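# Unload the boiled razor heads

### The job

The tenants' razor heads have been steamed clean in the covered pan on the electric ring and are hot, like the lid: lift the lid level by its loop with the two-pronged lifter, park it on the cork-topped trivet, then take out every razor head by its neck with the self-closing tweezers and stand it, neck up, in the white drying tray, none touching another. Then put the lid back squarely on the pan with the lifter; at the end the tweezers must hang in the shaving stand's fork again and the lifter must lie along its green mat. Never touch the lid or the heads with the gripper itself, drop none of them, touch the heads with the tweezers only and the lid with the lifter only, and leave everything else on the shelf where it is.

Things in the scene. Friction and masses are not known exactly. Their poses are not given: they have to be found in the camera images.
- pan_rim (a point): centre of the mouth of the shallow steel pan, at rim height, 112 mm above the shelf; outer radius 86 mm, wall 3 mm; the heads stand on a flat rack 38 mm below the rim. The pan is fixed on a white electric ring (base 220 x 210 mm, 48 mm high); its two black side grips reach 112 mm out along this point's +y and -y, 12 mm below the rim
- lid: round steel lid, 220 g, hot. Plate radius 89 mm; under it a tapered plug (radius 78 to 73 mm, 5 mm deep) drops into the pan with 5 mm play. Origin: centre of the plug's underside (5 mm below the rim when home); z up. The loop handle stands in the lid's y-z plane, legs at y = +-23 mm, round bar 6 mm thick: the prongs go through it along the lid's x axis, either way
- lid_bar (a point): middle of the loop's level top bar (along the lid's y), 40 mm above the lid's origin; free height under the bar 23 mm (down to the lid's top), clear width 40 mm
- lifter: two-pronged lid lifter, 130 g: dark wooden handle 90 x 18 x 18 mm, flat steel shank, two 5 mm round prongs 19 mm apart. Origin: middle of the handle; x along the tool to the prongs, z up as it lies. Prong centres: z = 0 from x = 80 to 112 mm, then a dip (z = -4 mm at x = 119 to 126 mm), then tips rising to z = +4 mm at x = 134 mm. Grip across the handle (its y), near x = +20 mm
- lifter_saddle (a point): midway between the prongs, at lifter x = 122.5 mm, z = 0, over the dip; the bar of the lid's loop settles here, its centre about 1.5 mm above this point
- mat: sage-green mat 215 (along its x) x 62 x 4 mm, fixed; the lifter's place. Origin: centre of the underside. The lifter lies on it along the mat's x, prongs to the mat's +x, its handle's middle near x = -28 mm
- trivet: round cork-topped pot trivet on three short wire legs, radius 72 mm, flat top 50 mm above the shelf, fixed. Origin: on the shelf under its centre
- stand: chrome shaving stand, fixed: base radius 50 mm, 10 mm high, thin post at its origin, and at 135 mm height an arm with a level two-pronged fork pointing along the stand's -x. Prongs 4 mm thick, slot 8 mm wide, fork 15 mm wide (22 mm at its flared mouth, which ends 24 mm in front of stand_fork)
- stand_fork (a point): where the tweezers' neck hangs: middle of the slot, at the height of the fork's top face, 56 mm from the post along the stand's -x. Axes as the stand's
- tweezers: self-closing (reverse, cross-legged) steel tweezers, 54 g, hanging tips down. Origin: between the jaw tips; z up along the tool. Two teal spongy grip pads at z = 66 mm stand out to +y and -y, 14 mm wide along x, 41 mm over both when free; squeezed together along y they open the jaws along y. Jaws 7 mm wide (x), 2.6 mm thick, 16 mm high. Legs within 12 mm of the axis; pivot at z = 102 mm
- tweezer_neck (a point): on the tweezers' axis at z = 113 mm, the underside of the 15 mm end disc (4 mm thick) that rests on the fork; at stand_fork when they hang. Below it the neck, 5 mm thick, down to z = 102 mm, then the legs spread. To take them out lift 3 mm, then draw along the fork's -x; lifted over 10 mm inside the fork the legs jam
- tweezer_leg_a (a joint): opening angle of one leg (rad; the other is alike): 0 jaws shut, 0.039 on an 8 mm part, 0.12 at the stop; jaw gap is about 204 mm x angle. The pads first give 3 mm each (2 to 6.5 N), jaws shut till fingers are 34 mm apart; then 30 mm: gap 8 mm, 26 mm: gap 18 mm, 24 mm: stop (11 to 16 N). Let out, the jaws clamp: on an 8 mm part, fingers 35 mm apart still hold the tool, clamp 2.5 N
- head1: safety-razor head, bright steel, 35 g, hot; may be absent. It stands cap down: cap 42 (along x) x 28 x 7 mm with a round neck 8 mm thick on it, from 7 to 26 mm height. Origin: centre of the cap's underside; z up along the neck. Clamp the neck (jaw tips 10 to 14 mm above the origin)
- head2: safety-razor head, brass, 35 g, hot; may be absent. It stands cap down: cap 42 (along x) x 28 x 7 mm with a round neck 8 mm thick on it, from 7 to 26 mm height. Origin: centre of the cap's underside; z up along the neck. Clamp the neck (jaw tips 10 to 14 mm above the origin)
- head3: safety-razor head, dark steel, 35 g, hot; may be absent. It stands cap down: cap 42 (along x) x 28 x 7 mm with a round neck 8 mm thick on it, from 7 to 26 mm height. Origin: centre of the cap's underside; z up along the neck. Clamp the neck (jaw tips 10 to 14 mm above the origin)
- head4: safety-razor head, copper, 35 g, hot; may be absent. It stands cap down: cap 42 (along x) x 28 x 7 mm with a round neck 8 mm thick on it, from 7 to 26 mm height. Origin: centre of the cap's underside; z up along the neck. Clamp the neck (jaw tips 10 to 14 mm above the origin)
- tray: white drying tray 145 (x) x 205 (y) mm, 12 mm high, walls 4 mm, inner floor 4 mm above the shelf, fixed. Origin: centre of the underside
- cup: bystander: pale pink plastic cup, stays where it is
- pump_bottle: bystander: amber glass pump bottle, stays where it is
- toothbrush: bystander: bamboo toothbrush, stays where it is
- scrubber: bystander: coral silicone scrubber, stays where it is
- lather_bowl: bystander: blue lather bowl, stays where it is
- shaving_brush: bystander: shaving brush, stays where it is
- aftershave: bystander: small green glass bottle, stays where it is
There are look-alikes about, which are no part of the job. What is shaped like the stand but purple is not meant.

How it is judged:
By the outcome, as a careful person would: the job done as asked, in the order asked, and still so for the second after the job is handed in, with the robot touching nothing.
Of head1, head2, head3, head4 only 2 to 3 are there at a start; the rules pass over those that are not, and their reading is None.
At some moment in a run one of head1, head2, head3, head4 may be knocked a few centimetres aside while the robot is not near it.
It also fails if it takes over 210 s, if anything falls off the work surface, if the arm or the gripper's body presses on something with over 40 N, if the wrist force passes 120 N, or if a joint passes its speed limit or range.

### The arm

A 6-joint arm with a two-finger parallel gripper is mounted at the origin on the work surface. World frame = base frame: x ahead of the robot, y to its left, z up, the work surface at z = 0. Lengths are in m, angles in rad, forces in N, time in s.
With the tool pointing down it reaches from about 0.25 to 0.725 m from the base axis. Payload 9.7 kg.
Tool frame: the origin (TCP) lies at the very end of the fingers, on their centre line; the grasp point (between the pads) lies manip.grip_point_offset behind it (manip.grip_point_offset is the distance from the TCP to the grasp point, in m); z points along the fingers, x is the direction in which the jaws open and shut, and the axes are right-handed (so a half turn about z gives the same grasp; the last joint's range is limited). The gripper opens to 85 mm and grips with 20 to 120 N. Pads are 22 mm wide; open, the fingers measure 114 mm over their backs; the gripper's body (76 mm by 85 mm) begins 54 mm behind the grasp point. The pads swing forward as they close: fully open they stand 13 mm farther back than shut.
Start: joints at [-1.335, 0.087, 0.176, 1.66, 0, 1.571], TCP at [0.128, -0.535, 0.231] pointing down, gripper open.
Joint ranges: [-3.13, 3.13], [-0.85, 1.81], [-1.15, 1.24], [-2.2, 2.28], [-1.44, 1.52], [-3.14, 3.14]. Speed limits (rad/s): [2.22, 2.22, 2.57, 3.14, 3.14, 3.14].

### API

Orientations are given as a unit quaternion [w, x, y, z].
In Python, from station import manip gives the robot as it stands.
- The arm moves only by the tool play_rows, never from a script. Its arguments are lists of equal length, an entry for each row: "gripper": the opening in per cent of the stroke, from 0 (shut) to 100 (fully open); "dp": the shift along the tool's x, y, z in m, a list of three; "twist": the turn, a rotation vector about the tool's x, y, z in degrees, a list of three. In form: {"gripper": [gripper, ...], "dp": [[tx, ty, tz], ...], "twist": [[wx, wy, wz], ...]}. A call has 1 to 5 rows; each row is the pose to reach, as a shift and turn from the pose commanded when the call began, along the tool's axes at that moment; what a row does not reach only later rows make up. A row lasts 1/8 s, in which the tool goes at most 62.5 mm and 10.7 degrees, less where a joint would pass 70% of its speed; a pose out of reach is approached as far as the arm can. A call with a gripper value outside its range is refused whole. The fingers move at their own pace and stop on an object; "force" is the grip in N (left out, the last holds). Time passes only in rows, so rows that repeat a pose let the fingers close. It gives the time, the measured TCP pose, the force and the opening at its end, in the units of the state.
- manip.observe(): the state, without advancing time (a new reading comes with each control period).
- manip.capture(name): name is "scene" or "side" or "wrist"; returns (picture, depth): 480x640x3 uint8, red, green, blue; 480x640 float32, m along the optical axis (not along the pixel's ray), 0 where there is no reading.
- manip.camera_model(name): a dict with "fovy" (degrees; the focal length in pixels is half the picture's height over the tangent of half this angle, whatever the lens; pixels are square), "cx", "cy" (the principal point, pixels), "rvec" (rotation vector, rad) and "tvec" (3), from world to camera coordinates, as OpenCV has them. Camera axes: x right, y down, z forward; pixel columns grow to the right and rows downward; lengths in m; the calibration is good to about 2 mm. A picture is of the moment at which its call begins: read the wrist's pose just before it. camera_model takes no time and is no camera call; for the wrist camera it gives the pose at the moment of the call.
- manip.close_job(): hands the job in, once; it reports no verdict.
Trained networks look in the newest picture that a camera, given by its name, has taken for a name from the list of things; names that differ only in an ending like _2 or _b are one class to them, and where a whole thing is asked for, a point or a joint stands for the part that bears it (a point fixed in the world has none). Each returns a list of dicts, best first, with "conf" (0 to 1); they miss things now and then, are a little off and sometimes report something else, mostly with a low value. They report only what shows in the picture. A call takes as long as a camera call. They do not tell look-alikes from the thing itself.
- manip.look_for(name, camera): "rect" ([left, top, right, bottom] in pixels, round what is visible of it).
- manip.pinpoint(name, camera): "pixel" ([column, row] in pixels: a listed point, or the origin of a listed thing).
The state is a dict: "clock": time; "qpos": joint angles; "joint_vel": joint speeds; "effort": joint torques, N m; "ee_pos": TCP position; "tool_rot": TCP orientation; "ft_force": force on the tool from outside, world axes, zero at the start; "ft_torque": the same for the moment, N m; "width": finger opening in m.
Only numpy, scipy, OpenCV 4.12 (cv2) and the standard library are available. Lean on these libraries where they do the work, as an engineer would, in place of code of your own. Each camera call takes 0.05 s, during which the arm holds its last target.

## Working session

There is one attempt and no reset: what is moved stays moved. The work goes in short steps, Python scripts to look and compute and a tool call to move; the robot and the scene stay as the last step left them, time stands still between calls to the robot, and variables do not carry over. Pictures are saved under pics/ and viewed, and the job is handed in when it is done.

Besides the shell and the picture viewer there is one more tool, called after "Call:" in YAML: its name, and indented under it one key for each argument. play_rows: Moves the arm, as the interface text tells. Its arguments: {"type":"object","properties":{"gripper":{"type":"array"},"dp":{"type":"array"},"twist":{"type":"array"},"force":{"type":"number"}},"required":["gripper","dp","twist"]}

```bash
ls; mkdir -p pics
python3 - <<'E'
from station import manip
import cv2
print(manip.observe()); print(manip.grip_point_offset)
for n in ["scene","side","wrist"]:
    p,d=manip.capture(n); cv2.imwrite(f"pics/{n}0.png",p[:,:,::-1]); print(n,manip.camera_model(n))
E
```

```text
pics
{'clock': 0.0, 'qpos': array([-1.33498123e+00,  8.74760209e-02,  1.75094289e-01,  1.65984127e+00,
       -1.29686355e-05,  1.57080787e+00]), 'joint_vel': array([-6.17615700e-04, -6.13158844e-05,  1.52540347e-03, -9.65499832e-04,
       -1.36464243e-03, -1.48192653e-03]), 'effort': array([-5.21439506e-04, -5.20384526e+01,  4.64803898e+01,  1.61192886e-02,
       -5.22390314e-05, -7.52912740e-06]), 'ee_pos': array([ 0.1284353 , -0.53452663,  0.23055389]), 'tool_rot': array([-4.36470887e-04,  7.85373721e-01, -6.19021493e-01, -5.64253928e-04]), 'ft_force': array([-0.25464989, -0.54075957, -0.62600883]), 'ft_torque': array([ 0.03202723, -0.02810288, -0.00827966]), 'width': 0.08552104655296963}
0.0187
scene {'fovy': 53.543781410205824, 'cx': 317.47063165653844, 'cy': 233.7266993847685, 'rvec': array([ 1.8316637 ,  1.76721425, -0.66751751]), 'tvec': array([-0.02347176, -0.31899676,  1.57064563])}
side {'fovy': 46.70001508983985, 'cx': 318.71592470965294, 'cy': 239.6406687510924, 'rvec': array([ 2.13929437, -0.15262658,  0.06010363]), 'tvec': array([-0.48177937,  0.13903455,  1.34243014])}
wrist {'fovy': 68.90351951584795, 'cx': 322.50519185930335, 'cy': 241.5513704317289, 'rvec': array([-2.28771114,  1.80139715,  0.25471791]), 'tvec': array([-0.5476603 , -0.03551879,  0.37842434])}
```

View pics/scene0.png

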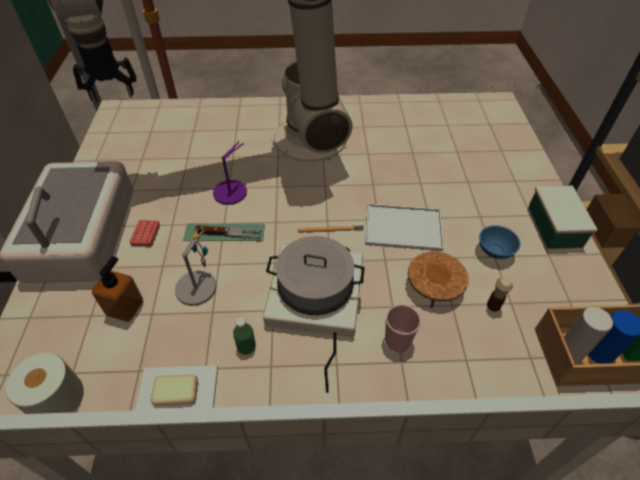

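View pics/side0.png

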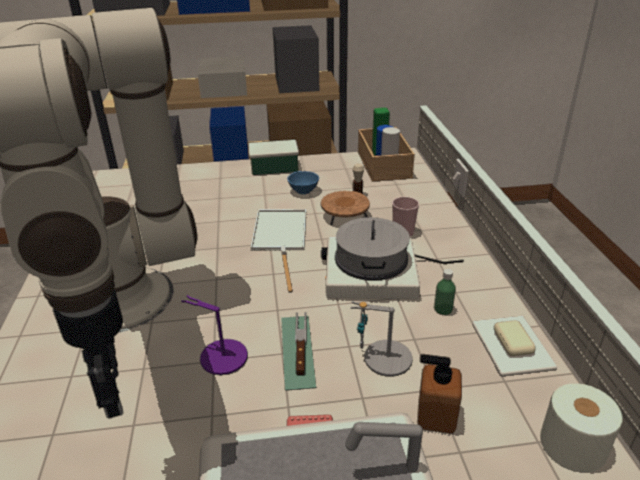

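View pics/wrist0.png

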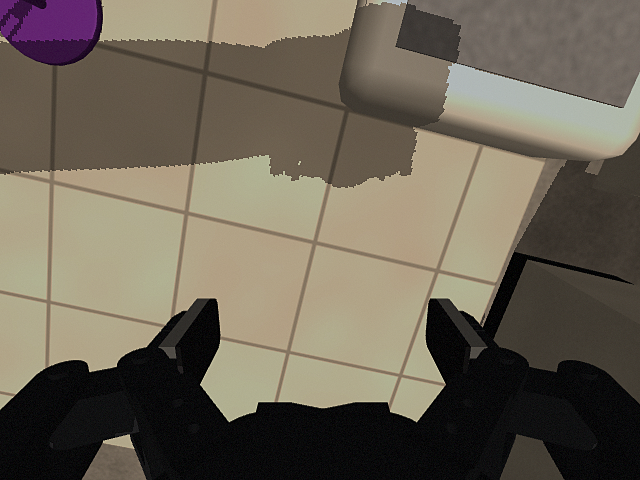

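```bash
cat > h.py <<'E'
import numpy as np, cv2
from scipy.spatial.transform import Rotation as R
from station import manip
def cam(n):
    m=manip.camera_model(n); f=240/np.tan(np.radians(m['fovy']/2))
    Rm=cv2.Rodrigues(np.array(m['rvec']))[0]; t=np.array(m['tvec'])
    return f,m['cx'],m['cy'],Rm,t
def ray(c,px):
    f,cx,cy,Rm,t=c
    d=np.array([(px[0]-cx)/f,(px[1]-cy)/f,1.0]); return -Rm.T@t, Rm.T@d
def onz(c,px,z):
    o,d=ray(c,px); return o+d*(z-o[2])/d[2]
def atd(c,px,dep):
    o,d=ray(c,px); return o+d*dep
def proj(c,P):
    f,cx,cy,Rm,t=c
    q=Rm@np.asarray(P)+t; return np.array([f*q[0]/q[2]+cx,f*q[1]/q[2]+cy]),q[2]
def cloud(c,dep):
    f,cx,cy,Rm,t=c
    v,u=np.mgrid[0:480,0:640]; q=np.stack([(u-cx)/f*dep,(v-cy)/f*dep,dep],-1)
    return (q-t)@Rm
def tri(c1,p1,c2,p2):
    o1,d1=ray(c1,p1);o2,d2=ray(c2,p2)
    A=np.stack([d1,-d2],1);s=np.linalg.lstsq(A,o2-o1,rcond=None)[0]
    a=o1+d1*s[0];b=o2+d2*s[1]; return (a+b)/2,np.linalg.norm(a-b)
def quat(q): return R.from_quat([q[1],q[2],q[3],q[0]])
E
python3 - <<'E'
from h import *
cs={n:cam(n) for n in ["scene","side"]}
ds={}
for n in cs: ds[n]=manip.capture(n)[1]
print(cs['scene'][0:3])
for name in ["pan_rim","lid","lid_bar","lifter","lifter_saddle","mat","trivet","stand","stand_fork","tweezers","tweezer_neck","tray"]:
    px={}
    for n in cs:
        r=manip.pinpoint(name,n)
        px[n]=r
        for e in r[:2]: print(name,n,np.round(e['pixel'],1),round(e['conf'],2),np.round(atd(cs[n],e['pixel'],ds[n][int(e['pixel'][1]),int(e['pixel'][0])]),3))
    if px['scene'] and px['side']:
        print('   TRI',*[np.round(a,4) for a in tri(cs['scene'],px['scene'][0]['pixel'],cs['side'],px['side'][0]['pixel'])])
print(manip.observe()['clock'])
E
```

```text
(np.float64(475.69899787140236), 317.47063165653844, 233.7266993847685)
pan_rim side [355.5 196.6] 0.35 [0.64  0.318 0.049]
lid scene [313.2 266.9] 0.62 [ 0.627 -0.008  0.119]
lid side [371.5 238.4] 0.97 [ 0.61  -0.029  0.125]
lid side [365.1 305.7] 0.62 [ 0.542 -0.285  0.138]
   TRI [ 0.6173 -0.0064  0.1084] 0.0042
lid_bar scene [314.5 254.9] 0.57 [ 0.594 -0.004  0.12 ]
lid_bar side [373.9 224.6] 0.82 [ 0.62  -0.007  0.149]
lid_bar side [444.2 308.9] 0.57 [ 0.748 -0.183  0.02 ]
   TRI [ 0.6191 -0.005   0.1492] 0.0032
lifter scene [213.4 232. ] 0.58 [ 0.421 -0.27   0.015]
lifter side [298.9 355.9] 0.96 [ 0.408 -0.282  0.02 ]
lifter side [305.1 193. ] 0.34 [0.503 0.451 0.003]
   TRI [ 0.4107 -0.2714  0.0068] 0.0061
lifter_saddle scene [256.3 232.2] 0.57 [ 0.416 -0.157  0.003]
lifter_saddle side [301.2 313.7] 0.72 [ 0.428 -0.128  0.   ]
   TRI [ 0.428  -0.1537  0.02  ] 0.0048
mat scene [224.4 230.5] 0.94 [ 0.423 -0.24   0.022]
mat side [297.8 349.7] 0.89 [ 0.407 -0.263  0.019]
   TRI [ 0.4077 -0.2448  0.0031] 0.0024
trivet scene [432.5 285.3] 0.75 [0.639 0.272 0.049]
trivet side [344.9
[... 465 characters left out ...]
2.5 300.9] 0.77 [ 0.176 -0.039 -0.002]
stand_fork side [363.5 305.2] 0.6 [ 0.539 -0.284  0.139]
   TRI [ 0.2023 -0.202   0.1273] 0.003
tweezers scene [207.6 265.4] 0.43 [ 0.523 -0.276  0.001]
tweezers side [364.2 346.5] 0.56 [ 0.551 -0.252 -0.002]
   TRI [ 0.5427 -0.2728  0.0214] 0.0073
tweezer_neck scene [196.1 234.9] 0.69 [ 0.541 -0.277  0.14 ]
tweezer_neck side [362.9 303.8] 0.73 [ 0.539 -0.278  0.137]
tweezer_neck side [298.8 315.5] 0.34 [ 0.422 -0.13  -0.003]
   TRI [ 0.5386 -0.2775  0.1376] 0.0004
tray scene [400.2 225.5] 0.72 [0.407 0.236 0.005]
tray scene [197.9 288. ] 0.23 [ 0.598 -0.29   0.008]
tray side [278.2 227.3] 0.65 [0.403 0.252 0.006]
   TRI [0.4057 0.2379 0.0096] 0.01
1.45
```

```bash
cat >> h.py <<'E'
def pose():
    s=manip.observe(); return np.array(s['ee_pos']),quat(s['tool_rot']),s
def down(yaw):
    # tool z down; tool x axis at world angle yaw(deg)
    c,s=np.cos(np.radians(yaw)),np.sin(np.radians(yaw))
    return R.from_matrix(np.array([[c,s,0],[s,-c,0],[0,0,-1]]).astype(float))
def plan(P,Rt=None):
    p,r,s=pose()
    if Rt is None: Rt=r
    dp=r.inv().apply(np.asarray(P)-p); tw=np.degrees((r.inv()*Rt).as_rotvec())
    print('at',np.round(p,4),'yaw',round(float(np.degrees(np.arctan2(*r.as_matrix()[[1,0],0]))),2),'w',round(s['width'],4),'t',round(s['clock'],2),'F',np.round(s['ft_force'],1))
    print('dp',np.round(dp,4).tolist(),'twist',np.round(tw,2).tolist(),'rows>=',max(np.linalg.norm(dp)/.0625,np.linalg.norm(tw)/10.7))
    return dp,tw
def save(img,name): cv2.imwrite('pics/'+name,np.ascontiguousarray(img[:,:,::-1]))
E
python3 - <<'E'
from h import *
p,r,s=pose(); c=cam('wrist'); 
o=-c[3].T@c[4]; print('cam in tool',r.inv().apply(o-p), r.inv().as_matrix()@c[3].T)
print(np.round(r.as_matrix(),3))
n='scene'; p,d=manip.capture(n)
big=cv2.resize(p[170:340,150:450],None,fx=2.66,fy=2.66,interpolation=cv2.INTER_CUBIC); save(big,'s1.png')
n='side'; p,d=manip.capture(n)
big=cv2.resize(p[190:400,230:470],None,fx=2.8,fy=2.8,interpolation=cv2.INTER_CUBIC); save(big,'s2.png')
E
```

```text
cam in tool [-0.00196852 -0.0707314  -0.14216879] [[ 9.99999633e-01  8.51569550e-04  9.64952457e-05]
 [-8.45139643e-04  9.61185172e-01  2.75902791e-01]
 [ 1.42200616e-04 -2.75902771e-01  9.61185539e-01]]
[[ 0.234 -0.972  0.   ]
 [-0.972 -0.234 -0.   ]
 [ 0.     0.    -1.   ]]
```

View pics/s1.png

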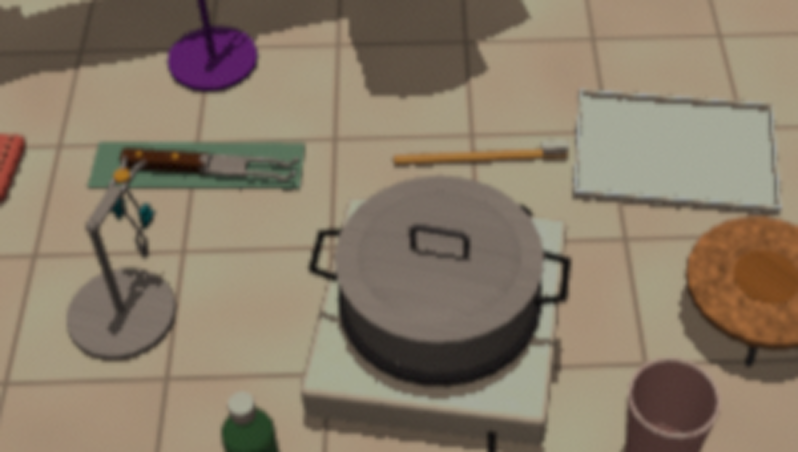

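View pics/s2.png

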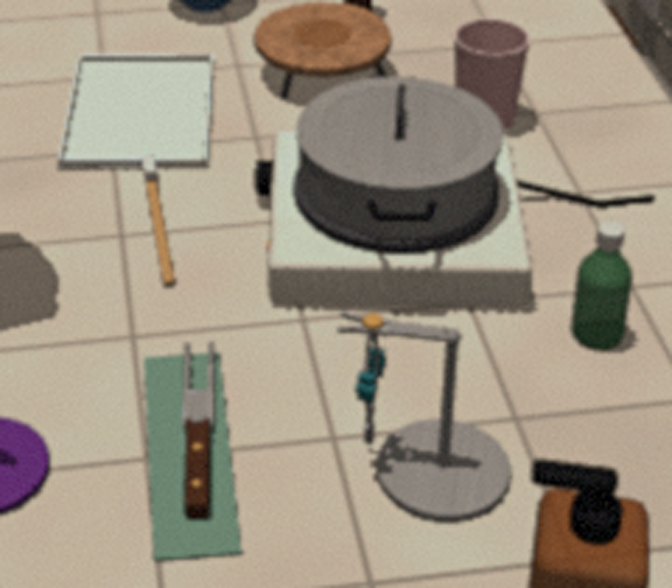

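Run:
```python
from h import *
plan([0.41,-0.255,0.24],down(0))
plan([0.41,-0.255,0.24],down(180))
```

```text
at [ 0.1285 -0.5348  0.2313] yaw -76.49 w 0.0853 t 1.55 F [-0.1  0.3 -0.1]
dp [-0.2063, -0.3391, -0.0087] twist [-0.0, 0.0, -76.49] rows>= 7.148709802488679
at [ 0.1285 -0.5348  0.2313] yaw -76.49 w 0.0853 t 1.55 F [-0.1  0.3 -0.1]
dp [-0.2063, -0.3391, -0.0087] twist [0.0, 0.0, 103.51] rows>= 9.673720109339632
```

Call:
play_rows:
  gripper: [100, 100, 100, 100]
  dp:
    - [-0.03, -0.05, -0.009]
    - [-0.06, -0.1, -0.009]
    - [-0.09, -0.15, -0.009]
    - [-0.12, -0.2, -0.009]
  twist:
    - [0, 0, 0]
    - [0, 0, -8]
    - [0, 0, -16]
    - [0, 0, -24]
  force: 100

```text
clock: 2.05
ee_pos: [0.2959, -0.37, 0.2404]
tool_rot: [0.0, 0.898, -0.44, 0.0]
ft_force: [-0.1, -0.5, 0.6]
width: 0.0856
```

Run:
```python
from h import *
s=pose()[2]; print(np.degrees(s['qpos']))
plan([0.41,-0.255,0.24],down(0))
plan([0.41,-0.255,0.24],down(180))
```

```text
[-5.13473167e+01 -5.25067086e+00  8.91562041e-01  9.61059908e+01
  2.52859089e-03  9.09016870e+01]
at [ 0.2959 -0.37    0.2404] yaw -52.25 w 0.0856 t 2.05 F [-0.1 -0.5  0.6]
dp [-0.0211, -0.1606, 0.0004] twist [0.01, -0.04, -52.25] rows>= 4.883085486177239
at [ 0.2959 -0.37    0.2404] yaw -52.25 w 0.0856 t 2.05 F [-0.1 -0.5  0.6]
dp [-0.0211, -0.1606, 0.0004] twist [-0.04, -0.02, 127.75] rows>= 11.939345781808058
```

Call:
play_rows:
  gripper: [100, 100, 100, 100, 100]
  dp:
    - [-0.004, -0.032, 0]
    - [-0.008, -0.064, 0]
    - [-0.012, -0.096, 0]
    - [-0.016, -0.128, 0]
    - [-0.021, -0.16, 0]
  twist:
    - [0, 0, -10.5]
    - [0, 0, -21]
    - [0, 0, -31.5]
    - [0, 0, -42]
    - [0, 0, -52.2]

```text
clock: 2.68
ee_pos: [0.4098, -0.2565, 0.2404]
tool_rot: [0.0, 1.0, 0.0, 0.0]
ft_force: [0.2, -0.0, 0.4]
width: 0.0851
```

Run:
```python
from h import *
plan([0.41,-0.255,0.24],down(0))
im,d=manip.capture('wrist'); save(im,'w1.png'); c=cam('wrist')
for n in ['lifter','lifter_saddle','mat']:
    for e in manip.pinpoint(n,'wrist')[:2]: 
        px=e['pixel']; print(n,np.round(px,1),round(e['conf'],2),np.round(onz(c,px,0.013),4),np.round(atd(c,px,d[int(px[1]),int(px[0])]),4))
```

```text
at [ 0.4098 -0.2565  0.2404] yaw 0.05 w 0.0851 t 2.67 F [ 0.2 -0.   0.4]
dp [0.0003, -0.0015, 0.0004] twist [0.01, -0.01, 0.05] rows>= 0.024733801375709994
lifter [326.6 228.1] 0.64 [ 0.4167 -0.2729  0.013 ] [ 0.4166 -0.2708  0.0217]
lifter [495.7 270.3] 0.49 [ 0.6078 -0.3196  0.013 ] [ 0.5407 -0.2729  0.1388]
lifter_saddle [336.2 108.3] 0.78 [ 0.4244 -0.1508  0.013 ] [ 0.4247 -0.15    0.0047]
mat [323.  195.6] 0.84 [ 0.4124 -0.2376  0.013 ] [ 0.4123 -0.2364  0.0212]
```

View pics/w1.png

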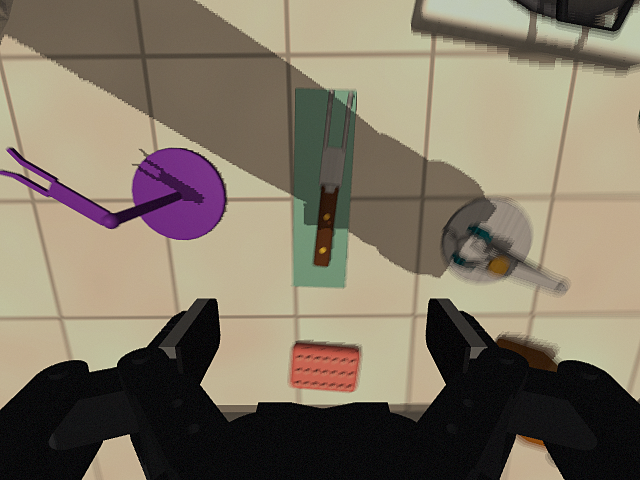

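Run:
```python
from h import *
im,d=manip.capture('wrist'); c=cam('wrist'); X=cloud(c,d)
reg=(abs(X[...,0]-.415)<.05)&(abs(X[...,1]+.23)<.12)&(d>0)
def ax(m,nm):
    P=X[m]; mu=P.mean(0); 
    (cx,cy),(w,h),a=cv2.minAreaRect((P[:,:2]*1000).astype(np.float32)); 
    u,s,v=np.linalg.svd(P[:,:2]-mu[:2],full_matrices=False); 
    print(nm,m.sum(),np.round(mu,4),'ang',np.degrees(np.arctan2(v[0,1],v[0,0])),'rect',cx,cy,w,h,a,'zmed',np.median(P[:,2]))
hsv=cv2.cvtColor(im,cv2.COLOR_RGB2HSV).astype(int)
brown=((hsv[...,0]<15)|(hsv[...,0]>170))&(hsv[...,1]>120)&(hsv[...,2]<150)
ax(reg&brown&(X[...,2]>.015),'handle')
ax(reg&brown,'handle2')
green=(hsv[...,0]>50)&(hsv[...,0]<95)&(hsv[...,1]>50)
ax(reg&green,'mat')
ax(reg&(X[...,2]>.007)&(X[...,1]>-.2),'shank')
```

```text
handle 1740 [ 0.4125 -0.2645  0.1141] ang -103.55870727574646 rect 409.4073181152344 -258.843017578125 98.9074935913086 85.81787872314453 46.80483627319336 zmed 0.021929088381562194
handle2 1740 [ 0.4125 -0.2645  0.1141] ang -103.55870727574646 rect 409.4073181152344 -258.843017578125 98.9074935913086 85.81787872314453 46.80483627319336 zmed 0.021929088381562194
mat 13582 [ 0.4081 -0.239   0.1349] ang -91.36988540398158 rect 415.1602783203125 -243.01638793945312 214.2586212158203 100.24057006835938 87.8895492553711 zmed 0.004415757207658352
shank 760 [ 0.4231 -0.1728  0.0143] ang -98.22174555450505 rect 423.750244140625 -169.96754455566406 62.99794006347656 23.895965576171875 83.20506286621094 zmed 0.014423785941640576
```

Exclude the gripper's own pixels.

Run:
```python
from h import *
im,d=manip.capture('wrist'); c=cam('wrist'); X=cloud(c,d)
reg=(abs(X[...,0]-.415)<.06)&(abs(X[...,1]+.24)<.14)&(d>0)&(X[...,2]<.04)
def ax(m,nm):
    P=X[m]; mu=P.mean(0); 
    (cx,cy),(w,h),a=cv2.minAreaRect((P[:,:2]*1000).astype(np.float32)); 
    u,s,v=np.linalg.svd(P[:,:2]-mu[:2],full_matrices=False); 
    print(nm,m.sum(),np.round(mu,4),'ang',np.degrees(np.arctan2(v[0,1],v[0,0])),'rect',cx,cy,w,h,a,'zmed',np.median(P[:,2]))
hsv=cv2.cvtColor(im,cv2.COLOR_RGB2HSV).astype(int)
brown=((hsv[...,0]<15)|(hsv[...,0]>170))&(hsv[...,1]>120)&(hsv[...,2]<150)
ax(reg&brown&(X[...,2]>.015)&(X[...,2]<.03),'handle')
green=(hsv[...,0]>50)&(hsv[...,0]<95)&(hsv[...,1]>50)
ax(reg&green,'mat')
ax(reg&(X[...,2]>.008)&(X[...,1]>-.225)&(X[...,1]<-.1),'shank')
```

```text
handle 1162 [ 0.4113 -0.2741  0.0214] ang -96.90042401273718 rect 411.41851806640625 -273.7483825683594 87.71527862548828 17.578594207763672 82.97442626953125 zmed 0.021384644421495718
mat 7902 [ 0.4055 -0.237   0.0036] ang -91.45140522727758 rect 408.21429443359375 -242.43698120117188 214.40850830078125 61.82595443725586 87.42257690429688 zmed 0.0035939201265607736
shank 1341 [ 0.4213 -0.1898  0.0144] ang -97.09221923248178 rect 422.3747253417969 -182.1039276123047 88.2161636352539 24.047042846679688 83.27193450927734 zmed 0.014491560663446812
```

Call:
play_rows:
  gripper: [100, 80, 60, 60, 60]
  dp:
    - [0, 0, 0]
    - [0, 0, 0]
    - [0, 0, 0]
    - [0, 0, 0]
    - [0, 0, 0]
  twist:
    - [0, 0, -10.6]
    - [0, 0, -21.2]
    - [0, 0, -31.8]
    - [0, 0, -42.4]
    - [0, 0, -53]

```text
clock: 3.6
ee_pos: [0.4084, -0.2581, 0.2404]
tool_rot: [0.0, 0.895, 0.445, -0.0]
ft_force: [0.3, 1.7, 0.8]
width: 0.0511
```

Call:
play_rows:
  gripper: [60, 60, 60, 60, 60]
  dp:
    - [0, 0, 0.02]
    - [0, 0, 0.04]
    - [0, 0, 0.06]
    - [0, 0, 0.08]
    - [0, 0, 0.08]
  twist:
    - [0, 0, -10.6]
    - [0, 0, -21.2]
    - [0, 0, -31.8]
    - [0, 0, -42.4]
    - [0, 0, -53]

```text
clock: 4.22
ee_pos: [0.4078, -0.2576, 0.1587]
tool_rot: [-0.001, 0.602, 0.798, -0.0]
ft_force: [0.9, -0.4, 0.5]
width: 0.0512
```

Call:
play_rows:
  gripper: [60, 60, 60, 60, 60]
  dp:
    - [0, 0, 0]
    - [0, 0, 0]
    - [0, 0, 0]
    - [0, 0, 0]
    - [0, 0, 0]
  twist:
    - [0, 0, -10.6]
    - [0, 0, -21.2]
    - [0, 0, -31.8]
    - [0, 0, -42.4]
    - [0, 0, -53]

```text
clock: 4.85
ee_pos: [0.4084, -0.2581, 0.1604]
tool_rot: [0.0, 0.183, 0.983, -0.0]
ft_force: [0.1, -0.4, 0.1]
width: 0.0511
```

Run:
```python
from h import *
plan([0.4138,-0.2538,0.04],down(173))
```

```text
at [ 0.4084 -0.2581  0.1604] yaw 158.9 w 0.0511 t 4.85 F [ 0.1 -0.4  0.1]
dp [-0.0034, 0.0059, 0.1204] twist [-0.01, 0.01, -14.1] rows>= 1.929344675624568
```

Call:
play_rows:
  gripper: [60, 60, 60, 60]
  dp:
    - [-0.0017, 0.003, 0.05]
    - [-0.0034, 0.0059, 0.095]
    - [-0.0034, 0.0059, 0.12]
    - [-0.0034, 0.0059, 0.12]
  twist:
    - [0, 0, -7]
    - [0, 0, -14.1]
    - [0, 0, -14.1]
    - [0, 0, -14.1]

```text
clock: 5.35
ee_pos: [0.4127, -0.253, 0.0387]
tool_rot: [-0.002, 0.064, 0.998, 0.001]
ft_force: [0.8, 0.1, 0.2]
width: 0.0513
```

Run:
```python
from h import *
plan([0.4138,-0.2538,0.007],down(173))
im,d=manip.capture('wrist'); save(im,'w2.png')
```

```text
at [ 0.4127 -0.253   0.0387] yaw 172.68 w 0.0513 t 5.35 F [0.8 0.1 0.2]
dp [-0.0013, -0.0007, 0.0317] twist [0.08, -0.18, -0.32] rows>= 0.5070255956843063
```

View pics/w2.png

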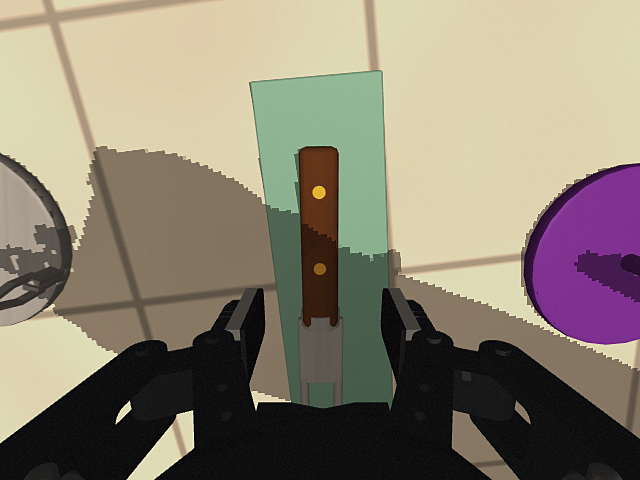

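Run:
```python
from h import *
c=cam('wrist'); im,d=manip.capture('wrist'); X=cloud(c,d)
for P in ([.4138,-.2538,.0217],[0.4127,-.253,.0387]): print(proj(c,P))
for v in (150,192,269,310): print(v,X[v,315])
```

```text
(array([321.92464643, 283.04522214]), np.float64(0.17325620795567465))
(array([324.5501739 , 299.17611695]), np.float64(0.15710035411114093))
150 [ 0.40877667 -0.31743313  0.02148549]
192 [ 0.41125276 -0.29888055  0.02140738]
269 [ 0.41621709 -0.26160467  0.02178209]
310 [ 0.41915046 -0.23962894  0.02166878]
```

Call:
play_rows:
  gripper: [60, 60, 60, 0, 0]
  dp:
    - [-0.0018, -0.0007, 0.016]
    - [-0.0018, -0.0007, 0.0315]
    - [-0.0018, -0.0007, 0.0315]
    - [-0.0018, -0.0007, 0.0315]
    - [-0.0018, -0.0007, 0.0315]
  twist:
    - [0, 0, -0.3]
    - [0, 0, -0.3]
    - [0, 0, -0.3]
    - [0, 0, -0.3]
    - [0, 0, -0.3]
  force: 100

```text
clock: 6.08
ee_pos: [0.4164, -0.2541, 0.0095]
tool_rot: [0.0, 0.06, 0.998, -0.0]
ft_force: [-5.8, 4.9, 17.2]
width: 0.0162
```

Call:
play_rows:
  gripper: [0, 0, 0]
  dp:
    - [0, 0, 0]
    - [0, 0, 0]
    - [0, 0, 0]
  twist:
    - [0, 0, 0]
    - [0, 0, 0]
    - [0, 0, 0]

```text
clock: 6.45
ee_pos: [0.4165, -0.2542, 0.0096]
tool_rot: [0.001, 0.06, 0.998, -0.0]
ft_force: [-0.5, 1.1, 5.9]
width: 0.015
```

Call:
play_rows:
  gripper: [0, 0, 0, 0, 0]
  dp:
    - [0, 0, -0.015]
    - [0, 0, -0.06]
    - [0, 0, -0.12]
    - [0, 0, -0.18]
    - [0, 0, -0.18]
  twist:
    - [0, 0, 0]
    - [0, 0, 0]
    - [0, 0, 0]
    - [0, 0, 0]
    - [0, 0, 0]

```text
clock: 7.08
ee_pos: [0.4176, -0.2549, 0.1946]
tool_rot: [0.004, 0.06, 0.998, -0.002]
ft_force: [-0.0, -0.1, -1.3]
width: 0.0152
```

Run:
```python
from h import *
plan([0.45,-0.006,0.21],down(90))
for n in ['scene','side']:
    im,d=manip.capture(n); save(im,f'l_{n}.png')
    save(cv2.resize(im[120:330,150:450] if n=='scene' else im[170:400,220:470],None,fx=2.6,fy=2.6),f'l_{n}z.png')
    c=cam(n)
    for nm in ['lid','lid_bar','lifter_saddle','lifter']:
        for e in manip.pinpoint(nm,n)[:2]: print(nm,n,np.round(e['pixel'],1),round(e['conf'],2))
    X=cloud(c,d); m=(X[...,2]>.108)&(X[...,2]<.2)&(np.hypot(X[...,0]-.617,X[...,1]+.006)<.105)
    P=X[m]; print('lid plate', np.median(P[:,2]), cv2.minEnclosingCircle((P[:,:2]*1000).astype(np.float32)))
    b=P[(P[:,2]>.133)]; print(len(b),b.mean(0) if len(b) else 0, b[:,2].max() if len(b) else 0)
    if len(b)>5:
        u,s,v=np.linalg.svd(b[:,:2]-b[:,:2].mean(0)); print('bar dir',v[0],s)
```

```text
at [ 0.4176 -0.2549  0.1946] yaw 173.11 w 0.0152 t 7.08 F [-0.  -0.1 -1.3]
dp [-0.0024, 0.251, -0.0163] twist [0.15, 0.5, 83.11] rows>= 7.767335635972562
lid scene [315.1 269.2] 0.74
lid_bar scene [317.9 255.2] 0.58
lifter_saddle scene [248.9 185.8] 0.88
lifter_saddle scene [492.8 306.6] 0.21
lifter scene [199.7 180.3] 0.92
lifter scene [313.8 265.5] 0.67
lid plate 0.1180073312048261 ((620.3170776367188, -3.218346118927002), 90.40172576904297)
79 [ 0.62136031 -0.00376128  0.14610935] 0.15356806245534627
bar dir [0.27197441 0.96230448] [0.1508578  0.01547941]
lid side [311.2 431.3] 0.43
lid_bar side [374.9 224.2] 0.89
lifter_saddle side [301.1 248.3] 0.6
lifter side [297.8 284.9] 0.87
lid plate 0.1184769864769253 ((616.9019165039062, -2.3779544830322266), 92.76700592041016)
41 [ 0.61367861 -0.01635476  0.14581581] 0.15167317346471518
bar dir [-0.25089102 -0.96801534] [0.08702126 0.01098634]
```

View pics/l_scenez.png

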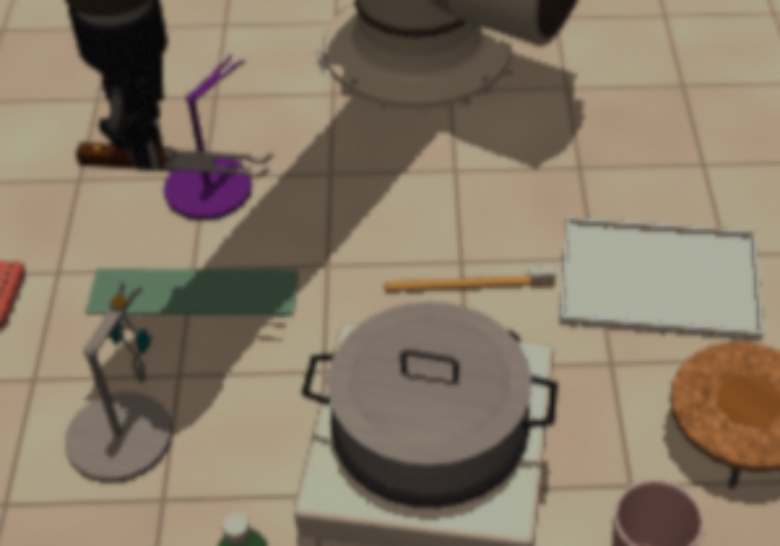

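View pics/l_sidez.png

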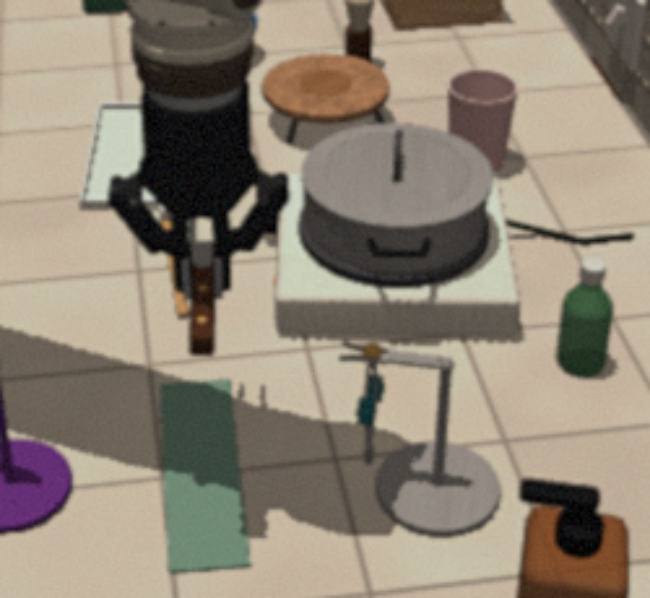

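Run:
```python
from h import *
c1,c2=cam('scene'),cam('side')
a,e1=tri(c1,[199.7,180.3],c2,[297.8,284.9]); b,e2=tri(c1,[248.9,185.8],c2,[301.1,248.3]); print(a,e1,b,e2,b-a)
p,r,s=pose(); print(p,r.as_matrix().round(3))
for n in ['scene','side']:
    im,d=manip.capture(n); X=cloud(cam(n),d)
    w=(X-p)@r.as_matrix()  # tool coords
    m=(abs(w[...,0])<.02)&(w[...,1]>.02)&(w[...,1]<.13)&(abs(w[...,2])<.03)&(d>0)
    P=w[m]; print(n,len(P)); 
    for lo in np.arange(.02,.12,.012):
        q=P[(P[:,1]>=lo)&(P[:,1]<lo+.012)]; 
        if len(q): print(round(lo,3),len(q),q.mean(0).round(4),q[:,2].min().round(4))
    m=(abs(w[...,0])<.02)&(w[...,1]<-.01)&(w[...,1]>-.09)&(abs(w[...,2])<.03)&(d>0)
    P=w[m]
    for lo in np.arange(-.075,-.01,.015):
        q=P[(P[:,1]>=lo)&(P[:,1]<lo+.015)]; 
        if len(q): print('h',round(lo,3),len(q),q.mean(0).round(4),q[:,2].min().round(4))
```

```text
[ 0.41341415 -0.27381272  0.19537245] 0.0016747844490529876 [ 0.43410605 -0.15348225  0.19509435] 0.006015397810210624 [ 0.02069191  0.12033047 -0.00027811]
[ 0.41581415 -0.25382193  0.1881514 ] [[-0.993  0.12  -0.001]
 [ 0.12   0.993  0.001]
 [ 0.001  0.    -1.   ]]
scene 231
0.02 47 [-0.0031  0.0258 -0.0061] -0.0145
0.032 38 [-0.002   0.0383 -0.0048] -0.0083
0.044 33 [-0.0023  0.0499 -0.0051] -0.0068
0.056 30 [-0.003   0.0609 -0.0049] -0.0085
0.068 21 [-0.0012  0.0743 -0.0043] -0.0072
0.08 22 [-0.0018  0.0868 -0.0035] -0.0075
0.092 22 [-0.0029  0.0983 -0.0012] -0.0047
0.104 18 [-0.0017  0.1093 -0.0056] -0.0118
h -0.075 26 [-0.0055 -0.0633 -0.0069] -0.0151
h -0.06 61 [-0.0049 -0.0526 -0.0078] -0.0165
h -0.045 53 [-0.0062 -0.0379 -0.0081] -0.0143
h -0.03 45 [-0.0079 -0.0223 -0.0063] -0.0141
h -0.015 5 [-0.0137 -0.0119 -0.0125] -0.021
side 91
0.02 10 [ 0.001   0.0236 -0.0119] -0.0148
0.032 22 [ 0.0029  0.0385 -0.0059] -0.0073
0.044 30 [ 0.0027  0.0497 -0.0059] -0.0104
0.056 14 [ 0.0055  0.0597 -0.0063] -0.0075
0.068 6 [ 0.0112  0.0745 -0.0052] -0.0069
0.08 8 [ 0.0104  0.0839 -0.0056] -0.0084
0.092 1 [ 0.0088  0.0966 -0.0016] -0.0016
h -0.075 95 [ 0.0005 -0.0664 -0.0075] -0.0146
h -0.06 46 [ 0.0004 -0.0524 -0.0127] -0.0158
h -0.045 49 [ 0.0006 -0.0377 -0.0126] -0.016
h -0.03 51 [ 0.0006 -0.0226 -0.0128] -0.0186
h -0.015 78 [ 0.0015 -0.012  -0.0164] -0.0294
```

Run:
```python
from h import *
plan([0.462,0.038,0.19],down(75))
```

```text
at [ 0.4159 -0.2539  0.1885] yaw 173.11 w 0.0149 t 7.67 F [-0.  -0.3 -1.8]
dp [-0.0107, 0.2953, -0.0015] twist [-0.02, -0.03, 98.11] rows>= 9.169178678708542
```

Call:
play_rows:
  gripper: [0, 0, 0, 0, 0]
  dp:
    - [0, 0.025, -0.002]
    - [-0.002, 0.06, -0.002]
    - [-0.004, 0.09, -0.002]
    - [-0.005, 0.12, -0.002]
    - [-0.006, 0.15, -0.002]
  twist:
    - [0, 0, 10]
    - [0, 0, 20]
    - [0, 0, 30]
    - [0, 0, 40]
    - [0, 0, 49]

```text
clock: 8.3
ee_pos: [0.4401, -0.1048, 0.1908]
tool_rot: [0.0, 0.471, 0.882, 0.0]
ft_force: [-0.1, 0.5, -0.8]
width: 0.0152
```

Run:
```python
from h import *
plan([0.462,0.038,0.19],down(75))
```

```text
at [ 0.4401 -0.1048  0.1908] yaw 123.8 w 0.0152 t 8.3 F [-0.1  0.5 -0.8]
dp [0.1065, 0.0976, 0.0008] twist [0.01, 0.0, 48.8] rows>= 4.560350434839461
```

Call:
play_rows:
  gripper: [0, 0, 0, 0, 0]
  dp:
    - [0.022, 0.02, 0]
    - [0.044, 0.04, 0]
    - [0.066, 0.06, 0]
    - [0.088, 0.08, 0]
    - [0.1065, 0.0976, 0]
  twist:
    - [0, 0, 10]
    - [0, 0, 20]
    - [0, 0, 30]
    - [0, 0, 40]
    - [0, 0, 48.8]

```text
clock: 8.93
ee_pos: [0.4611, 0.0382, 0.1908]
tool_rot: [0.0, 0.793, 0.609, 0.0]
ft_force: [0.2, 0.0, -0.6]
width: 0.015
```

Call:
play_rows:
  gripper: [0, 0, 0]
  dp:
    - [0, 0, 0.03]
    - [0, 0, 0.055]
    - [0, 0, 0.055]
  twist:
    - [0, 0, 0]
    - [0, 0, 0]
    - [0, 0, 0]

```text
clock: 9.3
ee_pos: [0.46, 0.0372, 0.1342]
tool_rot: [-0.001, 0.792, 0.611, -0.001]
ft_force: [0.6, -1.0, -0.9]
width: 0.0153
```

Run:
```python
from h import *
plan([0.462,0.038,0.1285],down(75))
p,r,_=pose()
for n in ['scene','side']:
    im,d=manip.capture(n); 
    save(cv2.resize(im[150:330,200:430] if n=='scene' else im[150:330,250:470],None,fx=3.3,fy=3.3,interpolation=cv2.INTER_CUBIC),f'm_{n}z.png')
    c=cam(n)
    print(n,'pred saddle',proj(c,p+r.apply([0,.1025,-.0037]))[0],'bar',proj(c,[.619,-.004,.147])[0])
    for nm in ['lid_bar','lifter_saddle','lid']:
        for e in manip.pinpoint(nm,n)[:2]: print(nm,n,np.round(e['pixel'],1),round(e['conf'],2))
    X=cloud(c,d)
    P=X[(np.hypot(X[...,0]-.619,X[...,1]+.004)<.04)&(X[...,2]>.135)&(X[...,2]<.16)]
    print(P.mean(0)); 
    if len(P)>5:
        u,s,v=np.linalg.svd(P[:,:2]-P[:,:2].mean(0)); print('bar dir',np.degrees(np.arctan2(v[0,1],v[0,0])))
```

```text
at [0.46   0.0372 0.1342] yaw 75.32 w 0.0153 t 9.3 F [ 0.6 -1.  -0.9]
dp [0.0013, 0.0017, 0.0057] twist [-0.17, 0.06, 0.32] rows>= 0.0977422290371114
scene pred saddle [320.42333372 238.16582214] bar [314.61973135 256.08171642]
lid_bar scene [315.9 255.1] 0.66
lifter_saddle scene [401.4 226.8] 0.61
lid scene [313.8 267.6] 0.86
[ 0.62117547 -0.00344662  0.14659244]
bar dir -104.94849833048711
side pred saddle [347.28297145 226.88665753] bar [373.22920512 224.71864846]
lid_bar side [374.7 224.7] 0.93
lifter_saddle side [348.5 221.8] 0.82
lid side [371.  240.2] 0.64
[ 0.61368501 -0.01619591  0.1471642 ]
bar dir 76.19231141526275
```

View pics/m_scenez.png

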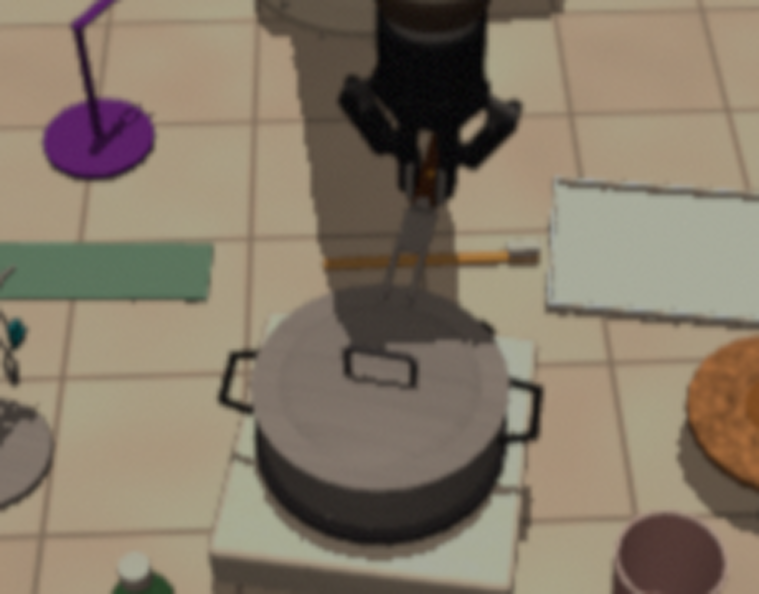

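View pics/m_sidez.png

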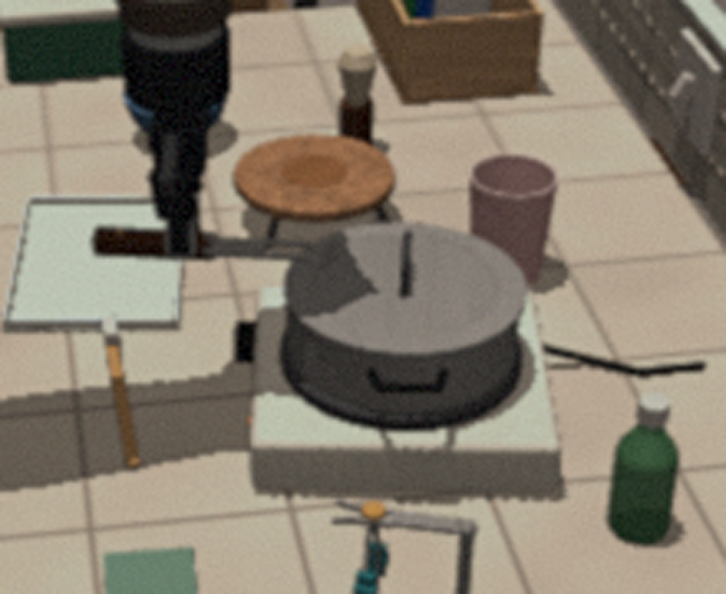

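Run:
```python
from h import *
plan([0.52,0.0225,0.1285],down(75))
```

```text
at [0.4614 0.0371 0.1365] yaw 75.3 w 0.0151 t 9.7 F [ 0.2 -0.7 -1.3]
dp [0.0007, 0.0603, 0.0081] twist [0.06, -0.02, 0.3] rows>= 0.9740370240454577
```

Call:
play_rows:
  gripper: [0, 0, 0, 0, 0]
  dp:
    - [0, 0, 0.008]
    - [0.0004, 0.015, 0.008]
    - [0.0007, 0.03, 0.008]
    - [0.0007, 0.045, 0.008]
    - [0.0007, 0.06, 0.008]
  twist:
    - [0, 0, 0.3]
    - [0, 0, 0.3]
    - [0, 0, 0.3]
    - [0, 0, 0.3]
    - [0, 0, 0.3]

```text
clock: 10.32
ee_pos: [0.5205, 0.0222, 0.1276]
tool_rot: [-0.0, 0.793, 0.609, -0.0]
ft_force: [0.5, -0.1, -1.4]
width: 0.0152
```

Run:
```python
from h import *
plan([0.52,0.0225,0.1285],down(75))
for n in ['scene','side']:
    im,d=manip.capture(n); 
    save(cv2.resize(im[210:310,250:390] if n=='scene' else im[180:290,300:440],None,fx=5,fy=5,interpolation=cv2.INTER_CUBIC),f'n_{n}z.png')
plan([0.52,0.0225,0.1285],down(75))
```

```text
at [0.5205 0.0222 0.1276] yaw 75.0 w 0.0152 t 10.32 F [ 0.5 -0.1 -1.4]
dp [0.0001, -0.0006, -0.0009] twist [-0.01, 0.0, 0.0] rows>= 0.016750758869852698
at [0.5207 0.0222 0.1274] yaw 74.98 w 0.0151 t 10.43 F [ 0.2  1.  -1.5]
dp [0.0001, -0.0008, -0.0011] twist [-0.01, 0.01, -0.02] rows>= 0.022020564262248216
```

View pics/n_scenez.png

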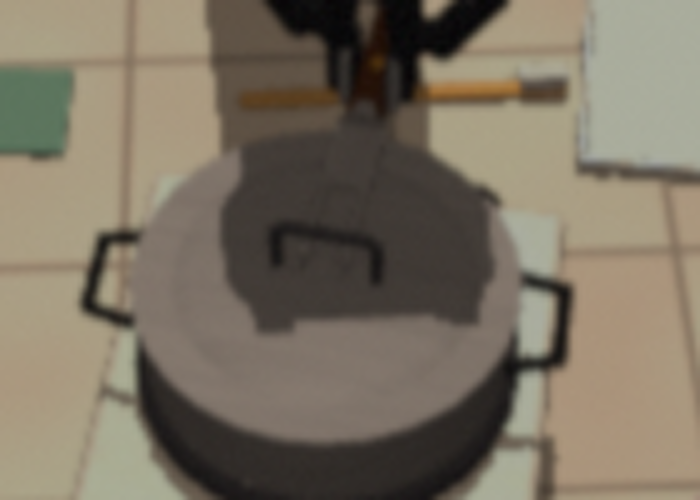

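View pics/n_sidez.png

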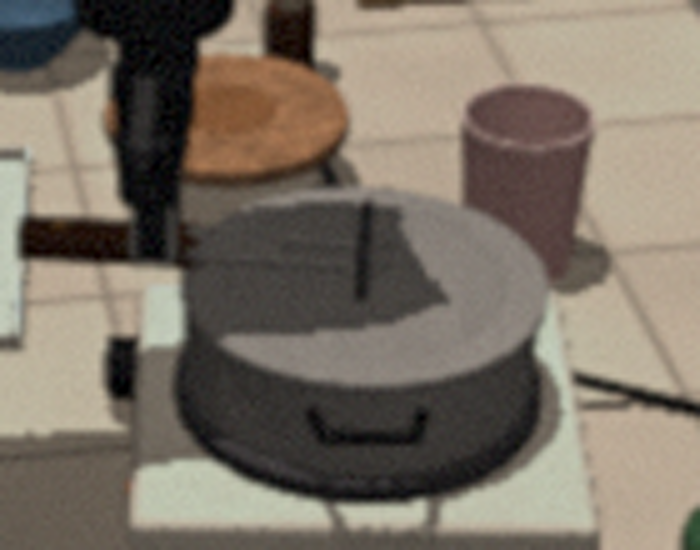

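Call:
play_rows:
  gripper: [0, 0, 0, 0, 0]
  dp:
    - [0, -0.0007, -0.008]
    - [0, -0.0007, -0.012]
    - [0, -0.0007, -0.016]
    - [0, -0.0007, -0.02]
    - [0, -0.0007, -0.022]
  twist:
    - [0, 0, 0]
    - [0, 0, 0]
    - [0, 0, 0]
    - [0, 0, 0]
    - [0, 0, 0]

```text
clock: 11.05
ee_pos: [0.5186, 0.0228, 0.15]
tool_rot: [0.0, 0.793, 0.609, 0.0]
ft_force: [-0.4, 1.4, -3.4]
width: 0.0149
```

Run:
```python
from h import *
for n in ['scene','side']:
    im,d=manip.capture(n); 
    save(cv2.resize(im[210:310,250:390] if n=='scene' else im[180:290,300:440],None,fx=5,fy=5,interpolation=cv2.INTER_CUBIC),f'o_{n}z.png')
plan([0.52,0.0225,0.1285],down(75))
s=manip.observe(); print(s['ft_force'],s['ft_torque'])
```

```text
at [0.5187 0.0228 0.15  ] yaw 75.01 w 0.0153 t 11.15 F [ 1.2 -1.  -2.8]
dp [0.0, 0.0014, 0.0215] twist [0.01, -0.0, 0.01] rows>= 0.3439691170745089
[ 1.19684712 -0.95689422 -2.77797568] [0.0537553  0.19723795 0.05314032]
```

View pics/o_scenez.png

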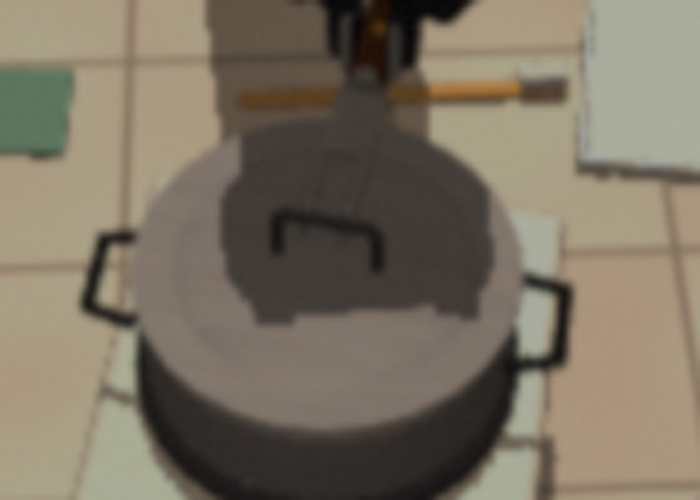

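View pics/o_sidez.png

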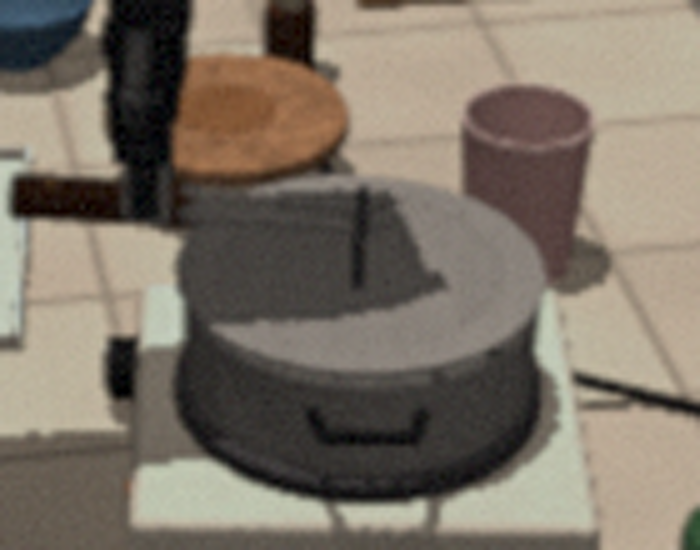

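Call:
play_rows:
  gripper: [0, 0, 0, 0, 0]
  dp:
    - [0, 0, -0.01]
    - [0, 0, -0.03]
    - [0, 0, -0.05]
    - [0, 0, -0.07]
    - [0, 0, -0.075]
  twist:
    - [0, 0, 0]
    - [0, 0, 0]
    - [0, 0, 0]
    - [0, 0, 0]
    - [0, 0, 0]

```text
clock: 11.78
ee_pos: [0.5191, 0.0228, 0.2264]
tool_rot: [0.001, 0.793, 0.609, 0.001]
ft_force: [-0.6, -0.3, -2.9]
width: 0.0152
```

Run:
```python
from h import *
p,r,_=pose()
for n in ['scene','side']:
    im,d=manip.capture(n); c=cam(n)
    save(cv2.resize(im[160:320,210:430] if n=='scene' else im[140:300,280:460],None,fx=3.5,fy=3.5,interpolation=cv2.INTER_CUBIC),f'q_{n}z.png')
    X=cloud(c,d)
    m=(np.hypot(X[...,0]-.619,X[...,1]+.004)<.1)&(X[...,2]>.18)&(X[...,2]<.21)&(d>0)
    P=X[m]; A=np.c_[P[:,:2]-P[:,:2].mean(0),np.ones(len(P))]; k=np.linalg.lstsq(A,P[:,2],rcond=None)[0]
    for _ in range(5):
        g=abs(A@k-P[:,2])<.004; k=np.linalg.lstsq(A[g],P[g,2],rcond=None)[0]
    print(n,'tilt deg',np.degrees(k[:2]),k[2],cv2.minEnclosingCircle((P[g][:,:2]*1000).astype(np.float32)))
plan([0.52,0.0225,0.1285],down(75))
c=cam('scene')
dep=manip.capture('scene')[1]
for nm in ['head1','head2','head3','head4']:
    print(nm,[(np.round(e['pixel'],1).tolist(),round(e['conf'],2),onz(c,e['pixel'],.074).round(3).tolist()) for e in manip.pinpoint(nm,'scene')[:2]],[(np.round(e['rect'],1).tolist(),round(e['conf'],2)) for e in manip.look_for(nm,'scene')[:2]])
```

```text
scene tilt deg [-0.01937711 -0.0490496 ] 0.20123167053968974 ((619.3407592773438, -3.775808334350586), 89.64730072021484)
side tilt deg [0.14073487 0.52286673] 0.2016109228946888 ((616.13671875, -5.5261006355285645), 90.2910385131836)
at [0.5189 0.0228 0.2252] yaw 75.01 w 0.0153 t 11.88 F [-0.6  1.1 -3.6]
dp [-0.0, 0.0011, 0.0967] twist [0.04, -0.01, 0.01] rows>= 1.5465543058687021
head1 [([330.4, 289.9], 0.48, [0.66, 0.03, 0.074])] [([322.2, 280.3, 335.1, 294.9], 0.52)]
head2 [([330.4, 289.9], 0.48, [0.66, 0.03, 0.074])] [([322.2, 280.3, 335.1, 294.9], 0.52)]
head3 [([330.4, 289.9], 0.48, [0.66, 0.03, 0.074])] [([322.2, 280.3, 335.1, 294.9], 0.52)]
head4 [([330.4, 289.9], 0.48, [0.66, 0.03, 0.074])] [([322.2, 280.3, 335.1, 294.9], 0.52)]
```

View pics/q_scenez.png

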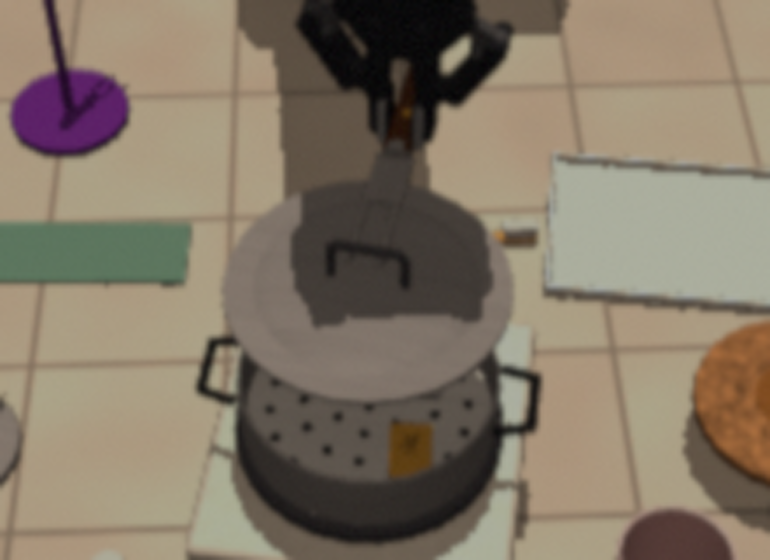

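View pics/q_sidez.png

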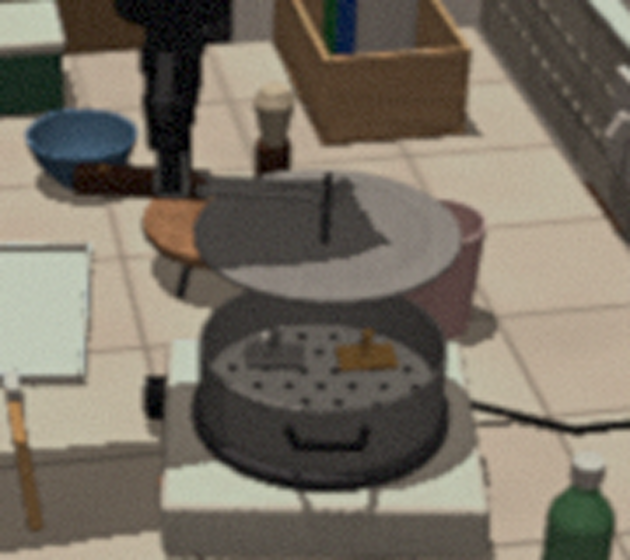

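Run:
```python
from h import *
for n in ['scene','side']:
    im,d=manip.capture(n); c=cam(n); X=cloud(c,d)
    m=(np.hypot(X[...,0]-.61,X[...,1]-.28)<.12)&(X[...,2]>.044)&(X[...,2]<.057)&(d>0)
    hsv=cv2.cvtColor(im,cv2.COLOR_RGB2HSV).astype(int)
    m&=(hsv[...,0]<20)&(hsv[...,1]>100)
    P=X[m]; print(n,len(P),np.median(P[:,2]),cv2.minEnclosingCircle((P[:,:2]*1000).astype(np.float32)),P[:,:2].min(0),P[:,:2].max(0))
    m=(np.hypot(X[...,0]-.62,X[...,1]-.24)<.17)&(X[...,2]>.06)&(X[...,2]<.17)&(d>0)&(X[...,1]>.11)
    P=X[m]; print(len(P),P.min(0),P.max(0))
    # stuff for stand
    m=(np.hypot(X[...,0]-.57,X[...,1]+.29)<.1)&(X[...,2]>.128)&(X[...,2]<.15)
    P=X[m]; print('fork',len(P),P.mean(0)); mu=P[:,:2].mean(0); u,s,v=np.linalg.svd(P[:,:2]-mu,full_matrices=False); print(np.degrees(np.arctan2(v[0,1],v[0,0])),P.min(0),P.max(0))
    m=(np.hypot(X[...,0]-.59,X[...,1]+.3)<.08)&(X[...,2]>.006)&(X[...,2]<.014); P=X[m]; print('base',cv2.minEnclosingCircle((P[:,:2]*1000).astype(np.float32)))
```

```text
scene 2292 0.04960525147905792 ((607.5582275390625, 290.7195129394531), 72.8713607788086) [0.53555225 0.21902803] [0.67781365 0.36133381]
442 [0.66171472 0.1421253  0.06000595] [0.78416179 0.40416187 0.09813715]
fork 173 [ 0.5596702  -0.28489967  0.13521909]
-19.700082248052507 [ 0.51326205 -0.3027348   0.12953311] [ 0.60002411 -0.26182963  0.14083734]
base ((605.1458740234375, -303.72100830078125), 63.32114028930664)
side 206 0.0502163738090327 ((557.870849609375, 275.5705871582031), 48.6069450378418) [0.53217338 0.22775789] [0.58628541 0.32338329]
141 [0.6531195  0.14096089 0.0617231 ] [0.78319936 0.40575303 0.10619054]
fork 241 [ 0.55439618 -0.28729692  0.13538422]
-19.416497426428297 [ 0.5124188  -0.30598805  0.12910946] [ 0.59624588 -0.26238761  0.14119885]
base ((582.91162109375, -296.386962890625), 56.830772399902344)
```

Run:
```python
from h import *
im,d=manip.capture('scene'); c=cam('scene'); X=cloud(c,d)
for lo,hi,y0,y1 in ((.06,.12,.11,.25),(.04,.12,.36,.5),(.02,.12,.36,.5)):
    m=(X[...,2]>lo)&(X[...,2]<hi)&(X[...,1]>y0)&(X[...,1]<y1)&(X[...,0]>.4)&(X[...,0]<.85)&(np.hypot(X[...,0]-.607,X[...,1]-.29)>.08)
    P=X[m]; print(len(P),P.min(0),P.max(0),np.hypot(P[:,0]-.6065,P[:,1]-.29).min())
plan([0.6065-.099,0.290+.0265,0.2252],down(75))
```

```text
665 [0.7158094  0.14232961 0.0600697 ] [0.78995204 0.21485818 0.09877362] 0.14768839271624376
1212 [0.4506717 0.4018021 0.0400784] [0.84991074 0.49999333 0.10537821] 0.12724549575739863
1784 [0.4506717  0.4018021  0.02001889] [0.8499829  0.49999333 0.10537821] 0.12724549575739863
at [0.5186 0.0228 0.2247] yaw 75.01 w 0.0149 t 12.47 F [-0.3  0.4 -4. ]
dp [0.2808, -0.0867, -0.0005] twist [-0.0, -0.0, 0.01] rows>= 4.702468173195039
```

Call:
play_rows:
  gripper: [0, 0, 0, 0, 0]
  dp:
    - [0.015, -0.0046, 0]
    - [0.045, -0.0139, 0]
    - [0.085, -0.0262, 0]
    - [0.125, -0.0386, 0]
    - [0.165, -0.051, 0]
  twist:
    - [0, 0, 0]
    - [0, 0, 0]
    - [0, 0, 0]
    - [0, 0, 0]
    - [0, 0, 0]

```text
clock: 13.1
ee_pos: [0.5116, 0.1975, 0.2249]
tool_rot: [-0.0, 0.793, 0.609, 0.0]
ft_force: [0.3, 0.6, -3.3]
width: 0.0151
```

Call:
play_rows:
  gripper: [0, 0, 0, 0, 0]
  dp:
    - [0.04, -0.0124, 0]
    - [0.075, -0.0232, 0]
    - [0.1, -0.031, 0]
    - [0.112, -0.0347, 0]
    - [0.1158, -0.0357, 0]
  twist:
    - [0, 0, 0]
    - [0, 0, 0]
    - [0, 0, 0]
    - [0, 0, 0]
    - [0, 0, 0]

```text
clock: 13.72
ee_pos: [0.5072, 0.3171, 0.2246]
tool_rot: [-0.0, 0.793, 0.609, -0.0]
ft_force: [-0.3, -0.5, -2.8]
width: 0.0151
```

Run:
```python
from h import *
manip.capture('side')
p,r,_=pose(); im,d=manip.capture('scene'); c=cam('scene'); X=cloud(c,d)
m=(np.hypot(X[...,0]-.6065,X[...,1]-.29)<.11)&(X[...,2]>.18)&(X[...,2]<.215)&(d>0)
P=X[m]; print(cv2.minEnclosingCircle((P[:,:2]*1000).astype(np.float32)),np.median(P[:,2]))
plan([0.6065-.099,0.290+.0265,0.0870],down(75))
save(im,'t1.png')
```

```text
((605.9140625, 289.0773620605469), 90.10734558105469) 0.19878293892764654
at [0.5075 0.3163 0.2248] yaw 75.0 w 0.0151 t 13.82 F [ 0.3 -0.7 -3.9]
dp [0.0002, -0.0, 0.1378] twist [-0.0, 0.01, 0.0] rows>= 2.2042825052287887
```

View pics/t1.png

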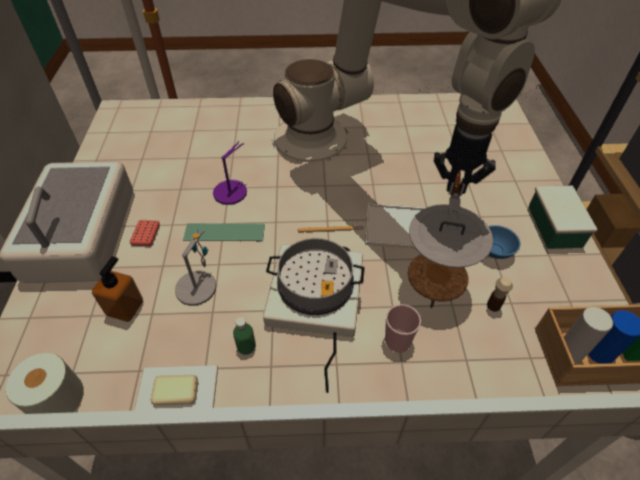

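Call:
play_rows:
  gripper: [0, 0, 0, 0, 0]
  dp:
    - [0, 0, 0.03]
    - [0, 0, 0.07]
    - [0, 0, 0.105]
    - [0, 0, 0.125]
    - [0, 0, 0.132]
  twist:
    - [0, 0, 0]
    - [0, 0, 0]
    - [0, 0, 0]
    - [0, 0, 0]
    - [0, 0, 0]

```text
clock: 14.45
ee_pos: [0.5072, 0.3152, 0.0917]
tool_rot: [-0.0, 0.794, 0.608, -0.001]
ft_force: [0.2, -0.0, -3.3]
width: 0.0151
```

Call:
play_rows:
  gripper: [0, 0, 0, 0, 0]
  dp:
    - [0, 0, 0.003]
    - [0, 0, 0.006]
    - [0, 0, 0.009]
    - [0, 0, 0.012]
    - [0, 0, 0.013]
  twist:
    - [0, 0, 0]
    - [0, 0, 0]
    - [0, 0, 0]
    - [0, 0, 0]
    - [0, 0, 0]

```text
clock: 15.08
ee_pos: [0.5076, 0.3165, 0.0799]
tool_rot: [0.0, 0.793, 0.609, 0.0]
ft_force: [0.9, 0.1, -1.7]
width: 0.0152
```

Run:
```python
from h import *
for n in ['scene','side']:
    im,d=manip.capture(n); c=cam(n); X=cloud(c,d)
    m=(np.hypot(X[...,0]-.6065,X[...,1]-.29)<.11)&(X[...,2]>.054)&(X[...,2]<.075)&(d>0)
    P=X[m]; print(len(P),cv2.minEnclosingCircle((P[:,:2]*1000).astype(np.float32)),np.median(P[:,2]))
    v=slice(200,320) if n=='scene' else slice(150,260); u=slice(380,540) if n=='scene' else slice(290,430)
    save(cv2.resize(im[v,u],None,fx=5,fy=5,interpolation=cv2.INTER_CUBIC),f't2_{n}.png')
plan([0.6065-.099,0.290+.0265,0.0720],down(75))
```

```text
3328 ((607.49609375, 289.6612243652344), 90.40098571777344) 0.06059581500359422
1329 ((605.31884765625, 289.3551940917969), 94.60271453857422) 0.06157499101605233
at [0.5075 0.3165 0.0798] yaw 75.01 w 0.015 t 15.18 F [ 0.4  0.6 -1.5]
dp [0.0, -0.0, 0.0078] twist [0.0, -0.0, 0.01] rows>= 0.12531411626804184
```

View pics/t2_scene.png

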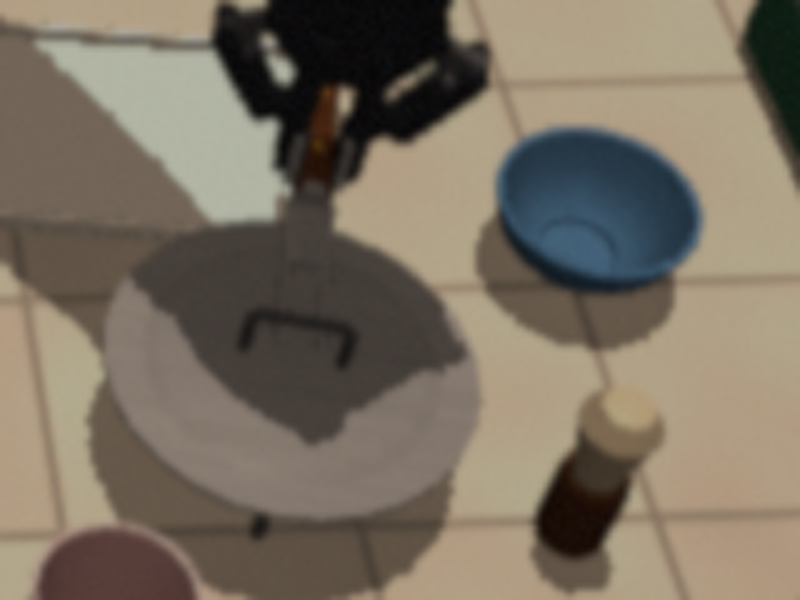

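View pics/t2_side.png

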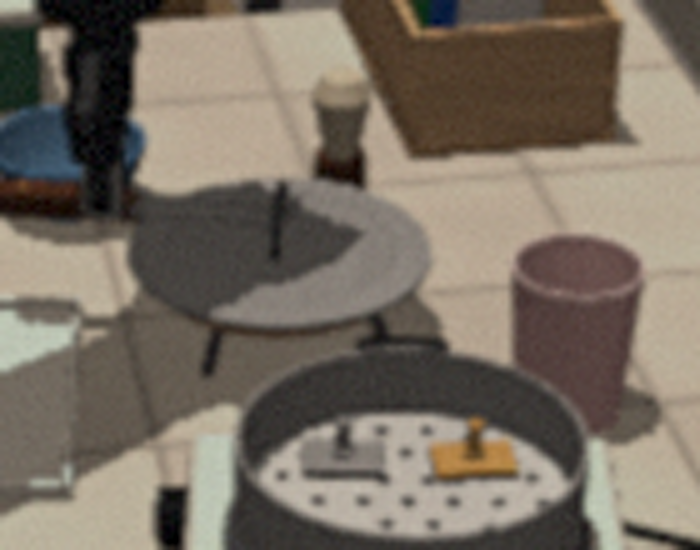

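Call:
play_rows:
  gripper: [0, 0, 0, 0, 0]
  dp:
    - [0, 0, 0.004]
    - [0, 0, 0.0065]
    - [0, -0.015, 0.0065]
    - [0, -0.04, 0.0065]
    - [0, -0.07, 0.0065]
  twist:
    - [0, 0, 0]
    - [0, 0, 0]
    - [0, 0, 0]
    - [0, 0, 0]
    - [0, 0, 0]

```text
clock: 15.8
ee_pos: [0.4386, 0.3347, 0.0733]
tool_rot: [-0.0, 0.793, 0.609, -0.0]
ft_force: [-0.5, 0.5, -1.3]
width: 0.0151
```

Call:
play_rows:
  gripper: [0, 0, 0, 0, 0]
  dp:
    - [0, 0, -0.03]
    - [0, 0, -0.08]
    - [0, 0, -0.12]
    - [0, 0, -0.13]
    - [0, 0, -0.13]
  twist:
    - [0, 0, 0]
    - [0, 0, 0]
    - [0, 0, 0]
    - [0, 0, 0]
    - [0, 0, 0]

```text
clock: 16.42
ee_pos: [0.4396, 0.3348, 0.2032]
tool_rot: [-0.0, 0.793, 0.609, 0.0]
ft_force: [0.2, 0.8, -1.6]
width: 0.0151
```

Run:
```python
from h import *
im,d=manip.capture('scene'); save(im,'u1.png')
c=cam('scene'); X=cloud(c,d)
m=(np.hypot(X[...,0]-.6065,X[...,1]-.29)<.11)&(X[...,2]>.054)&(X[...,2]<.075)&(d>0)
P=X[m]; print(len(P),cv2.minEnclosingCircle((P[:,:2]*1000).astype(np.float32)),np.median(P[:,2]))
plan([0.4138,-0.254,0.19],down(173))
```

```text
3466 ((606.6815795898438, 288.2083740234375), 90.04476165771484) 0.060674205999537476
at [0.4394 0.3345 0.2022] yaw 75.02 w 0.0155 t 16.48 F [ 0.3 -1.  -1.8]
dp [-0.5751, 0.1274, 0.0126] twist [-0.08, 0.0, -97.98] rows>= 9.42723121451606
```

View pics/u1.png

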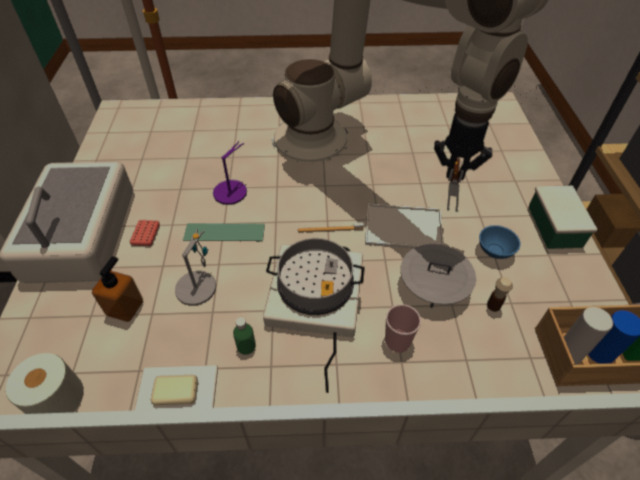

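Run:
```python
from h import *
p,r,_=pose(); 
Rt=down(176.5); 
print(r.inv().apply(np.array([.4076,-.2505,.12])-p), np.degrees((r.inv()*Rt).as_rotvec()))
```

```text
[-0.57327964  0.12056348  0.08260277] [-8.03752384e-02  7.32791384e-05 -1.01477877e+02]
```

Call:
play_rows:
  gripper: [0, 0, 0, 0, 0]
  dp:
    - [-0.03, 0.006, 0]
    - [-0.085, 0.018, 0]
    - [-0.145, 0.03, 0]
    - [-0.205, 0.043, 0]
    - [-0.265, 0.056, 0]
  twist:
    - [0, 0, -9]
    - [0, 0, -19]
    - [0, 0, -29]
    - [0, 0, -39]
    - [0, 0, -49]

```text
clock: 17.1
ee_pos: [0.4257, 0.0773, 0.2014]
tool_rot: [-0.001, 0.482, 0.876, -0.001]
ft_force: [1.1, 0.0, -1.1]
width: 0.015
```

Run:
```python
from h import *
plan([.4076,-.2505,.12],down(176.5))
```

```text
at [0.4257 0.0773 0.2014] yaw 122.4 w 0.015 t 17.1 F [ 1.1  0.  -1.1]
dp [-0.2671, -0.1907, 0.0816] twist [-0.1, -0.11, -54.1] rows>= 5.411424810725283
```

Call:
play_rows:
  gripper: [0, 0, 0, 0, 0]
  dp:
    - [-0.05, -0.036, 0]
    - [-0.1, -0.071, 0]
    - [-0.15, -0.107, 0]
    - [-0.2, -0.143, 0.02]
    - [-0.25, -0.178, 0.04]
  twist:
    - [0, 0, -10.5]
    - [0, 0, -21]
    - [0, 0, -31]
    - [0, 0, -42]
    - [0, 0, -52]

```text
clock: 17.73
ee_pos: [0.4118, -0.18, 0.1754]
tool_rot: [-0.001, 0.111, 0.994, 0.0]
ft_force: [1.6, -0.0, -2.3]
width: 0.0151
```

Call:
play_rows:
  gripper: [0, 0, 0]
  dp:
    - [0, 0, 0.01]
    - [0, 0, 0.02]
    - [0, 0, 0.02]
  twist:
    - [0, 0, 0]
    - [0, 0, 0]
    - [0, 0, 0]

```text
clock: 18.1
ee_pos: [0.4122, -0.1774, 0.156]
tool_rot: [-0.001, 0.113, 0.994, 0.0]
ft_force: [0.4, 0.6, -1.1]
width: 0.0151
```

Run:
```python
from h import *
plan([.4076,-.2505,.0100],down(176.5))
```

```text
at [ 0.4122 -0.1774  0.156 ] yaw 166.97 w 0.0151 t 18.1 F [ 0.4  0.6 -1.1]
dp [-0.0123, -0.0723, 0.146] twist [0.04, -0.11, -9.53] rows>= 2.614028441114307
```

Call:
play_rows:
  gripper: [0, 0, 0, 0, 0]
  dp:
    - [-0.006, -0.036, 0.02]
    - [-0.0123, -0.0723, 0.06]
    - [-0.0123, -0.0723, 0.1]
    - [-0.0123, -0.0723, 0.125]
    - [-0.0123, -0.0723, 0.125]
  twist:
    - [0, 0, -5]
    - [0, 0, -9.5]
    - [0, 0, -9.5]
    - [0, 0, -9.5]
    - [0, 0, -9.5]

```text
clock: 18.73
ee_pos: [0.4077, -0.2503, 0.031]
tool_rot: [-0.001, 0.03, 1.0, 0.001]
ft_force: [-0.1, 0.5, -0.7]
width: 0.0151
```

Run:
```python
from h import *
manip.capture('side')
plan([.4076,-.2505,.0100],down(176.5))
```

```text
at [ 0.4085 -0.2509  0.0326] yaw 176.51 w 0.0151 t 18.77 F [ 0.  -0.3 -1. ]
dp [0.0009, 0.0004, 0.0226] twist [0.02, -0.03, 0.01] rows>= 0.3618378323490405
```

Call:
play_rows:
  gripper: [0, 0, 0, 0, 0]
  dp:
    - [0.0005, 0, 0.01]
    - [0.0009, 0, 0.018]
    - [0.0009, 0, 0.021]
    - [0.0009, 0, 0.022]
    - [0.0009, 0, 0.022]
  twist:
    - [0, 0, 0]
    - [0, 0, 0]
    - [0, 0, 0]
    - [0, 0, 0]
    - [0, 0, 0]

```text
clock: 19.4
ee_pos: [0.4075, -0.2519, 0.0104]
tool_rot: [0.0, 0.031, 1.0, -0.0]
ft_force: [-0.9, -0.1, -1.0]
width: 0.0148
```

Call:
play_rows:
  gripper: [40, 60, 60, 60, 60]
  dp:
    - [0, 0, 0]
    - [0, 0, 0]
    - [0, 0, -0.002]
    - [0, 0, -0.03]
    - [0, 0, -0.08]
  twist:
    - [0, 0, 0]
    - [0, 0, 0]
    - [0, 0, 0]
    - [0, 0, 0]
    - [0, 0, 0]

```text
clock: 20.02
ee_pos: [0.4064, -0.2512, 0.0899]
tool_rot: [-0.001, 0.031, 1.0, 0.001]
ft_force: [0.8, -1.2, 0.2]
width: 0.0514
```

Run:
```python
from h import *
im,d=manip.capture('wrist'); save(im,'v1.png')
im,d=manip.capture('scene'); save(cv2.resize(im[180:330,150:400],None,fx=3.2,fy=3.2,interpolation=cv2.INTER_CUBIC),'v2.png')
s=manip.observe(); print(s['ee_pos'],s['clock'],np.degrees(s['qpos']).round(1))
```

```text
[ 0.409516   -0.2530667   0.09563288] 20.125 [ -31.7   -5.4  -15.2   79.7    0.  -118.2]
```

View pics/v1.png

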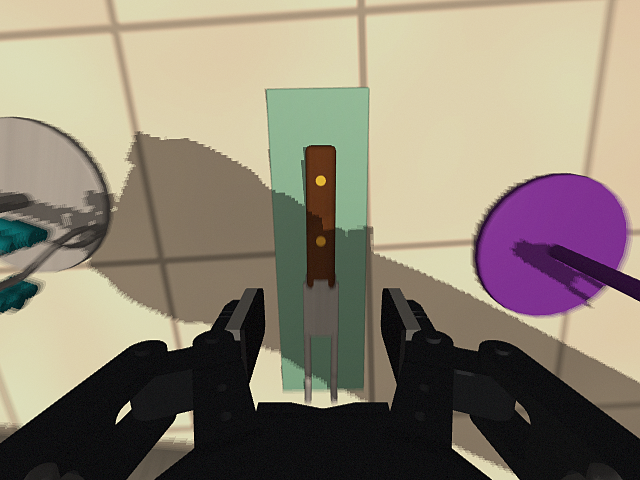

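View pics/v2.png

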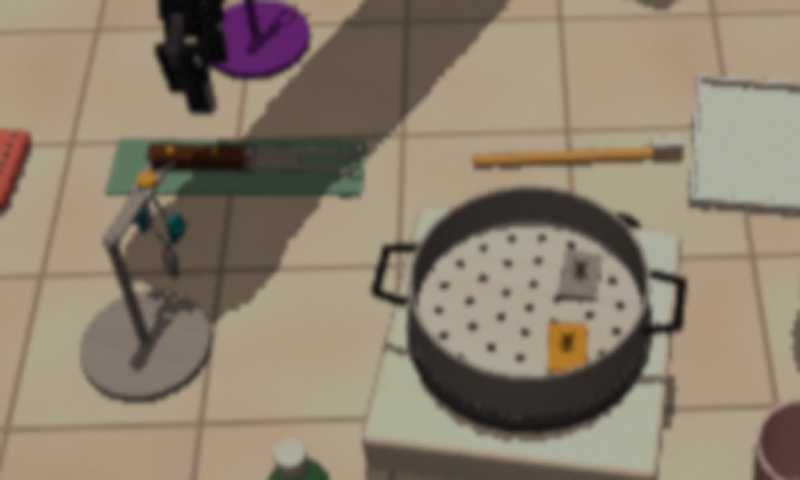

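Run:
```python
from h import *
plan([.53,-.2745,.235],down(70.5))
```

```text
at [ 0.4095 -0.2531  0.0956] yaw 176.45 w 0.0511 t 20.12 F [ 0.2 -0.5 -0.2]
dp [-0.1225, -0.0144, -0.1385] twist [0.21, 0.46, 105.95] rows>= 9.902180507428866
```

Call:
play_rows:
  gripper: [60, 60, 60, 60, 75]
  dp:
    - [0, 0, -0.06]
    - [0, 0, -0.11]
    - [-0.03, -0.004, -0.139]
    - [-0.05, -0.006, -0.139]
    - [-0.06, -0.007, -0.139]
  twist:
    - [0, 0, 0]
    - [0, 0, 10]
    - [0, 0, 20]
    - [0, 0, 30]
    - [0, 0, 40]

```text
clock: 20.75
ee_pos: [0.4679, -0.2626, 0.2291]
tool_rot: [0.0, 0.373, 0.928, 0.0]
ft_force: [-0.0, 0.3, -0.3]
width: 0.0638
```

Call:
play_rows:
  gripper: [75, 75, 75, 75, 75]
  dp:
    - [0, 0, 0]
    - [0, 0, 0]
    - [0, 0, 0]
    - [0, 0, 0]
    - [0, 0, 0]
  twist:
    - [0, 0, 10.5]
    - [0, 0, 21]
    - [0, 0, 31.5]
    - [0, 0, 42]
    - [0, 0, 52]

```text
clock: 21.38
ee_pos: [0.4669, -0.2625, 0.229]
tool_rot: [-0.0, 0.742, 0.67, -0.0]
ft_force: [-0.4, -0.6, 0.6]
width: 0.0641
```

Run:
```python
from h import *
plan([.53,-.2745,.235],down(70.5))
```

```text
at [ 0.4669 -0.2625  0.229 ] yaw 84.12 w 0.0641 t 21.38 F [-0.4 -0.6  0.6]
dp [-0.0055, 0.064, -0.0061] twist [-0.01, -0.0, 13.62] rows>= 1.2727114182082568
```

Call:
play_rows:
  gripper: [75, 75, 75]
  dp:
    - [-0.003, 0.032, -0.006]
    - [-0.0055, 0.064, -0.006]
    - [-0.0055, 0.064, -0.006]
  twist:
    - [0, 0, 7]
    - [0, 0, 13.6]
    - [0, 0, 13.6]

```text
clock: 21.75
ee_pos: [0.5313, -0.2742, 0.2337]
tool_rot: [-0.001, 0.815, 0.58, -0.0]
ft_force: [-0.2, 0.2, -0.4]
width: 0.0641
```

Run:
```python
from h import *
manip.capture('side')
im,d=manip.capture('wrist'); save(im,'x1.png'); c=cam('wrist'); X=cloud(c,d)
p,r,_=pose(); print(p)
for n in ['stand_fork','tweezer_neck','tweezers','head1','head2']:
    for e in manip.pinpoint(n,'wrist')[:3]: 
        px=e['pixel']; print(n,np.round(px,1),round(e['conf'],2),np.round(onz(c,px,0.135),4),np.round(atd(c,px,d[int(px[1]),int(px[0])]),4))
hsv=cv2.cvtColor(im,cv2.COLOR_RGB2HSV).astype(int)
m=(hsv[...,0]>80)&(hsv[...,0]<105)&(hsv[...,1]>90)&(np.hypot(X[...,0]-.54,X[...,1]+.278)<.06)&(X[...,2]>.05)&(X[...,2]<.12)
P=X[m]; print(len(P),P.min(0),P.max(0),P.mean(0)); (cx,cy),wh,a=cv2.minAreaRect((P[:,:2]*1000).astype(np.float32)); print(cx,cy,wh,a)
u,s,v=np.linalg.svd(P[:,:2]-P[:,:2].mean(0),full_matrices=False); print('pads dir',np.degrees(np.arctan2(v[0,1],v[0,0])))
m=(X[...,2]>.131)&(X[...,2]<.145)&(np.hypot(X[...,0]-.56,X[...,1]+.28)<.08); P=X[m]; 
u,s,v=np.linalg.svd(P[:,:2]-P[:,:2].mean(0),full_matrices=False); print('arm dir',np.degrees(np.arctan2(v[0,1],v[0,0])),P.mean(0),P.min(0),P.max(0))
m&=(hsv[...,0]>8)&(hsv[...,0]<30)&(hsv[...,1]>120); P=X[m]; print('disc',len(P),P.mean(0),cv2.minEnclosingCircle((P[:,:2]*1000).astype(np.float32)))
```

```text
[ 0.5297744  -0.27400239  0.2347253 ]
stand_fork [320.9 256.5] 0.88 [ 0.5397 -0.2764  0.135 ] [ 0.538  -0.2758  0.1404]
tweezer_neck [323.9 255.1] 0.72 [ 0.5394 -0.274   0.135 ] [ 0.5382 -0.2736  0.1389]
tweezers [319.9 221. ] 0.71 [ 0.5144 -0.2684  0.135 ] [ 0.5349 -0.2763  0.0371]
423 [ 0.52433892 -0.29698678  0.07553306] [ 0.55235104 -0.25533545  0.10219024] [ 0.53715769 -0.2752471   0.0954873 ]
538.1201171875 -275.8917541503906 (40.863006591796875, 13.44676399230957) 65.49215698242188
pads dir -113.95239945442935
arm dir -19.58546694501236 [ 0.55562938 -0.28211192  0.13590372] [ 0.51345836 -0.30052337  0.13112217] [ 0.59686097 -0.25841579  0.14101526]
disc 322 [ 0.53818639 -0.27599154  0.13896504] ((538.5656127929688, -275.8744812011719), 7.472415924072266)
```

View pics/x1.png

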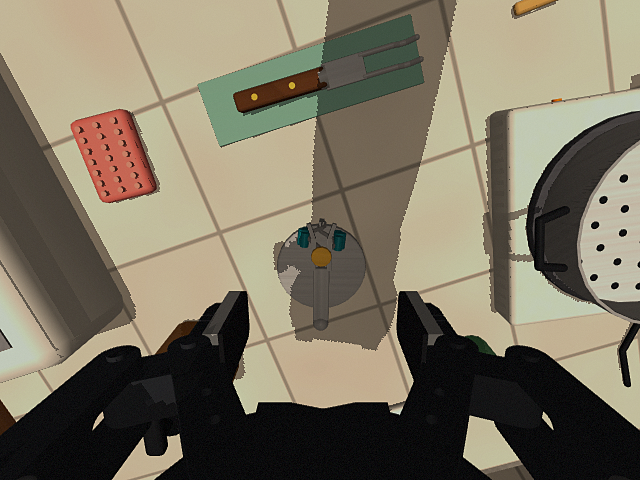

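Run:
```python
from h import *
plan([.5383,-.2760,.073],down(66.5))
```

```text
at [ 0.5295 -0.2741  0.2358] yaw 70.86 w 0.0639 t 22.1 F [0.2 0.1 0.4]
dp [0.0012, 0.0088, 0.1628] twist [0.03, 0.01, 4.36] rows>= 2.6081376556570657
```

Call:
play_rows:
  gripper: [75, 75, 75, 75, 75]
  dp:
    - [0.0012, 0.0088, 0.03]
    - [0.0012, 0.0088, 0.07]
    - [0.0012, 0.0088, 0.1]
    - [0.0012, 0.0088, 0.12]
    - [0.0012, 0.0088, 0.12]
  twist:
    - [0, 0, 4.4]
    - [0, 0, 4.4]
    - [0, 0, 4.4]
    - [0, 0, 4.4]
    - [0, 0, 4.4]

```text
clock: 22.72
ee_pos: [0.5376, -0.2755, 0.114]
tool_rot: [-0.001, 0.836, 0.548, -0.001]
ft_force: [0.2, -0.0, -0.1]
width: 0.064
```

Run:
```python
from h import *
im,d=manip.capture('wrist'); save(im,'x2.png')
plan([.5383,-.2760,.073],down(66.5))
```

```text
at [ 0.5383 -0.2758  0.1155] yaw 66.45 w 0.0642 t 22.77 F [-0.1  0.9  0.4]
dp [-0.0002, 0.0001, 0.0425] twist [-0.03, 0.0, -0.05] rows>= 0.6803321510173111
```

View pics/x2.png

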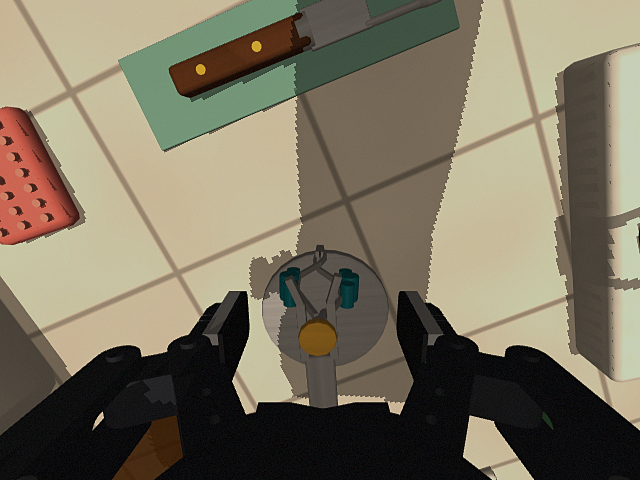

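Call:
play_rows:
  gripper: [75, 75, 75, 75, 75]
  dp:
    - [0, 0, 0.015]
    - [0, 0, 0.03]
    - [0, 0, 0.04]
    - [0, 0, 0.0425]
    - [0, 0, 0.0425]
  twist:
    - [0, 0, 0]
    - [0, 0, 0]
    - [0, 0, 0]
    - [0, 0, 0]
    - [0, 0, 0]

```text
clock: 23.4
ee_pos: [0.5387, -0.2759, 0.0728]
tool_rot: [-0.0, 0.837, 0.548, -0.0]
ft_force: [0.0, 0.4, -0.1]
width: 0.0645
```

Call:
play_rows:
  gripper: [60, 50, 43, 42, 42]
  dp:
    - [0, 0, 0]
    - [0, 0, 0]
    - [0, 0, 0]
    - [0, 0, 0]
    - [0, 0, 0]
  twist:
    - [0, 0, 0]
    - [0, 0, 0]
    - [0, 0, 0]
    - [0, 0, 0]
    - [0, 0, 0]
  force: 20

```text
clock: 24.02
ee_pos: [0.539, -0.276, 0.0733]
tool_rot: [0.0, 0.837, 0.548, 0.0]
ft_force: [-0.3, -1.0, 5.5]
width: 0.0361
```

Run:
```python
from h import *
for n in ['scene','side','wrist']:
    im,d=manip.capture(n)
    if n=='scene': im=cv2.resize(im[190:310,140:260],None,fx=5,fy=5,interpolation=cv2.INTER_CUBIC)
    if n=='side': im=cv2.resize(im[260:390,310:450],None,fx=4.5,fy=4.5,interpolation=cv2.INTER_CUBIC)
    save(im,f'y_{n}.png')
plan([.5383,-.2760,.073],down(66.5))
```

```text
at [ 0.539  -0.276   0.0733] yaw 66.45 w 0.0361 t 24.18 F [ 0.  -0.6  5.4]
dp [-0.0002, -0.0006, 0.0003] twist [0.05, 0.01, -0.05] rows>= 0.012053974320628642
```

View pics/y_wrist.png

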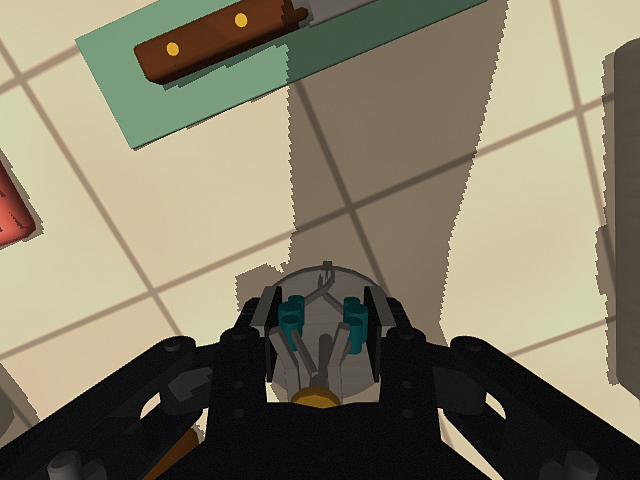

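View pics/y_side.png

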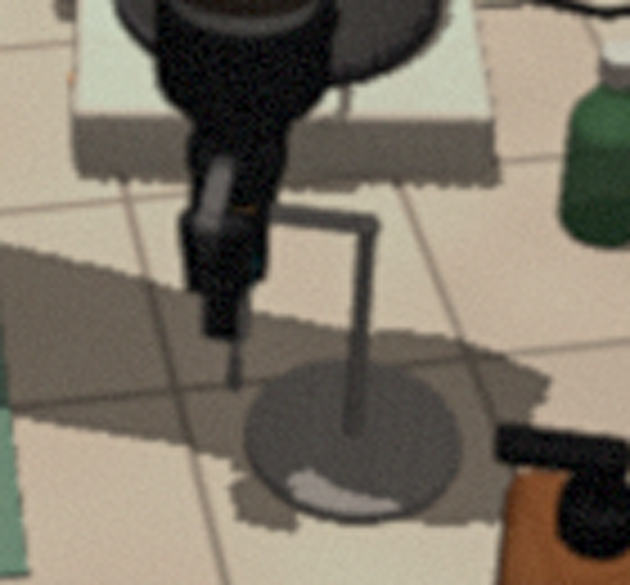

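Call:
play_rows:
  gripper: [42, 42, 42]
  dp:
    - [0, 0, -0.002]
    - [0, 0, -0.0045]
    - [0, 0, -0.0045]
  twist:
    - [0, 0, 0]
    - [0, 0, 0]
    - [0, 0, 0]

```text
clock: 24.55
ee_pos: [0.5387, -0.2758, 0.0772]
tool_rot: [-0.0, 0.837, 0.548, -0.0]
ft_force: [-0.1, 0.5, -0.8]
width: 0.0358
```

Run:
```python
from h import *
im,d=manip.capture('wrist'); save(im,'y2.png'); 
im,d=manip.capture('side'); save(cv2.resize(im[260:390,310:450],None,fx=4.5,fy=4.5,interpolation=cv2.INTER_CUBIC),f'y3.png')
plan([.5383-.942*.05,-.2760+.335*.05,.0775],down(66.5))
```

```text
at [ 0.5386 -0.2758  0.0771] yaw 66.45 w 0.0364 t 24.65 F [-0.8 -0.4  0.1]
dp [-0.0038, -0.0501, -0.0004] twist [-0.02, -0.0, -0.05] rows>= 0.8042022800345641
```

View pics/y2.png

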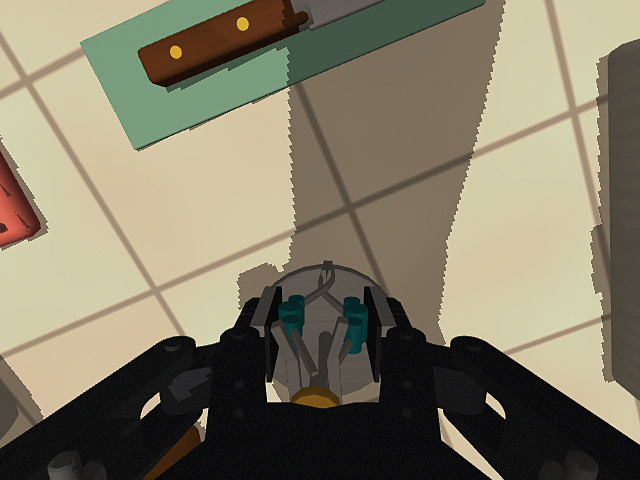

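View pics/y3.png

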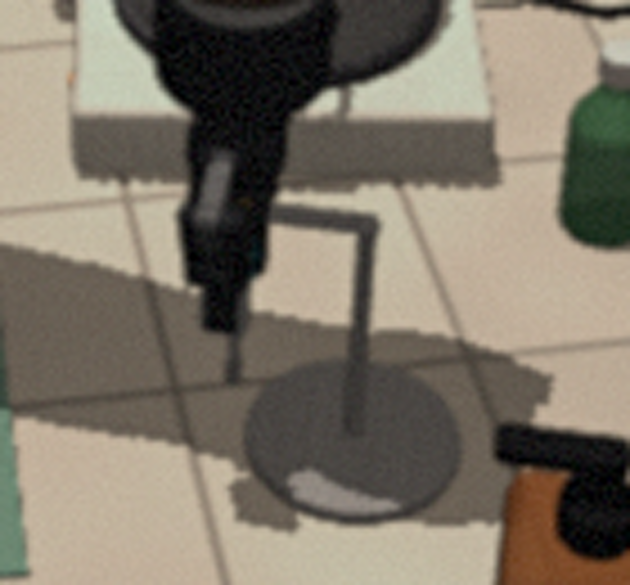

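Call:
play_rows:
  gripper: [42, 42, 42, 42, 42]
  dp:
    - [-0.0006, -0.008, -0.0005]
    - [-0.0014, -0.018, -0.0005]
    - [-0.0023, -0.03, -0.0005]
    - [-0.0032, -0.042, -0.0005]
    - [-0.0041, -0.054, -0.0005]
  twist:
    - [0, 0, 0]
    - [0, 0, 0]
    - [0, 0, 0]
    - [0, 0, 0]
    - [0, 0, 0]

```text
clock: 25.28
ee_pos: [0.4867, -0.2577, 0.0779]
tool_rot: [0.0, 0.837, 0.548, 0.0]
ft_force: [-0.5, 0.0, -1.0]
width: 0.0359
```

Run:
```python
from h import *
im,d=manip.capture('wrist'); save(im,'y4.png'); 
im,d=manip.capture('side'); save(cv2.resize(im[260:390,310:450],None,fx=4.5,fy=4.5,interpolation=cv2.INTER_CUBIC),f'y5.png')
plan([.5383-.942*.05,-.2760+.335*.05,.2],down(66.5))
```

```text
at [ 0.4865 -0.2577  0.078 ] yaw 66.44 w 0.036 t 25.38 F [ 1.2  0.  -0.7]
dp [0.0004, 0.0049, -0.122] twist [-0.0, -0.0, -0.06] rows>= 1.9530195106001553
```

View pics/y4.png

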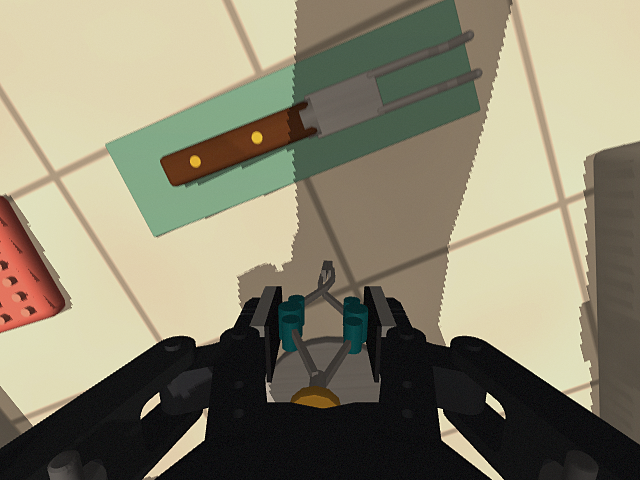

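View pics/y5.png

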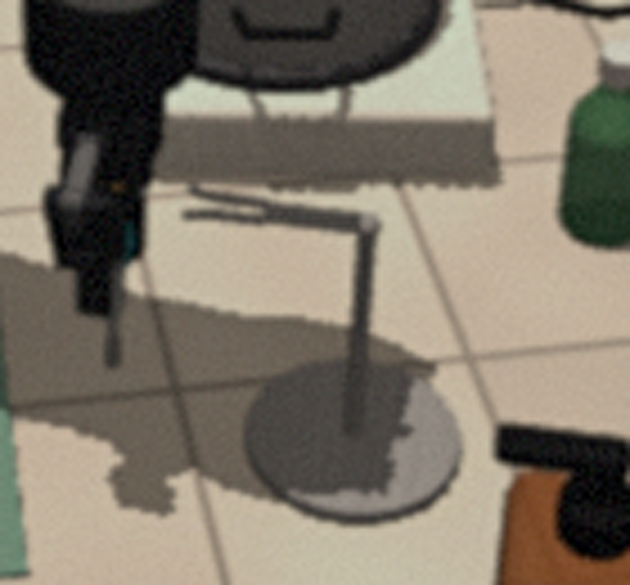

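Run:
```python
from h import *
p,r,_=pose(); im,d=manip.capture('wrist'); c=cam('wrist'); X=cloud(c,d); w=(X-p)@r.as_matrix()
for P in ([0,0,.05],[0,0,.055],[0,0.005,.05],[0,0,-.064]): print(P,proj(c,p+r.apply(P))[0])
m=(abs(w[...,0])<.02)&(abs(w[...,1])<.03)&(w[...,2]>.0)&(w[...,2]<.058)&(d>0)
m[300:]=False
for lo in np.arange(0.0,.058,.006):
    q=w[m&(w[...,2]>=lo)&(w[...,2]<lo+.006)]
    if len(q): print(round(lo,3),len(q),q.mean(0).round(4),q.min(0).round(4),q.max(0).round(4))
for e in manip.pinpoint('tweezers','wrist')[:2]: print(e)
for e in manip.pinpoint('tweezer_neck','wrist')[:2]: print(e)
v,u=np.where(m&(w[...,2]>.03)); print(u.min(),u.max(),v.min(),v.max())
save(cv2.resize(im[240:340,260:390],None,fx=6,fy=6,interpolation=cv2.INTER_CUBIC),'y6.png')
```

```text
[0, 0, 0.05] [318.97300089 265.76955574]
[0, 0, 0.055] [319.0535892  262.89614999]
[0, 0.005, 0.05] [318.98989381 273.7876881 ]
[0, 0, -0.064] [314.91271529 410.54053956]
0.0 60 [-0.0035 -0.0024  0.0033] [-0.0062 -0.0038  0.0002] [-0.0009  0.0002  0.0058]
0.006 112 [ 0.0018 -0.0009  0.0092] [-0.0028 -0.0034  0.0061] [0.0084 0.0025 0.012 ]
0.012 92 [ 0.0034 -0.0002  0.0144] [ 0.0009 -0.0034  0.012 ] [0.0057 0.0041 0.0179]
0.018 49 [ 0.0054 -0.0019  0.0211] [ 0.0008 -0.0032  0.0181] [0.0074 0.0009 0.0239]
0.024 52 [ 0.0039 -0.0006  0.0266] [-0.0003 -0.0034  0.0241] [0.008  0.0034 0.0299]
0.03 85 [ 0.0039 -0.0005  0.0344] [-0.0003 -0.0032  0.0303] [0.0083 0.0035 0.0359]
0.036 78 [ 0.004  -0.0017  0.0382] [ 0.0007 -0.0036  0.036 ] [0.0085 0.004  0.0419]
0.042 43 [ 0.0049 -0.0023  0.0455] [ 0.0023 -0.0034  0.0421] [0.0075 0.0027 0.0478]
0.048 13 [ 0.0049 -0.0029  0.0497] [ 0.0029 -0.0032  0.0485] [ 0.007  -0.0027  0.0519]
{'pixel': [324.8, 262.2], 'conf': 0.88}
{'pixel': [316.0, 408.9], 'conf': 0.6}
318 334 260 282
```

View pics/y6.png

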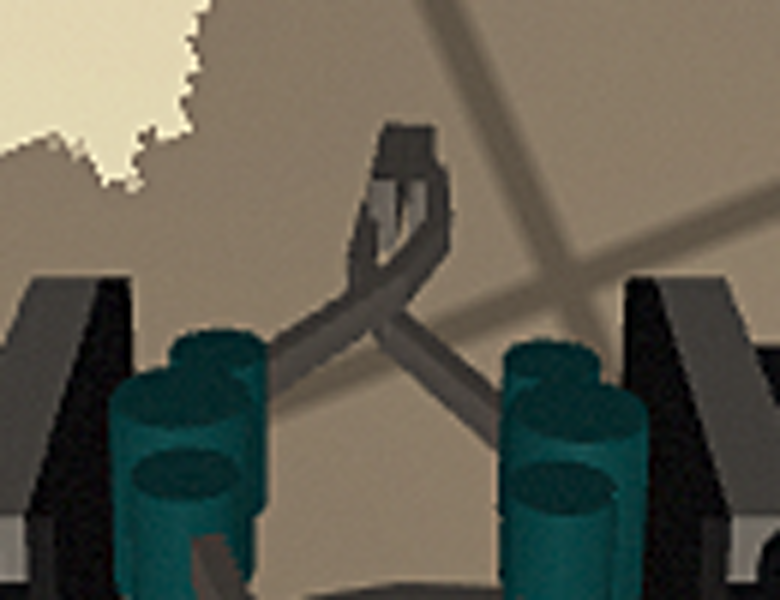

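```bash
cat >> h.py <<'E'
TIP=np.array([.0049,0,.0515])
def tw(yaw,tilt=-2.4): return down(yaw)*R.from_rotvec([0,np.radians(tilt),0])
def tiptgt(P,yaw,tilt=-2.4):
    Rt=tw(yaw,tilt); return np.asarray(P)-Rt.apply(TIP),Rt
E
python3 - <<'E'
from h import *
plan([.66,-.024,.25],tw(66.5))
E
```

```text
at [ 0.4878 -0.2582  0.0779] yaw 66.45 w 0.0361 t 25.52 F [ 0.3 -0.3 -0.4]
dp [0.2834, 0.0644, -0.172] twist [0.03, -2.4, -0.05] rows>= 5.404423421738537
```

Call:
play_rows:
  gripper: [42, 42, 42, 42, 42]
  dp:
    - [0, 0, -0.03]
    - [0, 0, -0.085]
    - [0, 0, -0.14]
    - [0.04, 0.009, -0.172]
    - [0.09, 0.02, -0.172]
  twist:
    - [0, 0, 0]
    - [0, 0, 0]
    - [0, -2.4, 0]
    - [0, -2.4, 0]
    - [0, -2.4, 0]

```text
clock: 26.15
ee_pos: [0.5435, -0.1836, 0.2532]
tool_rot: [0.014, 0.837, 0.547, -0.016]
ft_force: [0.6, -1.6, -1.0]
width: 0.036
```

Run:
```python
from h import *
plan([.66,-.024,.25],tw(66.5))
```

```text
at [ 0.5435 -0.1836  0.2532] yaw 66.34 w 0.036 t 26.15 F [ 0.6 -1.6 -1. ]
dp [0.1929, 0.0426, -0.0046] twist [0.31, -0.02, -0.16] rows>= 3.1612950776249837
```

Call:
play_rows:
  gripper: [42, 42, 42, 42, 42]
  dp:
    - [0.05, 0.011, 0]
    - [0.1, 0.022, 0]
    - [0.15, 0.033, 0]
    - [0.185, 0.041, 0]
    - [0.1885, 0.0416, 0]
  twist:
    - [0, 0, 0]
    - [0, 0, 0]
    - [0, 0, 0]
    - [0, 0, 0]
    - [0, 0, 0]

```text
clock: 26.78
ee_pos: [0.6565, -0.0254, 0.2403]
tool_rot: [0.011, 0.836, 0.549, -0.018]
ft_force: [0.7, -0.5, -0.8]
width: 0.0361
```

Run:
```python
from h import *
manip.capture('side')
c=cam('wrist'); im,d=manip.capture('wrist'); save(im,'z1.png'); X=cloud(c,d)
p,r,_=pose(); print(p,c[4])
for n in ['head1','head2','head3','head4','pan_rim']:
    for e in manip.pinpoint(n,'wrist')[:4]: 
        px=e['pixel']; print(n,np.round(px,1),round(e['conf'],2),np.round(onz(c,px,0.074),4),np.round(atd(c,px,d[int(px[1]),int(px[0])]),4))
# caps: z ~0.081 ; necks z~0.1
def blob(lo,hi):
    m=((X[...,2]>lo)&(X[...,2]<hi)&(np.hypot(X[...,0]-.618,X[...,1]+.004)<.078)&(d>0)).astype(np.uint8)
    n,l,st,ce=cv2.connectedComponentsWithStats(m)
    for i in range(1,n):
        if st[i,4]>15:
            P=X[l==i]; print(lo,st[i],P.mean(0).round(4),[np.round(x,2) for x in cv2.minAreaRect((P[:,:2]*1000).astype(np.float32))], im[l==i].mean(0).round())
blob(.078,.086); blob(.096,.106); blob(.086,.112)
```

```text
[ 0.65551312 -0.02724104  0.24125841] [-0.22801265 -0.6291433   0.22875707]
head1 [367.8 128.8] 0.91 [0.595  0.0361 0.074 ] [0.5949 0.0341 0.0965]
head1 [382.2 201.5] 0.78 [0.657  0.0254 0.074 ] [0.6536 0.0245 0.0909]
head2 [367.8 128.8] 0.91 [0.595  0.0361 0.074 ] [0.5949 0.0341 0.0965]
head2 [382.2 201.5] 0.78 [0.657  0.0254 0.074 ] [0.6536 0.0245 0.0909]
head3 [367.8 128.8] 0.91 [0.595  0.0361 0.074 ] [0.5949 0.0341 0.0965]
head3 [382.2 201.5] 0.78 [0.657  0.0254 0.074 ] [0.6536 0.0245 0.0909]
head4 [367.8 128.8] 0.91 [0.595  0.0361 0.074 ] [0.5949 0.0341 0.0965]
head4 [382.2 201.5] 0.78 [0.657  0.0254 0.074 ] [0.6536 0.0245 0.0909]
pan_rim [343.8 177.4] 0.56 [0.6243 0.0023 0.074 ] [0.6243 0.0023 0.0734]
0.078 [ 348   96   43   59 1720] [0.5928 0.0376 0.0806] [array([593.07,  37.7 ]), array([28.12, 41.81]), np.float64(78.86)] [137. 127. 117.]
0.078 [ 361  175   44   54 1440] [0.6558 0.0252 0.0806] [array([656.73,  25.27]), array([28.05, 41.99]), np.float64(85.74)] [164. 118.  35.]
0.096 [367 119  10  11  87] [0.593  0.0375 0.0995] [array([592.84,  37.72]), array([6.9 , 7.27]), np.float64(67.3)] [158. 147. 134.]
0.096 [381 201  10  11  79] [0.6565 0.0252 0.0994] [array([656.71,  25.31]), array([7.61, 7.36]), np.float64(45.99)] [147. 103.  30.]
0.086 [366 119  11  12  98] [0.5931 0.0372 0.0986] [array([593.02,  37.45]), array([7.4 , 7.66]), np.float64(4.99)] [145. 135. 123.]
0.086 [380 200  11  12  99] [0.656  0.025  0.0978] [array([656.55,  25.25]), array([7.71, 7.32]), np.float64(22.73)] [131.  92.  27.]
```

View pics/z1.png

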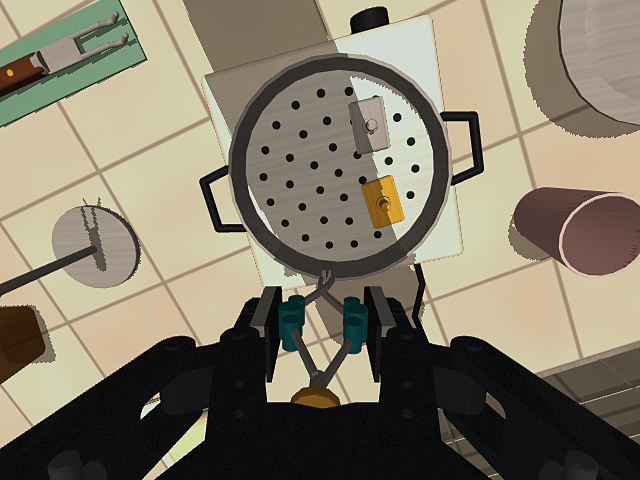

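Run:
```python
from h import *
P,Rt=tiptgt([.593,.0377,.130],66.5); print(P)
plan(P,Rt)
```

```text
[0.59190778 0.03518808 0.18166002]
at [ 0.6549 -0.0285  0.2424] yaw 66.38 w 0.0356 t 27.12 F [ 1.1 -0.5 -1.5]
dp [0.0356, -0.0833, 0.0593] twist [0.03, -0.01, -0.12] rows>= 1.7322825709936789
```

Call:
play_rows:
  gripper: [42, 42, 42, 31.5, 31.5]
  dp:
    - [0.012, -0.028, 0.02]
    - [0.024, -0.056, 0.04]
    - [0.0356, -0.0833, 0.0593]
    - [0.0356, -0.0833, 0.0593]
    - [0.0356, -0.0833, 0.0593]
  twist:
    - [0, 0, 0]
    - [0, 0, 0]
    - [0, 0, 0]
    - [0, 0, 0]
    - [0, 0, 0]

```text
clock: 27.75
ee_pos: [0.5926, 0.0354, 0.1822]
tool_rot: [0.012, 0.836, 0.548, -0.017]
ft_force: [0.2, 0.2, -0.1]
width: 0.0269
```

Run:
```python
from h import *
manip.capture('side')
c=cam('wrist'); im,d=manip.capture('wrist'); save(cv2.resize(im[180:360,230:430],None,fx=4,fy=4,interpolation=cv2.INTER_CUBIC),'z2.png'); X=cloud(c,d)
p,r,_=pose()
w=(X-p)@r.as_matrix()
m=(abs(w[...,0])<.03)&(abs(w[...,1])<.03)&(w[...,2]>.0)&(w[...,2]<.058)&(d>0)
m[300:]=False
for lo in np.arange(0.03,.058,.004):
    q=w[m&(w[...,2]>=lo)&(w[...,2]<lo+.004)]
    if len(q):
        L=q[q[:,0]<.005];H=q[q[:,0]>=.005]; print(round(lo,3),len(q),len(L) and (L[:,0].min().round(4),L[:,0].max().round(4)),len(H) and (H[:,0].min().round(4),H[:,0].max().round(4)),q[:,1].min(),q[:,1].max())
print(proj(c,[.593,.0377,.1])[0],proj(c,p+r.apply(TIP))[0])
P,Rt=tiptgt([.593,.0377,.086],66.5); plan(P,Rt)
```

```text
0.03 48 (np.float64(-0.0062), np.float64(-0.0025)) (np.float64(0.0125), np.float64(0.0157)) -0.004280528093321464 0.0024877803222476172
0.034 78 (np.float64(-0.0059), np.float64(-0.0025)) (np.float64(0.0126), np.float64(0.016)) -0.00410144210105854 0.002968130848456348
0.038 30 (np.float64(-0.006), np.float64(-0.0026)) (np.float64(0.0128), np.float64(0.0155)) -0.004277209958788151 1.3869800319570365e-05
0.042 23 (np.float64(-0.0045), np.float64(-0.0028)) (np.float64(0.0136), np.float64(0.016)) -0.004283112908612056 -0.0013925012283940636
0.046 24 (np.float64(-0.0046), np.float64(-0.0023)) (np.float64(0.0138), np.float64(0.0162)) -0.004264492762572375 0.0005458003201321144
0.05 4 (np.float64(-0.0024), np.float64(-0.0023)) 0 -0.0017471147173390997 0.00169434925820195
[327.7413564  249.08110979] [327.33571903 266.19749393]
at [0.593  0.0353 0.1822] yaw 66.39 w 0.0271 t 27.85 F [-0.1 -0.4 -0. ]
dp [0.0013, -0.001, 0.0445] twist [0.09, -0.04, -0.11] rows>= 0.7122412403303143
```

View pics/z2.png

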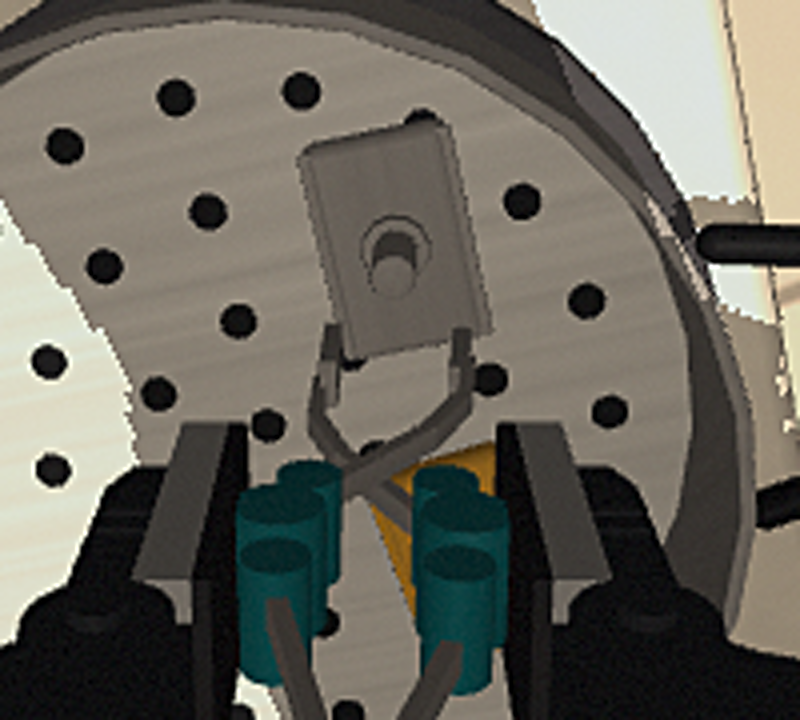

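```bash
sed -i 's/^TIP=.*/TIP=np.array([.0056,-.0005,.0513])/' h.py
python3 - <<'E'
from h import *
P,Rt=tiptgt([.593,.0377,.086],66.5); plan(P,Rt)
E
```

```text
at [0.593  0.0353 0.1822] yaw 66.39 w 0.0271 t 27.85 F [-0.1 -0.4 -0. ]
dp [0.0006, -0.0005, 0.0447] twist [0.09, -0.04, -0.11] rows>= 0.7150739503061856
```

Call:
play_rows:
  gripper: [31.5, 31.5, 31.5, 31.5, 31.5]
  dp:
    - [0.0006, -0.0005, 0.012]
    - [0.0006, -0.0005, 0.024]
    - [0.0006, -0.0005, 0.035]
    - [0.0006, -0.0005, 0.044]
    - [0.0006, -0.0005, 0.0447]
  twist:
    - [0, 0, 0]
    - [0, 0, 0]
    - [0, 0, 0]
    - [0, 0, 0]
    - [0, 0, 0]

```text
clock: 28.48
ee_pos: [0.5907, 0.0351, 0.1355]
tool_rot: [0.011, 0.836, 0.548, -0.018]
ft_force: [0.6, -0.4, -0.2]
width: 0.0271
```

Run:
```python
from h import *
c=cam('wrist'); im,d=manip.capture('wrist'); save(cv2.resize(im[200:360,230:430],None,fx=4,fy=4,interpolation=cv2.INTER_CUBIC),'z3.png')
P,Rt=tiptgt([.593,.0377,.086],66.5); plan(P,Rt)
```

```text
at [0.5909 0.0351 0.1361] yaw 66.45 w 0.027 t 28.52 F [ 0.6  0.1 -0.2]
dp [-0.0003, 0.0013, -0.0014] twist [-0.03, 0.01, -0.05] rows>= 0.03143555128359325
```

View pics/z3.png

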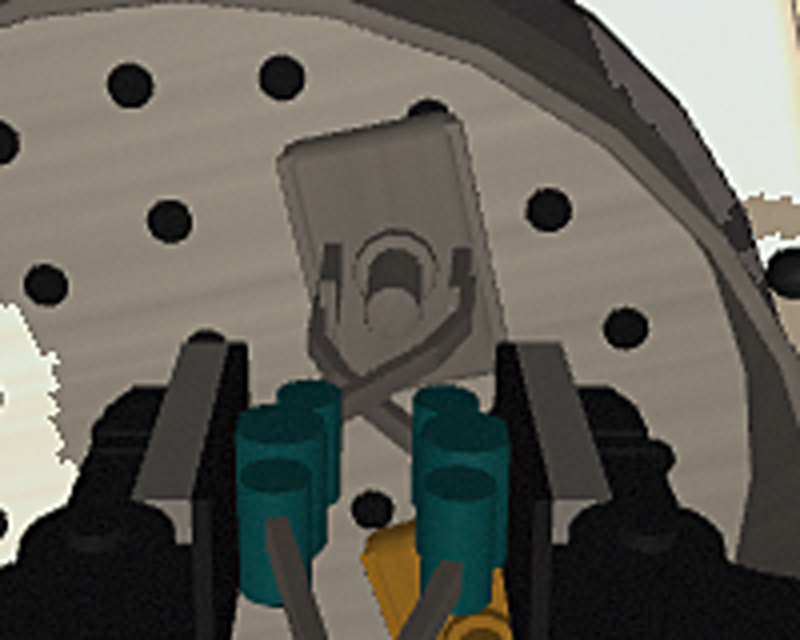

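Call:
play_rows:
  gripper: [31.5, 35, 38, 41, 41]
  dp:
    - [0, 0.0013, -0.001]
    - [0, 0.0013, -0.001]
    - [0, 0.0013, -0.001]
    - [0, 0.0013, -0.001]
    - [0, 0.0013, -0.001]
  twist:
    - [0, 0, 0]
    - [0, 0, 0]
    - [0, 0, 0]
    - [0, 0, 0]
    - [0, 0, 0]

```text
clock: 29.15
ee_pos: [0.5924, 0.0347, 0.1376]
tool_rot: [0.012, 0.836, 0.548, -0.017]
ft_force: [0.6, 0.4, 0.2]
width: 0.035
```

Call:
play_rows:
  gripper: [41, 41, 41, 41, 41]
  dp:
    - [0, 0, -0.003]
    - [0, 0, -0.008]
    - [0, 0, -0.016]
    - [0, 0, -0.03]
    - [0, 0, -0.035]
  twist:
    - [0, 0, 0]
    - [0, 0, 0]
    - [0, 0, 0]
    - [0, 0, 0]
    - [0, 0, 0]

```text
clock: 29.78
ee_pos: [0.5934, 0.0361, 0.1741]
tool_rot: [0.012, 0.836, 0.548, -0.017]
ft_force: [0.1, -0.1, -1.2]
width: 0.0351
```

Run:
```python
from h import *
c=cam('wrist'); im,d=manip.capture('wrist'); save(cv2.resize(im[180:360,230:430],None,fx=4,fy=4,interpolation=cv2.INTER_CUBIC),'z4.png')
im,d=manip.capture('side'); save(cv2.resize(im[180:290,300:440],None,fx=5,fy=5,interpolation=cv2.INTER_CUBIC),'z5.png')
plan([.4,.23,.2],tw(66.5))
```

```text
at [0.5934 0.0361 0.1735] yaw 66.45 w 0.0347 t 29.88 F [ 0.2 -0.2 -0.6]
dp [0.0994, -0.2547, -0.031] twist [0.08, -0.04, -0.05] rows>= 4.4022155207867515
```

View pics/z4.png

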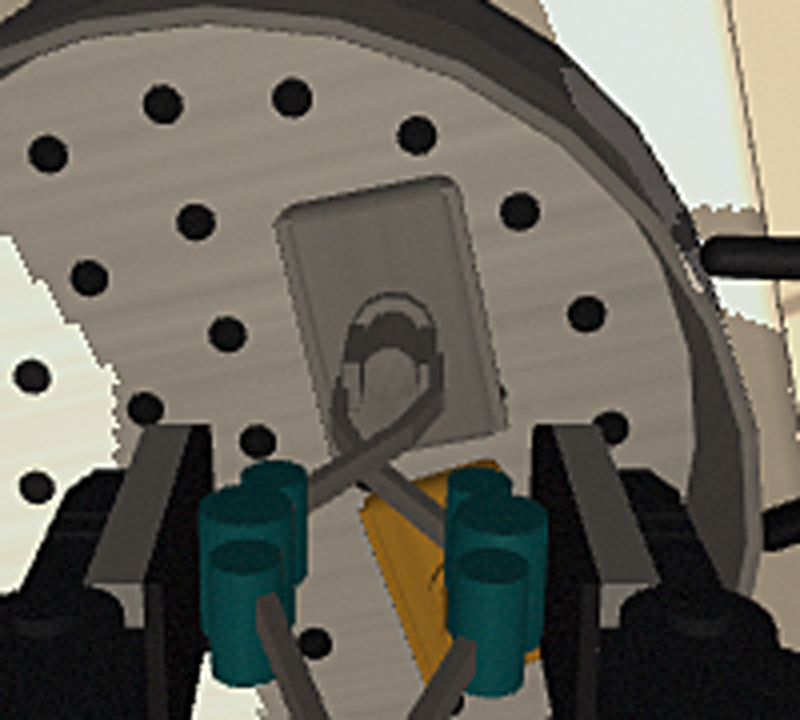

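View pics/z5.png

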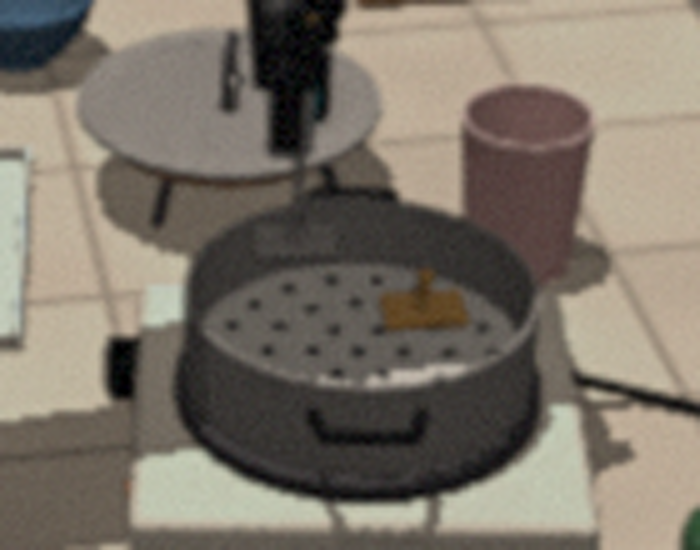

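Run:
```python
from h import *
im,d=manip.capture('scene'); c=cam('scene'); X=cloud(c,d)
hsv=cv2.cvtColor(im,cv2.COLOR_RGB2HSV).astype(int)
print([onz(c,p,.012).round(4) for p in ((366,207),(441,208),(440,247),(365,245))])
m=(X[...,0]>.3)&(X[...,0]<.5)&(X[...,1]>.1)&(X[...,1]<.36)&(X[...,2]>.001)&(X[...,2]<.02)&(hsv[...,1]<45)&(hsv[...,2]>100)
m=cv2.morphologyEx(m.astype(np.uint8),cv2.MORPH_OPEN,np.ones((3,3)))>0
P=X[m]; print(len(P),cv2.minAreaRect((P[:,:2]*1000).astype(np.float32)),P[:,:2].min(0),P[:,:2].max(0))
plan([.4,.23,.2],tw(66.5))
```

```text
[array([0.3403, 0.1485, 0.012 ]), array([0.3521, 0.3587, 0.012 ]), array([0.4933, 0.3268, 0.012 ]), array([0.4792, 0.1317, 0.012 ])]
2242 ((409.6261291503906, 244.31179809570312), (205.54518127441406, 150.2180633544922), 82.3788833618164) [0.32452232 0.13415179] [0.48686072 0.35409456]
at [0.5931 0.036  0.1728] yaw 66.45 w 0.0351 t 29.93 F [-0.6 -0.3 -0.6]
dp [0.0994, -0.2545, -0.0315] twist [0.03, -0.02, -0.05] rows>= 4.401277518506814
```

Call:
play_rows:
  gripper: [41, 41, 41, 41, 41]
  dp:
    - [0, 0, -0.02]
    - [0.005, -0.012, -0.045]
    - [0.022, -0.055, -0.045]
    - [0.04, -0.1, -0.045]
    - [0.058, -0.145, -0.045]
  twist:
    - [0, 0, 0]
    - [0, 0, 0]
    - [0, 0, 0]
    - [0, 0, 0]
    - [0, 0, 0]

```text
clock: 30.55
ee_pos: [0.4827, 0.1495, 0.2145]
tool_rot: [0.011, 0.836, 0.548, -0.018]
ft_force: [0.4, 0.5, -0.9]
width: 0.0351
```

Run:
```python
from h import *
P,Rt=tiptgt([.418,.286,.1],66.5); plan(P,Rt)
```

```text
at [0.4827 0.1495 0.2145] yaw 66.42 w 0.0351 t 30.55 F [ 0.4  0.5 -0.9]
dp [0.0984, -0.1134, 0.0589] twist [-0.02, 0.02, -0.08] rows>= 2.58018507984257
```

Call:
play_rows:
  gripper: [41, 41, 41, 41, 41]
  dp:
    - [0.03, -0.035, 0]
    - [0.065, -0.075, 0.02]
    - [0.092, -0.106, 0.045]
    - [0.0984, -0.1134, 0.059]
    - [0.0984, -0.1134, 0.059]
  twist:
    - [0, 0, 0]
    - [0, 0, 0]
    - [0, 0, 0]
    - [0, 0, 0]
    - [0, 0, 0]

```text
clock: 31.18
ee_pos: [0.4176, 0.2817, 0.1508]
tool_rot: [0.012, 0.836, 0.548, -0.019]
ft_force: [0.1, 0.1, -0.5]
width: 0.035
```

Run:
```python
from h import *
manip.capture('side')
c=cam('wrist'); im,d=manip.capture('wrist'); save(im,'tr1.png'); X=cloud(c,d); p,r,_=pose()
hsv=cv2.cvtColor(im,cv2.COLOR_RGB2HSV).astype(int)
m=(X[...,0]>.3)&(X[...,0]<.52)&(X[...,1]>.1)&(X[...,1]<.38)&(X[...,2]>.009)&(X[...,2]<.016)
P=X[m]; print('rim',len(P),cv2.minAreaRect((P[:,:2]*1000).astype(np.float32)))
w=(X-p)@r.as_matrix(); q=w[(abs(w[...,0]-.005)<.03)&(abs(w[...,1])<.03)&(w[...,2]>.045)&(w[...,2]<.075)]
print(len(q),q.min(0),q.max(0))
P,Rt=tiptgt([.418,.286,.0180],66.5); plan(P,Rt)
```

```text
rim 3638 ((404.8353271484375, 226.5901336669922), (248.3549346923828, 145.230224609375), 81.76524353027344)
2392 [-0.01210007 -0.02302387  0.04502915] [0.0231835  0.02063373 0.06452336]
at [0.4188 0.2813 0.1525] yaw 66.42 w 0.0351 t 31.27 F [-0.5  0.1 -0.4]
dp [0.004, -0.0021, 0.0829] twist [0.02, -0.01, -0.08] rows>= 1.3283229870794202
```

View pics/tr1.png

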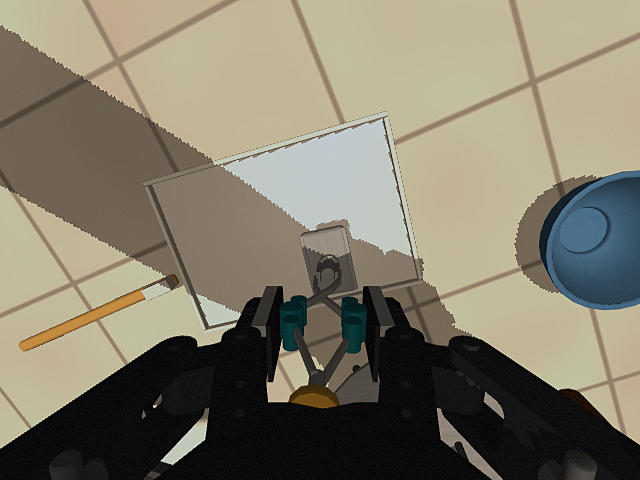

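Run:
```python
from h import *
c=cam('wrist')
q=[onz(c,p,.012)[:2] for p in ((145,183),(387,113),(422,281),(205,329))]
for x in q: print(x.round(4))
print(np.mean(q,0), [np.linalg.norm(q[i]-q[(i+1)%4]).round(4) for i in range(4)])
ctr=np.mean(q,0); d=(q[1]-q[0])/np.linalg.norm(q[1]-q[0]); print(d,ctr+.048*d,ctr-.048*d)
```

```text
[0.3247 0.1593]
[0.3534 0.3589]
[0.4925 0.3383]
[0.4618 0.1403]
[0.40808215 0.2492013 ] [np.float64(0.2016), np.float64(0.1407), np.float64(0.2003), np.float64(0.1384)]
[0.14223328 0.98983316] [0.41490935 0.29671329] [0.40125495 0.2016893 ]
```

Run:
```python
from h import *
P,Rt=tiptgt([.414,.292,.0175],66.5); plan(P,Rt)
```

```text
at [0.4188 0.2813 0.1525] yaw 66.42 w 0.0351 t 31.27 F [-0.5  0.1 -0.4]
dp [0.0079, -0.0082, 0.0832] twist [0.02, -0.01, -0.08] rows>= 1.3441275799078998
```

Call:
play_rows:
  gripper: [41, 41, 41, 41, 41]
  dp:
    - [0.0079, -0.0082, 0.02]
    - [0.0079, -0.0082, 0.045]
    - [0.0079, -0.0082, 0.065]
    - [0.0079, -0.0082, 0.078]
    - [0.0079, -0.0082, 0.08]
  twist:
    - [0, 0, 0]
    - [0, 0, 0]
    - [0, 0, 0]
    - [0, 0, 0]
    - [0, 0, 0]

```text
clock: 31.9
ee_pos: [0.4129, 0.2888, 0.0716]
tool_rot: [0.011, 0.837, 0.547, -0.018]
ft_force: [1.2, -0.3, 0.1]
width: 0.0354
```

Call:
play_rows:
  gripper: [41, 41, 41, 41]
  dp:
    - [0, 0, 0.002]
    - [0, 0, 0.004]
    - [0, 0, 0.0055]
    - [0, 0, 0.0055]
  twist:
    - [0, 0, 0]
    - [0, 0, 0]
    - [0, 0, 0]
    - [0, 0, 0]

```text
clock: 32.4
ee_pos: [0.4127, 0.2894, 0.0666]
tool_rot: [0.011, 0.836, 0.548, -0.017]
ft_force: [0.1, 0.8, 1.1]
width: 0.0352
```

Run:
```python
from h import *
im,d=manip.capture('wrist'); save(im[150:400,150:500],'tr2.png'); 
im,d=manip.capture('side'); save(cv2.resize(im[180:290,230:340],None,fx=5,fy=5,interpolation=cv2.INTER_CUBIC),'tr3.png')
P,Rt=tiptgt([.414,.292,.0163],66.5); plan(P,Rt)
```

```text
at [0.4126 0.2894 0.0665] yaw 66.46 w 0.0351 t 32.5 F [0.7 0.6 2.7]
dp [-0.0006, 0.0007, -0.0012] twist [0.02, -0.04, -0.04] rows>= 0.024412016965673206
```

View pics/tr2.png

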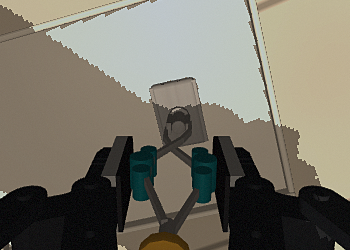

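View pics/tr3.png

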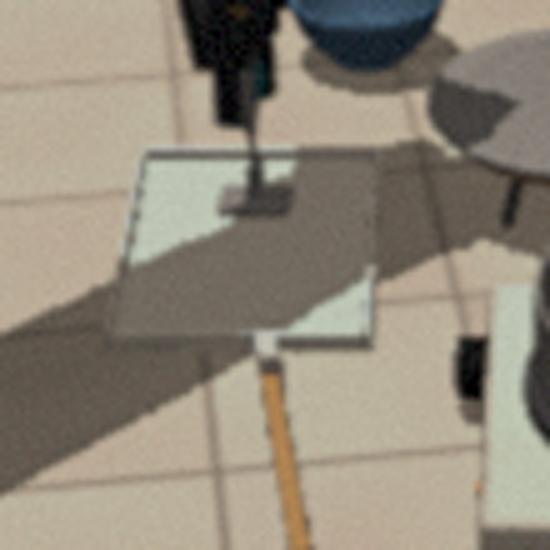

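Call:
play_rows:
  gripper: [41, 38, 35, 31.5, 31.5]
  dp:
    - [0, 0, -0.0007]
    - [0, 0, -0.0007]
    - [0, 0, -0.0007]
    - [0, 0, -0.0007]
    - [0, 0, -0.0007]
  twist:
    - [0, 0, 0]
    - [0, 0, 0]
    - [0, 0, 0]
    - [0, 0, 0]
    - [0, 0, 0]

```text
clock: 33.12
ee_pos: [0.4124, 0.2891, 0.0667]
tool_rot: [0.011, 0.836, 0.548, -0.018]
ft_force: [-0.1, 0.1, -0.7]
width: 0.0269
```

Run:
```python
from h import *
im,d=manip.capture('wrist'); save(cv2.resize(im[180:360,230:430],None,fx=4,fy=4,interpolation=cv2.INTER_CUBIC),'tr4.png')
plan([.6,.0,.2])
```

```text
at [0.4124 0.2891 0.0667] yaw 66.45 w 0.0268 t 33.17 F [ 0.5  0.  -0.2]
dp [-0.1956, 0.2875, -0.1252] twist [0.0, 0.0, 0.0] rows>= 5.912571168032502
```

View pics/tr4.png

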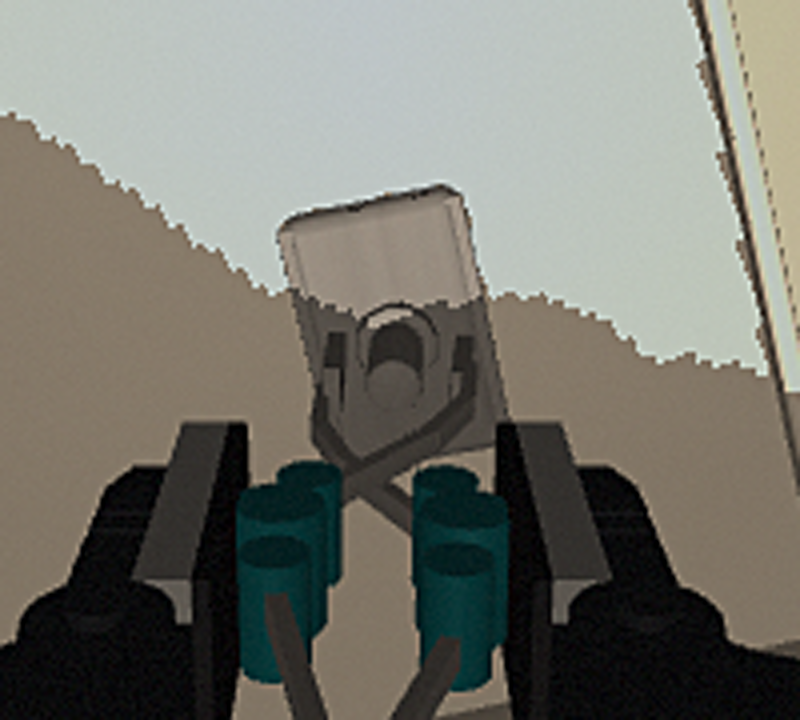

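Call:
play_rows:
  gripper: [31.5, 31.5, 31.5, 31.5, 31.5]
  dp:
    - [0, 0, -0.012]
    - [0, 0, -0.03]
    - [0, 0, -0.07]
    - [0, 0, -0.12]
    - [-0.02, 0.03, -0.155]
  twist:
    - [0, 0, 0]
    - [0, 0, 0]
    - [0, 0, 0]
    - [0, 0, 0]
    - [0, 0, 0]

```text
clock: 33.8
ee_pos: [0.4345, 0.2659, 0.2263]
tool_rot: [0.011, 0.836, 0.549, -0.016]
ft_force: [0.5, -0.6, -0.7]
width: 0.0271
```

Run:
```python
from h import *
P,Rt=tiptgt([.6567,.0253,.16],66.5); plan(P,Rt)
```

```text
at [0.4345 0.2659 0.2263] yaw 66.61 w 0.0271 t 33.8 F [ 0.5 -0.6 -0.7]
dp [-0.1354, 0.2999, 0.0206] twist [0.1, -0.17, 0.11] rows>= 5.275379981326402
```

Call:
play_rows:
  gripper: [31.5, 31.5, 31.5, 31.5, 31.5]
  dp:
    - [-0.02, 0.045, 0]
    - [-0.045, 0.1, 0]
    - [-0.07, 0.155, 0.01]
    - [-0.095, 0.21, 0.02]
    - [-0.117, 0.26, 0.02]
  twist:
    - [0, 0, 0]
    - [0, 0, 0]
    - [0, 0, 0]
    - [0, 0, 0]
    - [0, 0, 0]

```text
clock: 34.42
ee_pos: [0.6269, 0.0511, 0.2082]
tool_rot: [0.012, 0.836, 0.548, -0.017]
ft_force: [0.1, 0.4, -0.2]
width: 0.0273
```

Call:
play_rows:
  gripper: [31.5, 31.5, 31.5]
  dp:
    - [-0.012, 0.026, 0]
    - [-0.0135, 0.03, 0]
    - [-0.0135, 0.03, 0]
  twist:
    - [0, 0, 0]
    - [0, 0, 0]
    - [0, 0, 0]

```text
clock: 34.8
ee_pos: [0.6479, 0.029, 0.2087]
tool_rot: [0.011, 0.836, 0.548, -0.017]
ft_force: [1.0, -0.0, -0.2]
width: 0.0269
```

```bash
cat >> h.py <<'E'
def blob(X,im,d,lo,hi,cx,cy,rad):
    m=((X[...,2]>lo)&(X[...,2]<hi)&(np.hypot(X[...,0]-cx,X[...,1]-cy)<rad)&(d>0)).astype(np.uint8)
    n,l,st,ce=cv2.connectedComponentsWithStats(m)
    for i in range(1,n):
        if st[i,4]>15:
            P=X[l==i]; print(lo,st[i],P.mean(0).round(4),[np.round(x,2) for x in cv2.minAreaRect((P[:,:2]*1000).astype(np.float32))], im[l==i].mean(0).round())
E
python3 - <<'E'
from h import *
manip.capture('side')
c=cam('wrist'); im,d=manip.capture('wrist'); save(im,'b1.png'); X=cloud(c,d)
blob(X,im,d,.078,.086,.618,-.004,.078); blob(X,im,d,.096,.106,.618,-.004,.078)
P,Rt=tiptgt([.6567,.0253,.16],66.5); plan(P,Rt)
im,d=manip.capture('scene'); save(im,'b2.png')
E
```

```text
0.078 [ 302  216   49   56 1564] [0.6556 0.0257 0.0806] [array([656.75,  25.1 ]), array([28.28, 42.1 ]), np.float64(85.97)] [137.  95.  28.]
0.096 [321 247  10  11  89] [0.6565 0.0255 0.0993] [array([656.69,  25.29]), array([6.83, 7.61]), np.float64(66.62)] [129.  90.  27.]
at [0.6475 0.0296 0.2088] yaw 66.51 w 0.0271 t 34.9 F [-0.3  0.4  0.2]
dp [-0.0039, 0.0106, -0.0026] twist [0.02, -0.02, 0.01] rows>= 0.18571601241812488
```

View pics/b1.png

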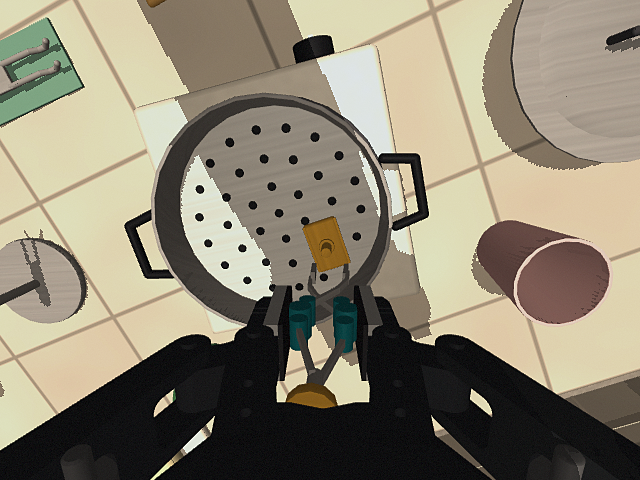

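View pics/b2.png

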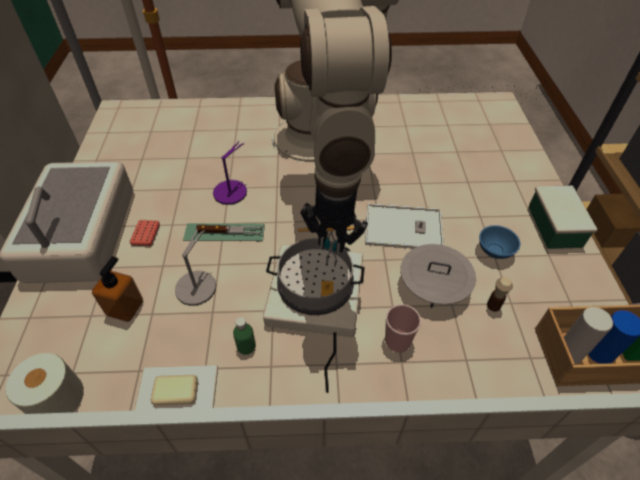

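Run:
```python
from h import *
P,Rt=tiptgt([.6567,.0253,.086],66.5); plan(P,Rt)
```

```text
at [0.6475 0.0297 0.2087] yaw 66.52 w 0.0275 t 34.95 F [-0.3 -0.8 -0.3]
dp [-0.0009, 0.0107, 0.0713] twist [0.03, -0.02, 0.02] rows>= 1.1543378434320997
```

Call:
play_rows:
  gripper: [31.5, 31.5, 31.5, 31.5, 31.5]
  dp:
    - [-0.0009, 0.0107, 0.015]
    - [-0.0009, 0.0107, 0.033]
    - [-0.0009, 0.0107, 0.045]
    - [-0.0009, 0.0107, 0.053]
    - [-0.0009, 0.0107, 0.055]
  twist:
    - [0, 0, 0]
    - [0, 0, 0]
    - [0, 0, 0]
    - [0, 0, 0]
    - [0, 0, 0]

```text
clock: 35.58
ee_pos: [0.6564, 0.0215, 0.1526]
tool_rot: [0.011, 0.836, 0.548, -0.018]
ft_force: [-0.2, 0.5, -0.6]
width: 0.0272
```

Run:
```python
from h import *
manip.capture('side')
P,Rt=tiptgt([.6567,.0253,.086],66.5); plan(P,Rt)
im,d=manip.capture('wrist'); save(cv2.resize(im[180:360,230:430],None,fx=4,fy=4,interpolation=cv2.INTER_CUBIC),'b3.png')
```

```text
at [0.6565 0.0215 0.1529] yaw 66.46 w 0.0272 t 35.62 F [-0.2 -0.3 -1.2]
dp [0.0008, -0.0008, 0.0154] twist [-0.01, 0.01, -0.04] rows>= 0.24635912438832439
```

View pics/b3.png

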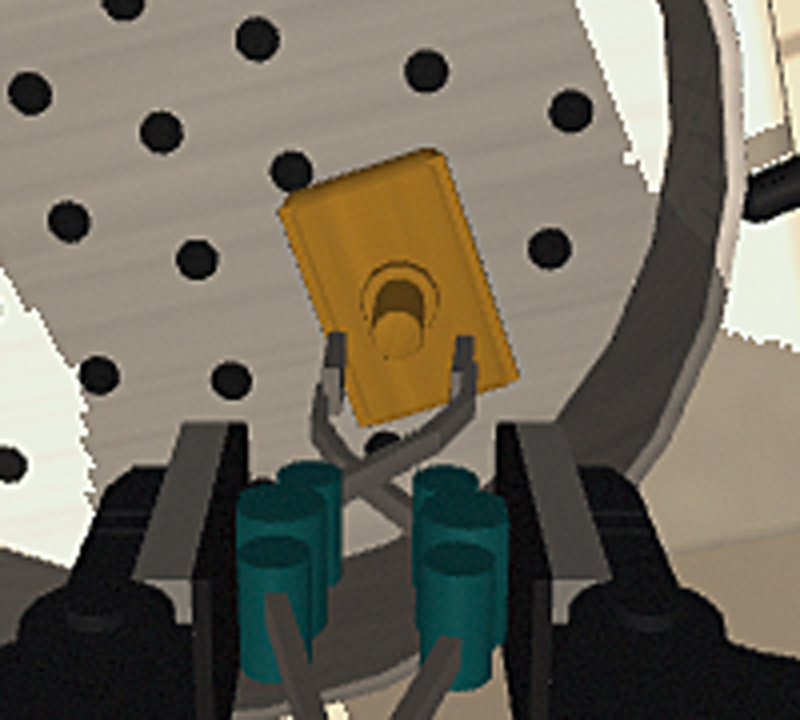

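Aligned. Down the rest and clamp.

Call:
play_rows:
  gripper: [31.5, 31.5, 31.5, 31.5, 31.5]
  dp:
    - [0.0006, -0.0006, 0.006]
    - [0.0006, -0.0006, 0.012]
    - [0.0006, -0.0006, 0.0154]
    - [0.0006, -0.0006, 0.0154]
    - [0.0006, -0.0006, 0.0154]
  twist:
    - [0, 0, 0]
    - [0, 0, 0]
    - [0, 0, 0]
    - [0, 0, 0]
    - [0, 0, 0]

```text
clock: 36.3
ee_pos: [0.656, 0.0217, 0.1379]
tool_rot: [0.012, 0.836, 0.548, -0.017]
ft_force: [0.1, 0.2, -0.9]
width: 0.0271
```

Call:
play_rows:
  gripper: [35, 38, 41, 41, 41]
  dp:
    - [0, 0, 0]
    - [0, 0, 0]
    - [0, 0, 0]
    - [0, 0, 0]
    - [0, 0, 0]
  twist:
    - [0, 0, 0]
    - [0, 0, 0]
    - [0, 0, 0]
    - [0, 0, 0]
    - [0, 0, 0]

```text
clock: 36.92
ee_pos: [0.656, 0.0217, 0.1377]
tool_rot: [0.011, 0.836, 0.548, -0.018]
ft_force: [-0.1, 0.2, -1.6]
width: 0.0352
```

Run:
```python
from h import *
im,d=manip.capture('wrist'); save(cv2.resize(im[180:360,230:430],None,fx=4,fy=4,interpolation=cv2.INTER_CUBIC),'b4.png')
P,Rt=tiptgt([.6567,.0253,.086],66.5); plan(P,Rt)
```

```text
at [0.656  0.0217 0.1377] yaw 66.45 w 0.0349 t 36.98 F [-0.2  0.5 -2.7]
dp [0.0002, -0.0003, 0.0002] twist [-0.0, 0.0, -0.05] rows>= 0.005886850390826616
```

View pics/b4.png

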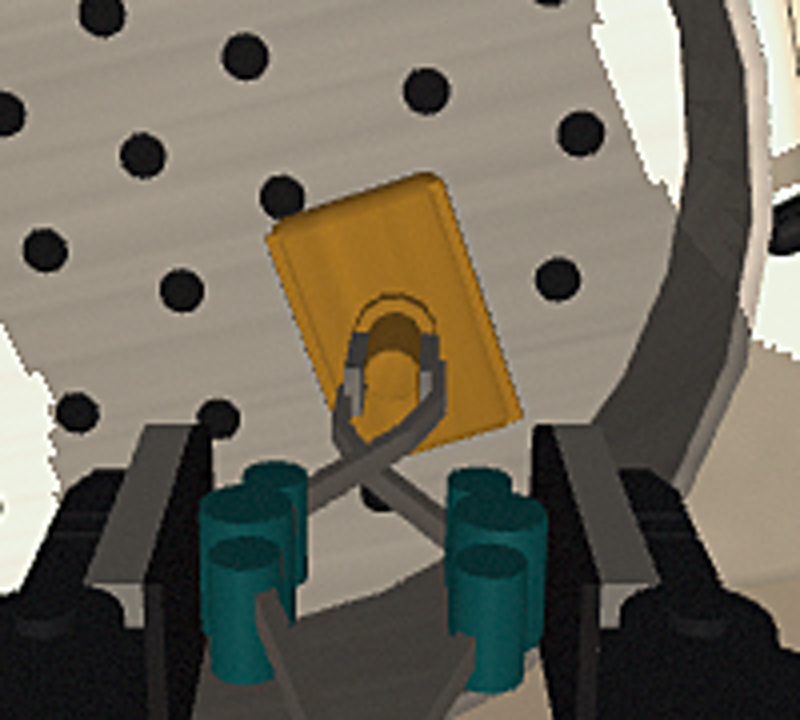

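Call:
play_rows:
  gripper: [41, 41, 41, 41, 41]
  dp:
    - [0, 0, -0.004]
    - [0, 0, -0.014]
    - [0, 0, -0.034]
    - [0, 0, -0.06]
    - [0, 0, -0.08]
  twist:
    - [0, 0, 0]
    - [0, 0, 0]
    - [0, 0, 0]
    - [0, 0, 0]
    - [0, 0, 0]

```text
clock: 37.6
ee_pos: [0.6575, 0.0248, 0.2197]
tool_rot: [0.012, 0.836, 0.548, -0.017]
ft_force: [0.3, -0.1, -0.9]
width: 0.0348
```

Run:
```python
from h import *
im,d=manip.capture('wrist'); save(im,'b5.png')
P,Rt=tiptgt([.402,.203,.16],66.5); plan(P,Rt)
```

```text
at [0.658  0.0249 0.2224] yaw 66.45 w 0.0349 t 37.65 F [-1.  -0.7  1.9]
dp [0.0579, -0.3053, 0.0073] twist [0.24, -0.12, -0.05] rows>= 4.973646280226585
```

View pics/b5.png

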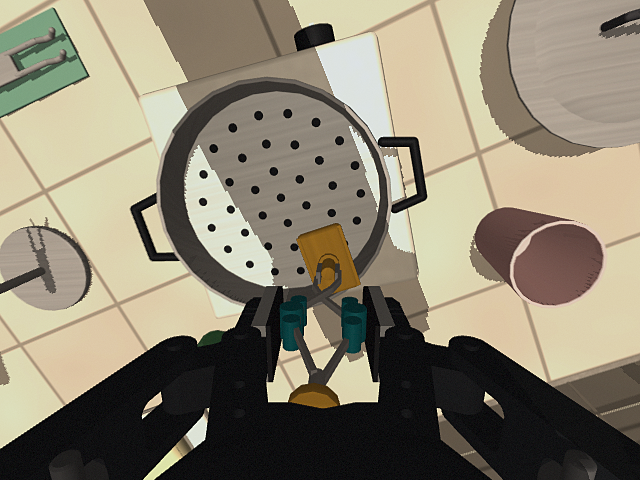

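Call:
play_rows:
  gripper: [41, 41, 41, 41, 41]
  dp:
    - [0.003, -0.015, 0]
    - [0.01, -0.05, 0]
    - [0.019, -0.1, 0]
    - [0.0285, -0.15, 0]
    - [0.038, -0.2, 0]
  twist:
    - [0, 0, 0]
    - [0, 0, 0]
    - [0, 0, 0]
    - [0, 0, 0]
    - [0, 0, 0]

```text
clock: 38.28
ee_pos: [0.4877, 0.1401, 0.2162]
tool_rot: [0.012, 0.836, 0.548, -0.017]
ft_force: [0.1, 0.4, -0.6]
width: 0.035
```

Call:
play_rows:
  gripper: [41, 41, 41, 41, 41]
  dp:
    - [0.009, -0.048, 0]
    - [0.016, -0.085, 0.01]
    - [0.02, -0.105, 0.025]
    - [0.02, -0.105, 0.035]
    - [0.02, -0.105, 0.035]
  twist:
    - [0, 0, 0]
    - [0, 0, 0]
    - [0, 0, 0]
    - [0, 0, 0]
    - [0, 0, 0]

```text
clock: 38.9
ee_pos: [0.4004, 0.198, 0.1798]
tool_rot: [0.012, 0.836, 0.548, -0.018]
ft_force: [0.0, 0.4, -0.1]
width: 0.0351
```

Run:
```python
from h import *
manip.capture('side')
c=cam('wrist'); im,d=manip.capture('wrist'); save(im,'b6.png'); X=cloud(c,d)
blob(X,im,d,.007,.0135,.408,.249,.09); blob(X,im,d,.022,.036,.408,.249,.09)
P,Rt=tiptgt([.402,.203,.0175],66.5); plan(P,Rt)
```

```text
0.007 [301 107 133  42 663] [0.3385 0.2602 0.0113] [array([338.23, 258.86]), array([113.62,   4.03]), np.float64(81.88)] [192. 193. 174.]
0.007 [ 413  169   38   51 1365] [0.4131 0.2919 0.0105] [array([414.25, 292.19]), array([28.4 , 42.33]), np.float64(78.82)] [148. 137. 125.]
0.007 [343 261 119  32 571] [0.4779 0.2458 0.0107] [array([477.45, 240.45]), array([113.99,   4.78]), np.float64(81.87)] [136. 129. 114.]
0.022 [431 193  12  10  91] [0.4135 0.2915 0.0287] [array([413.92, 291.79]), array([7.45, 7.38]), np.float64(41.68)] [126. 117. 107.]
at [0.4009 0.198  0.1805] yaw 66.4 w 0.0351 t 39.0 F [ 0.7 -0.6 -0.5]
dp [0.0062, -0.0005, 0.1114] twist [0.01, -0.01, -0.1] rows>= 1.7849720847162733
```

View pics/b6.png

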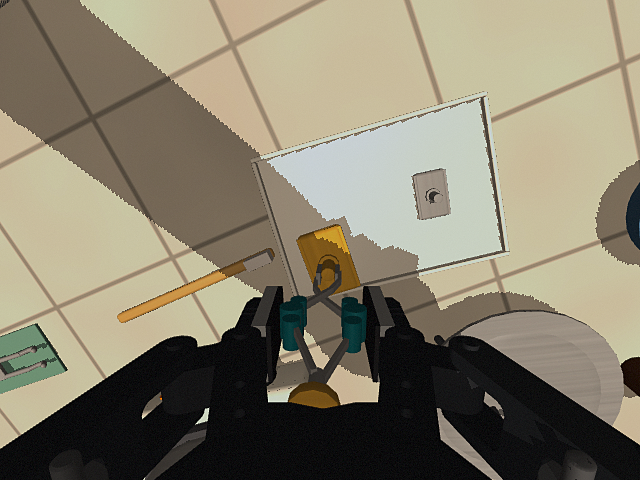

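Call:
play_rows:
  gripper: [41, 41, 41, 41, 41]
  dp:
    - [0.0062, -0.0005, 0.03]
    - [0.0062, -0.0005, 0.07]
    - [0.0062, -0.0005, 0.095]
    - [0.0062, -0.0005, 0.107]
    - [0.0062, -0.0005, 0.109]
  twist:
    - [0, 0, 0]
    - [0, 0, 0]
    - [0, 0, 0]
    - [0, 0, 0]
    - [0, 0, 0]

```text
clock: 39.62
ee_pos: [0.4008, 0.1998, 0.0712]
tool_rot: [0.011, 0.837, 0.548, -0.018]
ft_force: [0.1, -0.5, -1.1]
width: 0.035
```

Call:
play_rows:
  gripper: [41, 41, 41, 41]
  dp:
    - [0, 0, 0.0015]
    - [0, 0, 0.003]
    - [0, 0, 0.0045]
    - [0, 0, 0.0045]
  twist:
    - [0, 0, 0]
    - [0, 0, 0]
    - [0, 0, 0]
    - [0, 0, 0]

```text
clock: 40.12
ee_pos: [0.4006, 0.2001, 0.067]
tool_rot: [0.012, 0.836, 0.548, -0.017]
ft_force: [0.5, -0.5, 2.0]
width: 0.035
```

Run:
```python
from h import *
im,d=manip.capture('side'); save(cv2.resize(im[180:290,230:340],None,fx=5,fy=5,interpolation=cv2.INTER_CUBIC),'b7.png')
P,Rt=tiptgt([.402,.203,.0163],66.5); plan(P,Rt)
```

```text
at [0.4006 0.2001 0.067 ] yaw 66.45 w 0.0354 t 40.17 F [0.6 1.  2.7]
dp [-0.0002, 0.0006, -0.0008] twist [0.02, -0.04, -0.05] rows>= 0.01641508224508781
```

View pics/b7.png

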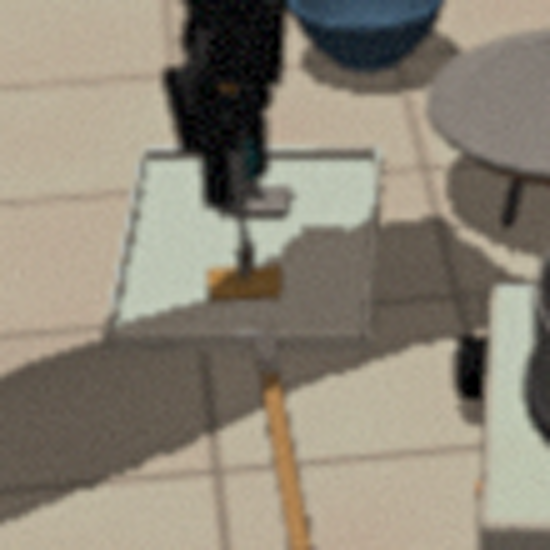

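Call:
play_rows:
  gripper: [41, 38, 35, 31.5, 31.5]
  dp:
    - [0, 0, -0.0007]
    - [0, 0, -0.0007]
    - [0, 0, -0.0007]
    - [0, 0, -0.0007]
    - [0, 0, -0.0007]
  twist:
    - [0, 0, 0]
    - [0, 0, 0]
    - [0, 0, 0]
    - [0, 0, 0]
    - [0, 0, 0]

```text
clock: 40.8
ee_pos: [0.4003, 0.1999, 0.0672]
tool_rot: [0.011, 0.836, 0.548, -0.018]
ft_force: [-0.0, -0.5, -0.3]
width: 0.027
```

Call:
play_rows:
  gripper: [31.5, 31.5, 31.5, 31.5, 31.5]
  dp:
    - [0, 0, -0.012]
    - [0, 0, -0.03]
    - [0, 0, -0.07]
    - [0, 0, -0.12]
    - [0, 0, -0.14]
  twist:
    - [0, 0, 0]
    - [0, 0, 0]
    - [0, 0, 0]
    - [0, 0, 0]
    - [0, 0, 0]

```text
clock: 41.42
ee_pos: [0.4035, 0.2058, 0.2116]
tool_rot: [0.012, 0.836, 0.548, -0.015]
ft_force: [0.4, -0.7, -0.4]
width: 0.0274
```

Run:
```python
from h import *
manip.capture('side')
c=cam('wrist'); im,d=manip.capture('wrist'); save(im,'b8.png'); X=cloud(c,d)
blob(X,im,d,.007,.0135,.408,.249,.09); blob(X,im,d,.022,.036,.408,.249,.09)
# back to fork: 
plan([.4867,-.2577,.2],tw(66.5))
```

```text
0.007 [294 110 120  38 539] [0.3384 0.2599 0.0113] [array([338.24, 258.83]), array([114.45,   4.03]), np.float64(81.91)] [190. 191. 172.]
0.007 [ 396  165   35   47 1120] [0.4132 0.292  0.0105] [array([414.14, 292.11]), array([28.24, 42.  ]), np.float64(78.75)] [148. 137. 125.]
0.007 [ 305  189   39   46 1034] [0.4006 0.2036 0.0105] [array([401.5 , 203.16]), array([28.02, 42.08]), np.float64(85.95)] [164. 121.  35.]
0.007 [349 250  93  27 437] [0.4784 0.2484 0.0107] [array([478.96, 248.7 ]), array([97.61,  5.03]), np.float64(82.0)] [131. 123. 108.]
0.007 [331 274  12   6  48] [0.4697 0.1885 0.0106] [array([470.17, 187.92]), array([12.06,  4.01]), np.float64(81.24)] [111. 100.  87.]
0.022 [412 187  10  10  75] [0.4136 0.2916 0.0284] [array([414.04, 291.6 ]), array([7.56, 7.53]), np.float64(82.96)] [126. 117. 107.]
0.022 [320 212   9   9  65] [0.4011 0.2034 0.0287] [array([401.18, 203.16]), array([7.56, 7.4 ]), np.float64(87.74)] [154. 114.  33.]
at [0.4038 0.2059 0.2107] yaw 66.45 w 0.0271 t 41.52 F [-0.1 -0.4 -1.3]
dp [-0.3912, 0.2612, 0.0264] twist [0.19, -0.23, -0.05] rows>= 7.537349929981947
```

View pics/b8.png

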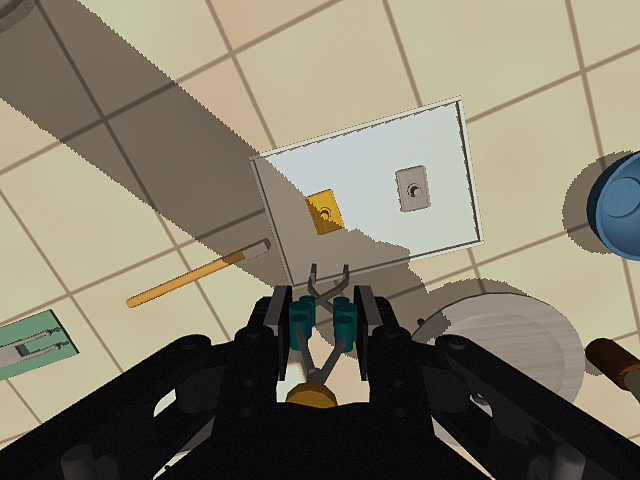

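```bash
cat >> h.py <<'E'
NECK=np.array([.0008,0,-.0616])
FORK=np.array([.5385,-.276,.135]); FX=np.array([.942,-.335,0])
def necktgt(back,up,yaw=66.5,tilt=-2.4):
    Rt=tw(yaw,tilt); return FORK-FX*back+[0,0,up]-Rt.apply(NECK),Rt
E
python3 - <<'E'
from h import *
P,Rt=necktgt(.056,.09); print(P); plan(P,Rt)
E
```

```text
[ 0.48440069 -0.2603386   0.16348753]
at [0.4038 0.2059 0.2107] yaw 66.45 w 0.0271 t 41.52 F [-0.1 -0.4 -1.3]
dp [-0.3931, 0.26, 0.063] twist [0.19, -0.23, -0.05] rows>= 7.608221608298507
```

Call:
play_rows:
  gripper: [36, 42, 42, 42, 42]
  dp:
    - [-0.03, 0.02, 0]
    - [-0.08, 0.053, 0]
    - [-0.13, 0.086, 0]
    - [-0.18, 0.119, 0]
    - [-0.23, 0.152, 0]
  twist:
    - [0, 0, 0]
    - [0, 0, 0]
    - [0, 0, 0]
    - [0, 0, 0]
    - [0, 0, 0]

```text
clock: 42.15
ee_pos: [0.45, -0.068, 0.2164]
tool_rot: [0.011, 0.836, 0.548, -0.018]
ft_force: [1.4, 0.4, -0.5]
width: 0.0355
```

Call:
play_rows:
  gripper: [42, 42, 42, 42, 42]
  dp:
    - [-0.05, 0.033, 0]
    - [-0.1, 0.066, 0]
    - [-0.14, 0.093, 0.02]
    - [-0.163, 0.108, 0.05]
    - [-0.163, 0.108, 0.06]
  twist:
    - [0, 0, 0]
    - [0, 0, 0]
    - [0, 0, 0]
    - [0, 0, 0]
    - [0, 0, 0]

```text
clock: 42.78
ee_pos: [0.4821, -0.262, 0.1607]
tool_rot: [0.01, 0.837, 0.547, -0.019]
ft_force: [-1.0, 1.1, -0.1]
width: 0.0356
```

Run:
```python
from h import *
manip.capture('side')
c=cam('wrist'); im,d=manip.capture('wrist'); save(im,'f1.png')
X=cloud(c,d); p,r,_=pose(); w=(X-p)@r.as_matrix()
hsv=cv2.cvtColor(im,cv2.COLOR_RGB2HSV).astype(int)
m=(hsv[...,0]>8)&(hsv[...,0]<30)&(hsv[...,1]>120)&(abs(w[...,0])<.02)&(abs(w[...,1])<.02)&(w[...,2]<-.04); q=w[m]; print('disc',len(q),q.min(0) if len(q) else 0,q.max(0) if len(q) else 0)
m=(abs(w[...,0]-.005)<.012)&(abs(w[...,1])<.01)&(w[...,2]>.036)&(w[...,2]<.058)&(d>0); m[300:]=False; q=w[m]; print('tip',q.min(0),q.max(0))
# fork prongs seen?
m=(X[...,2]>.128)&(X[...,2]<.145)&(np.hypot(X[...,0]-.55,X[...,1]+.28)<.05)&(abs(w[...,1])>.02); q=X[m]; print(len(q))
P,Rt=necktgt(.056,.0045); plan(P,Rt)
```

```text
disc 1150 [-0.01989619 -0.0199904  -0.09764966] [ 0.01966825 -0.00226731 -0.045752  ]
tip [ 9.44815032e-05 -2.73222256e-03  3.62722384e-02] [0.0078532  0.00402476 0.05358846]
575
at [ 0.4823 -0.2603  0.1621] yaw 66.43 w 0.036 t 42.88 F [-0.5  0.1 -0.2]
dp [0.0043, 0.0022, 0.084] twist [-0.18, -0.02, -0.07] rows>= 1.346322965184536
```

View pics/f1.png

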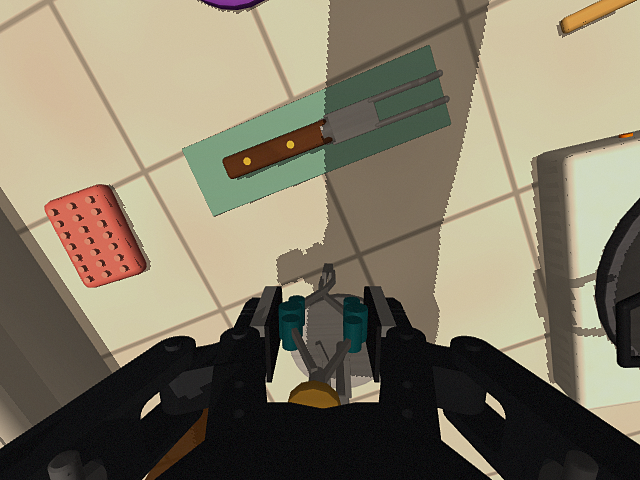

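Run:
```python
from h import *
p,r,_=pose(); c=cam('wrist'); im,d=manip.capture('wrist'); X=cloud(c,d); w=(X-p)@r.as_matrix()
hsv=cv2.cvtColor(im,cv2.COLOR_RGB2HSV).astype(int)
m=(hsv[...,0]>8)&(hsv[...,0]<30)&(hsv[...,1]>120)&(d<.12)
mm=np.zeros_like(m); mm[370:412,285:346]=m[370:412,285:346]; q=w[mm]; print(len(q),q.min(0),q.max(0),np.median(q,0))
v,u=np.where(mm); print(u.min(),u.max(),v.min(),v.max())
for z in np.arange(-.066,-.055,.001): 
    k=q[abs(q[:,2]-z)<.0005]; 
    if len(k): print(z.round(4),len(k),k[:,1].min(),k[:,1].max(),k[:,0].min(),k[:,0].max())
im2=cv2.imread('pics/y4.png')[:,:,::-1]; h2=cv2.cvtColor(np.ascontiguousarray(im2),cv2.COLOR_RGB2HSV).astype(int)
m=(h2[...,0]>8)&(h2[...,0]<30)&(h2[...,1]>120); m2=np.zeros_like(m); m2[370:412,285:346]=m[370:412,285:346]; v,u=np.where(m2); print('before',u.min(),u.max(),v.min(),v.max())
im2=cv2.imread('pics/z1.png')[:,:,::-1]; h2=cv2.cvtColor(np.ascontiguousarray(im2),cv2.COLOR_RGB2HSV).astype(int)
m=(h2[...,0]>8)&(h2[...,0]<30)&(h2[...,1]>120); m2=np.zeros_like(m); m2[370:412,285:346]=m[370:412,285:346]; v,u=np.where(m2); print('z1',u.min(),u.max(),v.min(),v.max())
```

```text
1071 [-0.00736379 -0.07067666 -0.14226904] [ 0.00687713 -0.00149    -0.06052697] [ 6.97543298e-05 -6.05191799e-03 -6.45004661e-02]
288 340 380 408
-0.066 58 -0.008872744619085052 -0.0032480657029687835 -0.00565999858803315 0.00611124808189549
-0.065 443 -0.009184943554780944 -0.002372805182728014 -0.006566692712489889 0.00671118787760632
-0.064 294 -0.00919384353449604 -0.0018431931432559875 -0.007190909567692525 0.006484568571858457
-0.063 128 -0.009131375005173746 -0.0026072610198524843 -0.007311864500231989 0.006545126699673737
-0.062 93 -0.008745975677686995 -0.0014899984173837473 -0.007363787830182911 0.006877133280341403
-0.061 20 -0.00793157194107424 -0.004165165802917379 -0.006368511972687387 0.006048437263158644
before 290 339 386 408
z1 290 340 386 408
```

```bash
sed -i 's/^NECK=.*/NECK=np.array([-.0003,-.0017,-.0605])/' h.py
python3 - <<'E'
from h import *
P,Rt=necktgt(.056,.0045); print(P); plan(P,Rt)
E
```

```text
[ 0.4864163  -0.25996635  0.07904051]
at [ 0.4828 -0.2601  0.1635] yaw 66.47 w 0.0359 t 42.92 F [-0.   0.4  0.6]
dp [0.005, 0.0033, 0.0843] twist [-0.06, -0.01, -0.03] rows>= 1.352068851383165
```

Call:
play_rows:
  gripper: [42, 42, 42, 42, 42]
  dp:
    - [0.005, 0.0033, 0.03]
    - [0.005, 0.0033, 0.06]
    - [0.005, 0.0033, 0.08]
    - [0.005, 0.0033, 0.0843]
    - [0.005, 0.0033, 0.0843]
  twist:
    - [0, 0, 0]
    - [0, 0, 0]
    - [0, 0, 0]
    - [0, 0, 0]
    - [0, 0, 0]

```text
clock: 43.55
ee_pos: [0.4874, -0.2604, 0.0805]
tool_rot: [0.012, 0.836, 0.548, -0.017]
ft_force: [-0.1, 0.5, -0.5]
width: 0.0359
```

Run:
```python
from h import *
im,d=manip.capture('side'); save(cv2.resize(im[260:390,310:450],None,fx=4.5,fy=4.5,interpolation=cv2.INTER_CUBIC),'f2.png'); c=cam('side'); p,r,_=pose()
print('neck pred px (crop)',(proj(c,p+r.apply(NECK))[0]-[310,260])*4.5,'fork',(proj(c,FORK)[0]-[310,260])*4.5)
c=cam('scene'); im,d=manip.capture('scene'); save(cv2.resize(im[190:310,140:260],None,fx=5,fy=5,interpolation=cv2.INTER_CUBIC),'f3.png')
print('neck pred px (crop)',(proj(c,p+r.apply(NECK))[0]-[140,190])*5,'fork',(proj(c,FORK)[0]-[140,190])*5)
P,Rt=necktgt(.03,.0045); print(P); plan(P,Rt)
P,Rt=necktgt(.0,.0045); print(P); plan(P,Rt)
```

```text
neck pred px (crop) [113.11481568 173.67160105] fork [236.55726668 199.22501368]
neck pred px (crop) [334.48902982 137.00642707] fork [284.65745435 228.1831975 ]
[ 0.5109083  -0.26867635  0.07904051]
at [ 0.4875 -0.2608  0.0807] yaw 66.47 w 0.0357 t 43.65 F [ 0.8  0.3 -0.5]
dp [0.0022, 0.0246, 0.0017] twist [0.12, 0.0, -0.03] rows>= 0.39565689836719437
[ 0.5391683  -0.27872635  0.07904051]
at [ 0.4875 -0.2608  0.0807] yaw 66.47 w 0.0357 t 43.65 F [ 0.8  0.3 -0.5]
dp [0.0042, 0.0545, 0.0016] twist [0.12, 0.0, -0.03] rows>= 0.8750189146087238
```

View pics/f2.png

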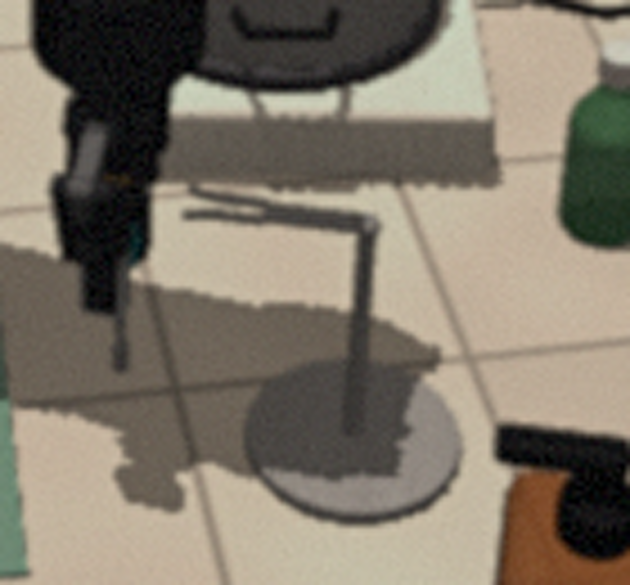

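View pics/f3.png

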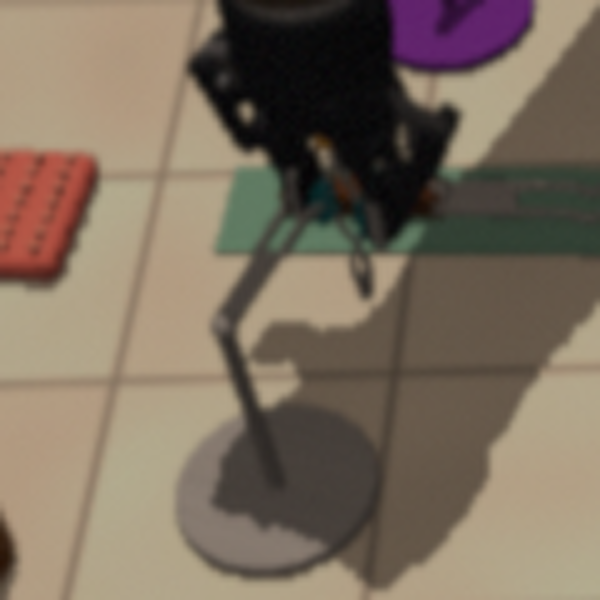

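Call:
play_rows:
  gripper: [42, 42, 42, 42, 42]
  dp:
    - [0.001, 0.006, 0.0016]
    - [0.0018, 0.014, 0.0016]
    - [0.0024, 0.022, 0.0016]
    - [0.0028, 0.03, 0.0016]
    - [0.0028, 0.03, 0.0016]
  twist:
    - [0, 0, 0]
    - [0, 0, 0]
    - [0, 0, 0]
    - [0, 0, 0]
    - [0, 0, 0]

```text
clock: 44.28
ee_pos: [0.5159, -0.2705, 0.0772]
tool_rot: [0.011, 0.836, 0.548, -0.018]
ft_force: [-0.3, -0.3, -0.6]
width: 0.036
```

Run:
```python
from h import *
im,d=manip.capture('side'); save(cv2.resize(im[260:390,310:450],None,fx=4.5,fy=4.5,interpolation=cv2.INTER_CUBIC),'f4.png')
im,d=manip.capture('wrist'); save(cv2.resize(im[250:420,230:410],None,fx=4,fy=4,interpolation=cv2.INTER_CUBIC),'f5.png')
P,Rt=necktgt(.0,.0045); print(P); plan(P,Rt)
```

```text
[ 0.5391683  -0.27872635  0.07904051]
at [ 0.5153 -0.2703  0.0773] yaw 66.45 w 0.0358 t 44.38 F [-0.2 -0.5  0.4]
dp [0.0017, 0.0252, -0.0018] twist [-0.03, -0.0, -0.05] rows>= 0.40530251830977837
```

View pics/f4.png

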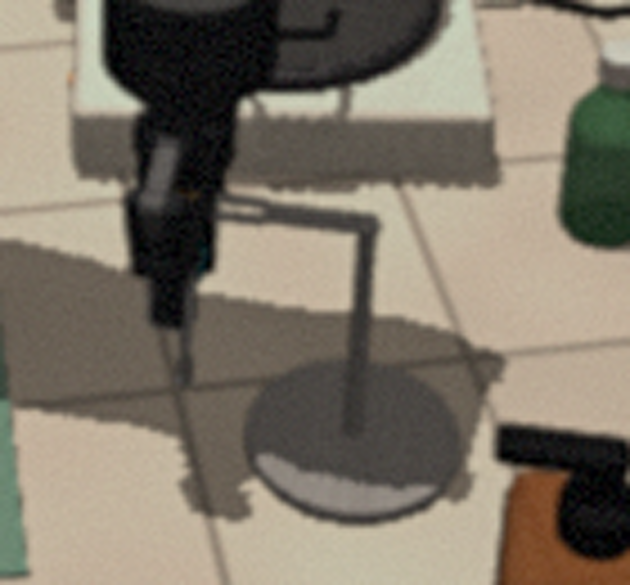

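View pics/f5.png

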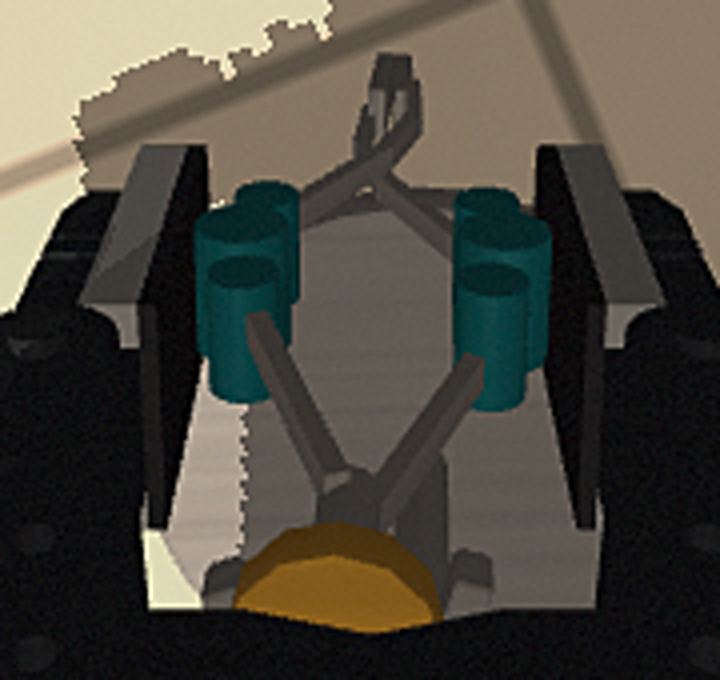

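Call:
play_rows:
  gripper: [42, 42, 42, 42, 42]
  dp:
    - [0.0005, 0.005, -0.0012]
    - [0.0009, 0.011, -0.0012]
    - [0.0013, 0.018, -0.0012]
    - [0.0016, 0.0245, -0.0012]
    - [0.0016, 0.0245, -0.0012]
  twist:
    - [0, 0, 0]
    - [0, 0, 0]
    - [0, 0, 0]
    - [0, 0, 0]
    - [0, 0, 0]

```text
clock: 45.0
ee_pos: [0.5389, -0.2787, 0.0784]
tool_rot: [0.011, 0.836, 0.548, -0.018]
ft_force: [-0.0, 0.4, -1.3]
width: 0.0359
```

Run:
```python
from h import *
im,d=manip.capture('side'); save(cv2.resize(im[260:390,310:450],None,fx=4.5,fy=4.5,interpolation=cv2.INTER_CUBIC),'f6.png')
im,d=manip.capture('wrist'); save(cv2.resize(im[250:420,230:410],None,fx=4,fy=4,interpolation=cv2.INTER_CUBIC),'f7.png')
P,Rt=necktgt(.0,.0); print(P); plan(P,Rt)
```

```text
[ 0.5391683  -0.27872635  0.07454051]
at [ 0.5385 -0.2785  0.0785] yaw 66.46 w 0.0362 t 45.1 F [-0.2 -0.3 -0.7]
dp [0.0002, 0.0007, 0.0039] twist [-0.03, -0.0, -0.04] rows>= 0.06404317916586083
```

View pics/f7.png

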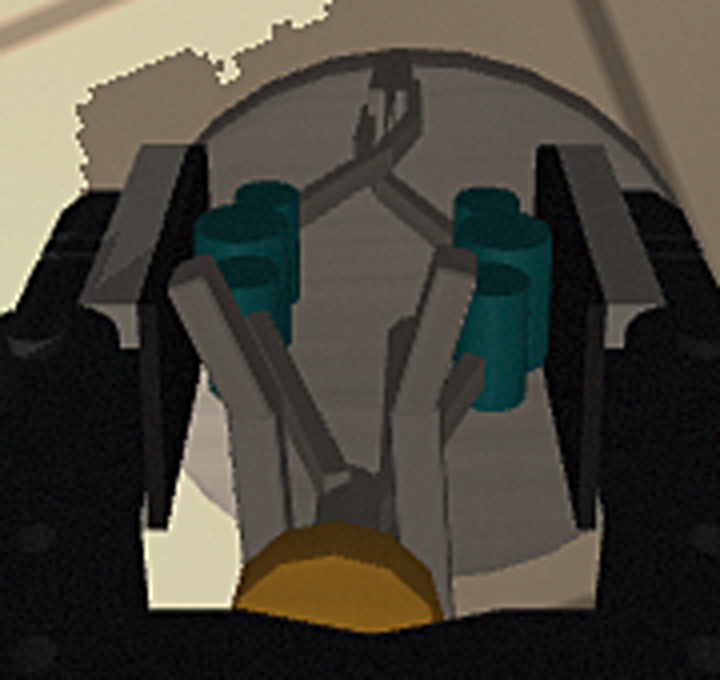

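View pics/f6.png

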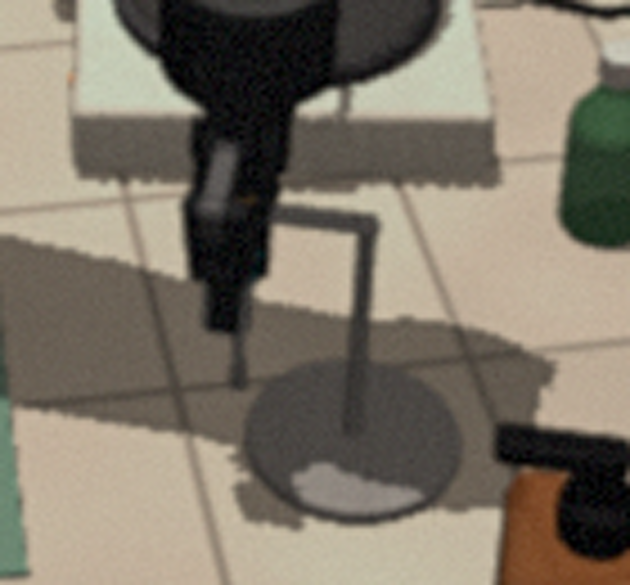

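Call:
play_rows:
  gripper: [42, 42, 42, 42, 42]
  dp:
    - [0.0002, 0.0005, 0.0015]
    - [0.0002, 0.0005, 0.003]
    - [0.0002, 0.0005, 0.004]
    - [0.0002, 0.0005, 0.0044]
    - [0.0002, 0.0005, 0.0044]
  twist:
    - [0, 0, 0]
    - [0, 0, 0]
    - [0, 0, 0]
    - [0, 0, 0]
    - [0, 0, 0]

```text
clock: 45.72
ee_pos: [0.5389, -0.2787, 0.0742]
tool_rot: [0.011, 0.836, 0.548, -0.018]
ft_force: [0.1, -0.6, -0.7]
width: 0.036
```

Call:
play_rows:
  gripper: [44, 47, 52, 62, 75]
  dp:
    - [0, 0, 0]
    - [0, 0, 0]
    - [0, 0, 0]
    - [0, 0, 0]
    - [0, 0, 0]
  twist:
    - [0, 0, 0]
    - [0, 0, 0]
    - [0, 0, 0]
    - [0, 0, 0]
    - [0, 0, 0]

```text
clock: 46.35
ee_pos: [0.539, -0.2788, 0.0743]
tool_rot: [0.012, 0.836, 0.548, -0.017]
ft_force: [-0.0, 1.0, -0.2]
width: 0.0638
```

Run:
```python
from h import *
im,d=manip.capture('side'); save(cv2.resize(im[260:390,310:450],None,fx=4.5,fy=4.5,interpolation=cv2.INTER_CUBIC),'f8.png')
im,d=manip.capture('wrist'); save(cv2.resize(im[250:420,200:440],None,fx=3.3,fy=3.3,interpolation=cv2.INTER_CUBIC),'f9.png')
s=pose()[2]; print(s['width'],s['ft_force'],s['ee_pos'])
```

```text
0.06401914436356962 [-0.06809755 -0.61950873  0.67413347] [ 0.5390242  -0.2787602   0.07426987]
```

View pics/f9.png

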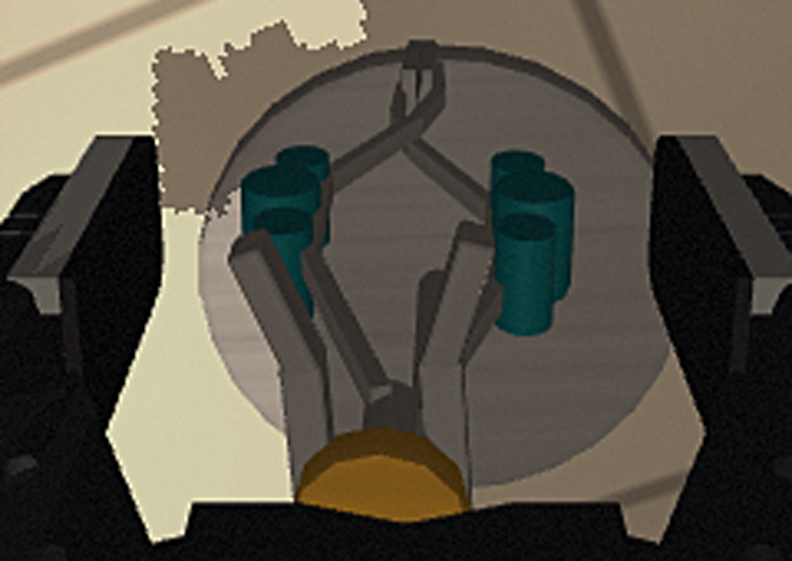

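View pics/f8.png

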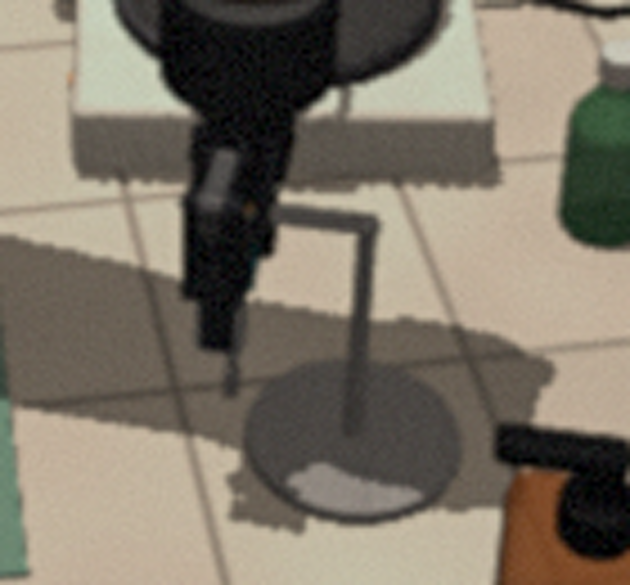

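Tweezers hang in the fork again. Up straight and away.

Call:
play_rows:
  gripper: [75, 75, 75, 75, 75]
  dp:
    - [0, 0, -0.02]
    - [0, 0, -0.05]
    - [0, 0, -0.09]
    - [0, 0, -0.14]
    - [0, 0, -0.16]
  twist:
    - [0, 0, 0]
    - [0, 0, 0]
    - [0, 0, 0]
    - [0, 0, 0]
    - [0, 0, 0]

```text
clock: 47.08
ee_pos: [0.5423, -0.2728, 0.2376]
tool_rot: [0.013, 0.836, 0.548, -0.016]
ft_force: [-0.1, -0.5, -0.2]
width: 0.0643
```

Run:
```python
from h import *
c=cam('wrist'); im,d=manip.capture('wrist'); save(im,'g1.png'); X=cloud(c,d)
def ax(m,nm):
    P=X[m]; mu=P.mean(0); (cx,cy),(w,h),a=cv2.minAreaRect((P[:,:2]*1000).astype(np.float32)); print(nm,m.sum(),np.round(mu,4),'rect',cx,cy,w,h,a,np.median(P[:,2]))
hsv=cv2.cvtColor(im,cv2.COLOR_RGB2HSV).astype(int)
reg=(abs(X[...,0]-.415)<.06)&(abs(X[...,1]+.24)<.14)&(d>0)&(X[...,2]<.04)
brown=((hsv[...,0]<15)|(hsv[...,0]>170))&(hsv[...,1]>120)&(hsv[...,2]<150)
ax(reg&brown&(X[...,2]>.015)&(X[...,2]<.03),'handle')
green=(hsv[...,0]>50)&(hsv[...,0]<95)&(hsv[...,1]>50)
ax(reg&green,'mat')
plan([.41,-.25,.1],down(173))
im,d=manip.capture('scene'); save(im,'g2.png')
```

```text
handle 1755 [ 0.4071 -0.2728  0.0211] rect 406.5943603515625 -272.4720764160156 88.0512924194336 18.127321243286133 86.436767578125 0.02129457528418785
mat 10603 [ 0.4085 -0.2406  0.0036] rect 408.20831298828125 -241.7082977294922 215.89068603515625 62.20293426513672 87.31141662597656 0.0035607164324286816
at [ 0.5425 -0.2729  0.239 ] yaw 66.44 w 0.064 t 47.12 F [-1.   0.7  1.6]
dp [-0.0261, -0.1314, 0.1395] twist [-2.01, 1.98, -106.53] rows>= 9.959581769608052
```

View pics/g1.png

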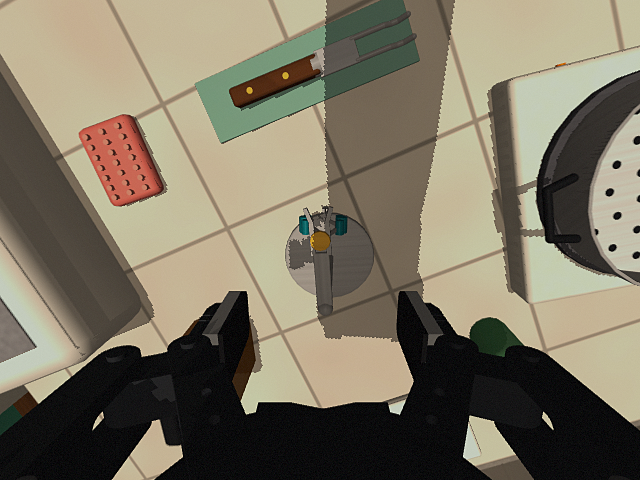

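View pics/g2.png

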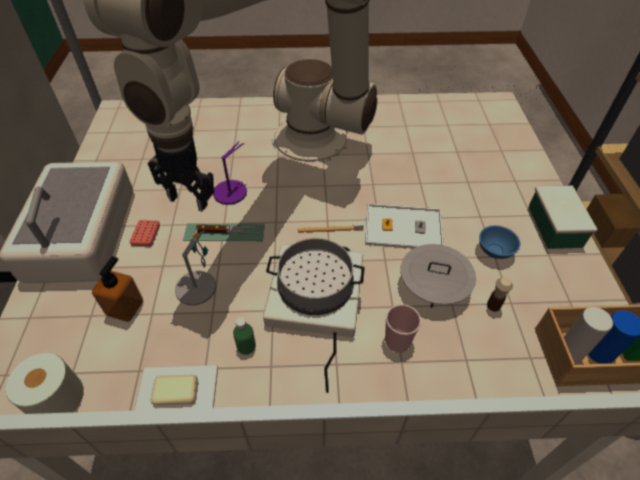

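Run:
```python
from h import *
p,r,_=pose()
for f in (0.45,1):
    yaw=66.5+(176.4-66.5)*f
    print(yaw); plan(p+(np.array([.4079,-.2525,.2])-p)*f,down(yaw))
```

```text
115.95500000000001
at [ 0.5425 -0.2729  0.2369] yaw 66.45 w 0.0639 t 47.17 F [ 0.1  0.1 -0.9]
dp [-0.0151, -0.0593, 0.017] twist [-0.81, 2.36, -49.49] rows>= 4.631519875192706
176.4
at [ 0.5425 -0.2729  0.2369] yaw 66.45 w 0.0639 t 47.17 F [ 0.1  0.1 -0.9]
dp [-0.0335, -0.1317, 0.0377] twist [-2.14, 1.86, -109.93] rows>= 10.277077201289424
```

Call:
play_rows:
  gripper: [60, 60, 60, 60, 60]
  dp:
    - [-0.003, -0.012, 0]
    - [-0.006, -0.024, 0.004]
    - [-0.009, -0.036, 0.008]
    - [-0.012, -0.048, 0.013]
    - [-0.0151, -0.0593, 0.017]
  twist:
    - [-0.2, 0.5, -10]
    - [-0.3, 1, -20]
    - [-0.5, 1.4, -30]
    - [-0.6, 1.9, -40]
    - [-0.8, 2.4, -49.5]

```text
clock: 47.8
ee_pos: [0.4802, -0.2632, 0.2159]
tool_rot: [-0.003, 0.528, 0.849, 0.0]
ft_force: [-0.6, -0.5, 0.7]
width: 0.051
```

Run:
```python
from h import *
plan([.4079,-.2525,.15],down(176.4))
```

```text
at [ 0.4802 -0.2632  0.2159] yaw 116.27 w 0.051 t 47.8 F [-0.6 -0.5  0.7]
dp [0.0412, -0.0599, 0.0664] twist [-0.01, -0.41, -60.13] rows>= 5.6195242945778565
```

Call:
play_rows:
  gripper: [60, 60, 60, 60, 60]
  dp:
    - [0.008, -0.012, 0.01]
    - [0.016, -0.024, 0.022]
    - [0.025, -0.036, 0.036]
    - [0.033, -0.048, 0.05]
    - [0.0412, -0.0599, 0.066]
  twist:
    - [0, -0.1, -10.5]
    - [0, -0.2, -21]
    - [0, -0.3, -31.5]
    - [0, -0.4, -42]
    - [0, -0.4, -52.5]

```text
clock: 48.42
ee_pos: [0.4079, -0.252, 0.1501]
tool_rot: [0.0, 0.098, 0.995, -0.0]
ft_force: [0.2, 0.2, 0.2]
width: 0.0513
```

Run:
```python
from h import *
plan([.4079,-.2525,.035],down(176.4))
```

```text
at [ 0.4079 -0.252   0.1501] yaw 168.8 w 0.0513 t 48.42 F [0.2 0.2 0.2]
dp [-0.0001, -0.0003, 0.1151] twist [-0.05, 0.01, -7.6] rows>= 1.8416996645320889
```

Call:
play_rows:
  gripper: [60, 60, 60, 60, 60]
  dp:
    - [0, 0, 0.03]
    - [0, 0, 0.07]
    - [0, 0, 0.1]
    - [0, 0, 0.115]
    - [0, 0, 0.115]
  twist:
    - [0, 0, -7.6]
    - [0, 0, -7.6]
    - [0, 0, -7.6]
    - [0, 0, -7.6]
    - [0, 0, -7.6]

```text
clock: 49.05
ee_pos: [0.4083, -0.2522, 0.0359]
tool_rot: [-0.0, 0.034, 0.999, -0.0]
ft_force: [-0.0, 0.6, 0.4]
width: 0.0511
```

Run:
```python
from h import *
manip.capture('side'); im,d=manip.capture('wrist'); save(im,'g3.png'); 
plan([.4079,-.2525,.0085],down(176.4))
```

```text
at [ 0.4093 -0.2528  0.0379] yaw 176.05 w 0.0511 t 49.15 F [-0.   0.3  0.3]
dp [0.0015, 0.0003, 0.0293] twist [-0.12, 0.13, -0.35] rows>= 0.47025487587872683
```

View pics/g3.png

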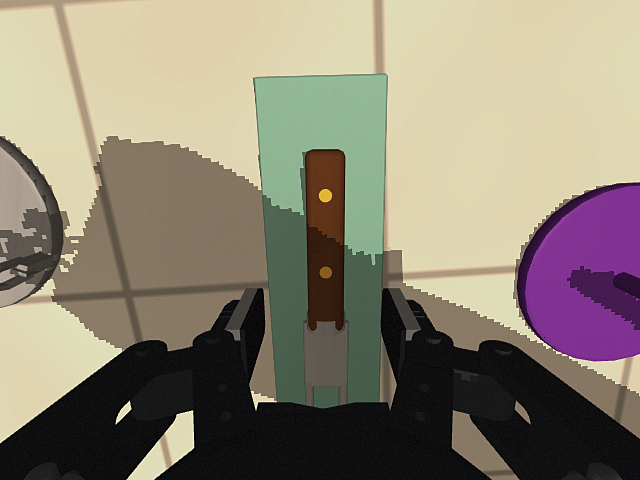

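Call:
play_rows:
  gripper: [60, 60, 60, 0, 0]
  dp:
    - [0.0015, 0.0003, 0.015]
    - [0.0015, 0.0003, 0.0283]
    - [0.0015, 0.0003, 0.0283]
    - [0.0015, 0.0003, 0.0283]
    - [0.0015, 0.0003, 0.0283]
  twist:
    - [0, 0, -0.3]
    - [0, 0, -0.3]
    - [0, 0, -0.3]
    - [0, 0, -0.3]
    - [0, 0, -0.3]
  force: 100

```text
clock: 49.78
ee_pos: [0.4079, -0.2524, 0.0094]
tool_rot: [0.001, 0.032, 0.999, -0.001]
ft_force: [-5.0, 4.8, 17.1]
width: 0.0162
```

Call:
play_rows:
  gripper: [0, 0, 0, 0, 0]
  dp:
    - [0, 0, 0]
    - [0, 0, 0]
    - [0, 0, -0.02]
    - [0, 0, -0.07]
    - [0, 0, -0.12]
  twist:
    - [0, 0, 0]
    - [0, 0, 0]
    - [0, 0, 0]
    - [0, 0, 0]
    - [0, 0, 0]

```text
clock: 50.4
ee_pos: [0.407, -0.2518, 0.1298]
tool_rot: [0.0, 0.032, 0.999, -0.001]
ft_force: [0.6, -0.4, -1.9]
width: 0.0154
```

Run:
```python
from h import *
p,r,_=pose(); print(p)
c=cam('wrist');im,d=manip.capture('wrist'); save(im,'g4.png'); 
im,d=manip.capture('scene'); c=cam('scene'); X=cloud(c,d); w=(X-p)@r.as_matrix()
m=(abs(w[...,0])<.02)&(w[...,1]>.03)&(w[...,1]<.13)&(abs(w[...,2])<.03)&(d>0); P=w[m]
for lo in np.arange(.03,.12,.015):
    q=P[(P[:,1]>=lo)&(P[:,1]<lo+.015)]; 
    if len(q): print(round(lo,3),len(q),q.mean(0).round(4),q[:,2].min().round(4))
# lid loop
m=(np.hypot(X[...,0]-.6065,X[...,1]-.29)<.11)&(X[...,2]>.054)&(X[...,2]<.075)&(d>0)
P=X[m]; print('lid',cv2.minEnclosingCircle((P[:,:2]*1000).astype(np.float32)),np.median(P[:,2]))
m=(np.hypot(X[...,0]-.6065,X[...,1]-.29)<.04)&(X[...,2]>.077)&(X[...,2]<.1)&(d>0); P=X[m]; u,s,v=np.linalg.svd(P[:,:2]-P[:,:2].mean(0),full_matrices=False); print('bar',len(P),P.mean(0),np.degrees(np.arctan2(v[0,1],v[0,0])))
plan([.4386,.335,.2],down(75))
```

```text
[ 0.40703631 -0.25181969  0.12975567]
0.03 50 [-0.0049  0.0376 -0.0121] -0.0178
0.045 47 [-0.0032  0.0526 -0.0115] -0.0156
0.06 25 [-0.0046  0.0678 -0.011 ] -0.0153
0.075 23 [-0.0041  0.083  -0.0114] -0.0138
0.09 27 [-0.0039  0.0975 -0.0085] -0.0165
0.105 13 [-0.0037  0.1095 -0.0128] -0.0178
lid ((606.0736083984375, 287.4623107910156), 91.37191772460938) 0.060565298754304234
bar 71 [0.60813934 0.28855335 0.0892202 ] -103.92787184251212
at [ 0.4094 -0.2533  0.1342] yaw 176.35 w 0.0153 t 50.5 F [ 0.8  0.  -1.6]
dp [0.0077, 0.5886, -0.069] twist [0.2, 0.62, 101.35] rows>= 9.482673731062713
```

View pics/g4.png

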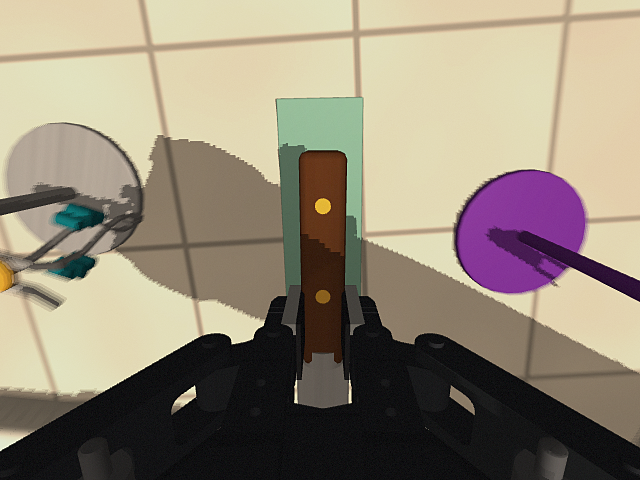

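Call:
play_rows:
  gripper: [0, 0, 0, 0, 0]
  dp:
    - [0, 0.03, -0.02]
    - [0.001, 0.08, -0.05]
    - [0.002, 0.135, -0.066]
    - [0.003, 0.19, -0.066]
    - [0.004, 0.245, -0.066]
  twist:
    - [0, 0, 7]
    - [0, 0, 17]
    - [0, 0, 27]
    - [0, 0, 37]
    - [0, 0, 47]

```text
clock: 51.12
ee_pos: [0.419, -0.0182, 0.1938]
tool_rot: [0.001, 0.408, 0.913, -0.0]
ft_force: [1.6, -0.4, -1.8]
width: 0.0148
```

Run:
```python
from h import *
plan([.4386,.335,.18],down(75))
```

```text
at [ 0.419  -0.0182  0.1938] yaw 131.86 w 0.0148 t 51.12 F [ 1.6 -0.4 -1.8]
dp [0.25, 0.2503, 0.0133] twist [0.05, 0.11, 56.86] rows>= 5.664940297548498
```

Call:
play_rows:
  gripper: [0, 0, 0, 0, 0]
  dp:
    - [0.035, 0.035, 0]
    - [0.075, 0.075, 0]
    - [0.115, 0.115, 0.003]
    - [0.155, 0.155, 0.006]
    - [0.195, 0.195, 0.009]
  twist:
    - [0, 0, 10]
    - [0, 0, 20]
    - [0, 0, 30]
    - [0, 0, 40]
    - [0, 0, 50]

```text
clock: 51.75
ee_pos: [0.4322, 0.2435, 0.1849]
tool_rot: [0.001, 0.737, 0.676, -0.0]
ft_force: [1.4, 0.2, -0.3]
width: 0.015
```

Call:
play_rows:
  gripper: [0, 0, 0]
  dp:
    - [0, 0, 0]
    - [0, 0, 0]
    - [0, 0, 0]
  twist:
    - [0, 0, 0]
    - [0, 0, 0]
    - [0, 0, 0]

```text
clock: 52.12
ee_pos: [0.4326, 0.2407, 0.1857]
tool_rot: [0.001, 0.735, 0.678, -0.0]
ft_force: [-0.5, 0.8, -2.0]
width: 0.015
```

Run:
```python
from h import *
plan([.4386,.335,.10],down(75))
```

```text
at [0.4326 0.2407 0.1857] yaw 85.32 w 0.015 t 52.12 F [-0.5  0.8 -2. ]
dp [0.0946, -0.0019, 0.0856] twist [0.09, 0.09, 10.32] rows>= 2.0413479181075673
```

Call:
play_rows:
  gripper: [0, 0, 0, 0, 0]
  dp:
    - [0.035, -0.001, 0.02]
    - [0.07, -0.0015, 0.045]
    - [0.0946, -0.0019, 0.07]
    - [0.0946, -0.0019, 0.086]
    - [0.0946, -0.0019, 0.086]
  twist:
    - [0, 0, 5]
    - [0, 0, 10.3]
    - [0, 0, 10.3]
    - [0, 0, 10.3]
    - [0, 0, 10.3]

```text
clock: 52.75
ee_pos: [0.4381, 0.3345, 0.0987]
tool_rot: [0.001, 0.793, 0.609, -0.001]
ft_force: [-0.3, 0.2, -1.2]
width: 0.0148
```

Run:
```python
from h import *
manip.capture('side')
p,r,_=pose()
for n in ['scene','side']:
    im,d=manip.capture(n); c=cam(n); X=cloud(c,d); w=(X-p)@r.as_matrix()
    m=(abs(w[...,0])<.02)&(w[...,1]>.03)&(w[...,1]<.12)&(w[...,2]>-.03)&(w[...,2]<.015)&(d>0); P=w[m]
    for lo in np.arange(.03,.12,.015):
        q=P[(P[:,1]>=lo)&(P[:,1]<lo+.015)]; 
        if len(q): print(n,round(lo,3),len(q),q.mean(0).round(4))
    v=slice(180,320) if n=='scene' else slice(150,260); u=slice(380,540) if n=='scene' else slice(290,430)
    save(cv2.resize(im[v,u],None,fx=4.2,fy=4.2,interpolation=cv2.INTER_CUBIC),f'k1_{n}.png')
plan([.4386,.3347,.0735],down(75))
```

```text
scene 0.03 40 [-0.0005  0.037  -0.0048]
scene 0.045 46 [-0.0001  0.0523 -0.0052]
scene 0.06 27 [-0.0011  0.0654 -0.0044]
scene 0.075 17 [-0.0029  0.083  -0.0053]
scene 0.09 24 [-0.0002  0.0966 -0.0026]
scene 0.105 10 [-0.0012  0.1126 -0.0066]
side 0.03 26 [-0.0043  0.0378 -0.0064]
side 0.045 25 [-0.0035  0.0526 -0.0069]
side 0.06 17 [-0.001   0.0662 -0.006 ]
side 0.075 12 [-0.0015  0.0832 -0.0052]
side 0.09 21 [-0.0029  0.0972 -0.0026]
side 0.105 12 [-0.0042  0.1082 -0.0077]
at [0.4391 0.3354 0.101 ] yaw 74.97 w 0.0154 t 52.9 F [-0.1  1.1 -1.2]
dp [-0.0008, -0.0003, 0.0275] twist [0.16, 0.0, -0.03] rows>= 0.4394198705338404
```

View pics/k1_scene.png

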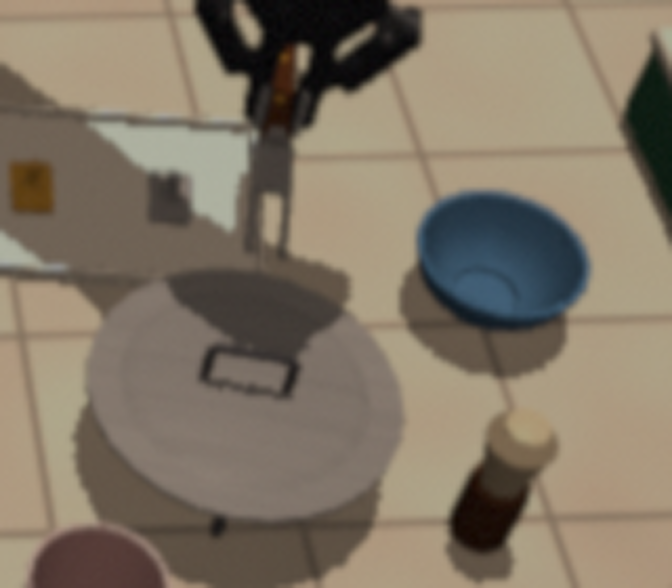

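View pics/k1_side.png

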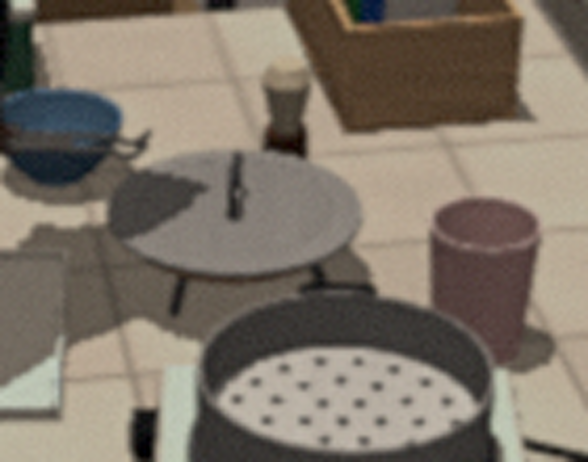

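Call:
play_rows:
  gripper: [0, 0, 0, 0, 0]
  dp:
    - [-0.0008, 0, 0.015]
    - [-0.0008, 0, 0.0275]
    - [-0.0008, 0.015, 0.0275]
    - [-0.0008, 0.03, 0.0275]
    - [-0.0008, 0.03, 0.0275]
  twist:
    - [0, 0, 0]
    - [0, 0, 0]
    - [0, 0, 0]
    - [0, 0, 0]
    - [0, 0, 0]

```text
clock: 53.52
ee_pos: [0.4688, 0.3271, 0.0724]
tool_rot: [0.001, 0.794, 0.608, 0.0]
ft_force: [-0.4, 0.1, -0.8]
width: 0.0149
```

Run:
```python
from h import *
manip.capture('side')
plan([.5075,.3165,.0735],down(75))
```

```text
at [0.4681 0.3272 0.0723] yaw 74.96 w 0.0151 t 53.58 F [-0.6  0.2 -1. ]
dp [-0.0001, 0.0409, -0.0011] twist [0.09, 0.06, -0.04] rows>= 0.6541112283906073
```

Call:
play_rows:
  gripper: [0, 0, 0, 0, 0]
  dp:
    - [0, 0.012, -0.0011]
    - [0, 0.024, -0.0011]
    - [0, 0.036, -0.0011]
    - [0, 0.0409, -0.0011]
    - [0, 0.0409, -0.0011]
  twist:
    - [0, 0, 0]
    - [0, 0, 0]
    - [0, 0, 0]
    - [0, 0, 0]
    - [0, 0, 0]

```text
clock: 54.2
ee_pos: [0.507, 0.3167, 0.0731]
tool_rot: [0.001, 0.793, 0.609, -0.0]
ft_force: [-1.1, 0.7, -2.1]
width: 0.015
```

Run:
```python
from h import *
im,d=manip.capture('scene'); save(cv2.resize(im[180:320,380:540],None,fx=4.2,fy=4.2,interpolation=cv2.INTER_CUBIC),'k2.png')
plan([.5075,.3165,.0735],down(75))
```

```text
at [0.5067 0.3168 0.0732] yaw 75.02 w 0.015 t 54.25 F [-0.   0.6 -1.4]
dp [-0.0001, 0.0008, -0.0003] twist [0.07, 0.09, 0.02] rows>= 0.01461654183214222
```

View pics/k2.png

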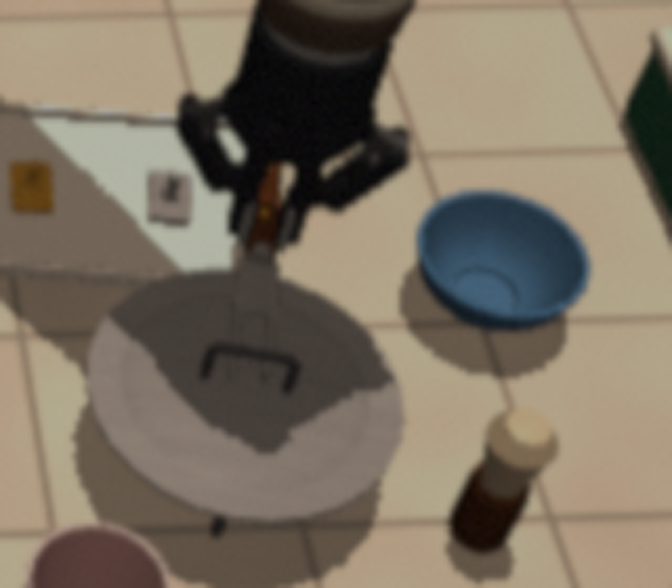

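Prongs through the loop. Lift slowly.

Call:
play_rows:
  gripper: [0, 0, 0, 0, 0]
  dp:
    - [0, 0.0006, -0.005]
    - [0, 0.0006, -0.009]
    - [0, 0.0006, -0.013]
    - [0, 0.0006, -0.017]
    - [0, 0.0006, -0.022]
  twist:
    - [0, 0, 0]
    - [0, 0, 0]
    - [0, 0, 0]
    - [0, 0, 0]
    - [0, 0, 0]

```text
clock: 54.88
ee_pos: [0.5071, 0.3168, 0.0954]
tool_rot: [0.001, 0.793, 0.609, -0.0]
ft_force: [0.5, -0.9, -3.3]
width: 0.0153
```

Call:
play_rows:
  gripper: [0, 0, 0, 0, 0]
  dp:
    - [0, 0, -0.015]
    - [0, 0, -0.045]
    - [0, 0, -0.08]
    - [0, 0, -0.115]
    - [0, 0, -0.128]
  twist:
    - [0, 0, 0]
    - [0, 0, 0]
    - [0, 0, 0]
    - [0, 0, 0]
    - [0, 0, 0]

```text
clock: 55.5
ee_pos: [0.5077, 0.3174, 0.2264]
tool_rot: [0.001, 0.793, 0.609, 0.002]
ft_force: [0.6, 0.2, -3.4]
width: 0.0154
```

Run:
```python
from h import *
im,d=manip.capture('side')
p,r,_=pose(); im,d=manip.capture('scene'); save(cv2.resize(im[150:320,380:540],None,fx=3.5,fy=3.5,interpolation=cv2.INTER_CUBIC),'k3.png'); c=cam('scene'); X=cloud(c,d)
m=(np.hypot(X[...,0]-.606,X[...,1]-.289)<.1)&(X[...,2]>.18)&(X[...,2]<.215)&(d>0)
P=X[m]; A=np.c_[P[:,:2]-P[:,:2].mean(0),np.ones(len(P))]; k=np.linalg.lstsq(A,P[:,2],rcond=None)[0]
for _ in range(5):
    g=abs(A@k-P[:,2])<.004; k=np.linalg.lstsq(A[g],P[g,2],rcond=None)[0]
print('tilt',np.degrees(k[:2]),k[2],cv2.minEnclosingCircle((P[g][:,:2]*1000).astype(np.float32)))
m=(np.hypot(X[...,0]-.606,X[...,1]-.289)<.04)&(X[...,2]>.218)&(X[...,2]<.24)&(d>0); q=X[m]; u,s,v=np.linalg.svd(q[:,:2]-q[:,:2].mean(0),full_matrices=False); print('bar',q.mean(0),np.degrees(np.arctan2(v[0,1],v[0,0])))
print('saddle',p+r.apply([0,.1025,-.0037]))
plan([.5187,.0228,.2252],down(75))
```

```text
tilt [-0.49477373  0.20334352] 0.20163914554863716 ((608.004150390625, 289.8341369628906), 90.07232666015625)
bar [0.60058184 0.29122078 0.23085381] -3.691240106691365
saddle [0.60677487 0.29092067 0.23085397]
at [0.5076 0.3173 0.2248] yaw 75.03 w 0.0152 t 55.6 F [ 0.3  0.5 -3.8]
dp [-0.2816, 0.0868, -0.0003] twist [0.19, -0.03, 0.03] rows>= 4.7151958987299984
```

View pics/k3.png

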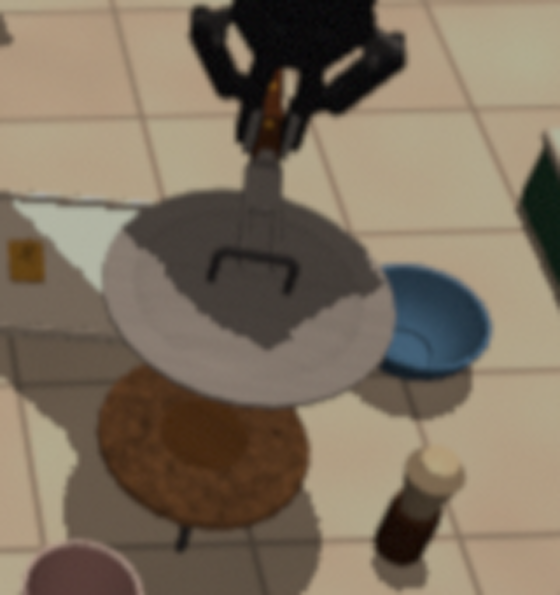

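Run:
```python
from h import *
from scipy.optimize import least_squares
for n in ['scene','side']:
    im,d=manip.capture(n); c=cam(n); X=cloud(c,d)
    m=(X[...,2]>.109)&(X[...,2]<.116)&(np.hypot(X[...,0]-.618,X[...,1]+.004)<.1)&(np.hypot(X[...,0]-.618,X[...,1]+.004)>.075)&(d>0)
    P=X[m][:,:2]
    f=least_squares(lambda q:np.hypot(P[:,0]-q[0],P[:,1]-q[1])-.0845,[.618,-.004],loss='soft_l1',f_scale=.002); 
    print(n,len(P),f.x,cv2.minEnclosingCircle((P*1000).astype(np.float32)))
```

```text
scene 308 [ 0.62005814 -0.00361874] ((619.76904296875, -4.280579090118408), 87.12446594238281)
side 289 [ 0.6160556  -0.00460636] ((616.4577026367188, -4.521012783050537), 88.52775573730469)
```

Call:
play_rows:
  gripper: [0, 0, 0, 0, 0]
  dp:
    - [-0.015, 0.0046, 0]
    - [-0.045, 0.0139, 0]
    - [-0.085, 0.0262, 0]
    - [-0.125, 0.0386, 0]
    - [-0.165, 0.051, 0]
  twist:
    - [0, 0, 0]
    - [0, 0, 0]
    - [0, 0, 0]
    - [0, 0, 0]
    - [0, 0, 0]

```text
clock: 56.32
ee_pos: [0.5131, 0.1421, 0.2226]
tool_rot: [0.001, 0.793, 0.609, -0.001]
ft_force: [-0.0, 0.5, -3.6]
width: 0.0151
```

Call:
play_rows:
  gripper: [0, 0, 0, 0, 0]
  dp:
    - [-0.04, 0.0124, 0]
    - [-0.075, 0.0232, 0]
    - [-0.1, 0.031, 0]
    - [-0.113, 0.035, 0]
    - [-0.1166, 0.0361, 0]
  twist:
    - [0, 0, 0]
    - [0, 0, 0]
    - [0, 0, 0]
    - [0, 0, 0]
    - [0, 0, 0]

```text
clock: 56.95
ee_pos: [0.5182, 0.0217, 0.2234]
tool_rot: [0.001, 0.794, 0.609, -0.0]
ft_force: [0.3, 1.1, -3.6]
width: 0.0151
```

Run:
```python
from h import *
manip.capture('side'); 
for n in ['scene','side']:
    im,d=manip.capture(n); c=cam(n); X=cloud(c,d)
    m=(np.hypot(X[...,0]-.619,X[...,1]+.004)<.11)&(X[...,2]>.18)&(X[...,2]<.215)&(d>0)
    P=X[m]; A=np.c_[P[:,:2]-P[:,:2].mean(0),np.ones(len(P))]; k=np.linalg.lstsq(A,P[:,2],rcond=None)[0]
    for _ in range(5):
        g=abs(A@k-P[:,2])<.004; k=np.linalg.lstsq(A[g],P[g,2],rcond=None)[0]
    print(n,'tilt',np.degrees(k[:2]),k[2],cv2.minEnclosingCircle((P[g][:,:2]*1000).astype(np.float32)))
plan([.5190,.0227,.160],down(75))
```

```text
scene tilt [ 0.46837036 -0.54206227] 0.1985537820499698 ((618.7923583984375, -4.968733310699463), 89.38434600830078)
side tilt [0.73615271 0.45038287] 0.19924766730091215 ((616.019287109375, -5.423465728759766), 90.7190170288086)
at [0.5185 0.0229 0.2237] yaw 75.05 w 0.0151 t 57.1 F [-0.2 -0.3 -2.5]
dp [-0.0, 0.0005, 0.0637] twist [0.07, 0.07, 0.05] rows>= 1.0184956244487804
```

Run:
```python
from h import *
plan([.5192,.0235,.152],down(75))
```

```text
at [0.5185 0.0229 0.2237] yaw 75.05 w 0.0151 t 57.1 F [-0.2 -0.3 -2.5]
dp [0.0008, 0.0005, 0.0717] twist [0.07, 0.07, 0.05] rows>= 1.1465515360272918
```

Call:
play_rows:
  gripper: [0, 0, 0, 0, 0]
  dp:
    - [0.0008, 0.0005, 0.02]
    - [0.0008, 0.0005, 0.045]
    - [0.0008, 0.0005, 0.062]
    - [0.0008, 0.0005, 0.07]
    - [0.0008, 0.0005, 0.0717]
  twist:
    - [0, 0, 0]
    - [0, 0, 0]
    - [0, 0, 0]
    - [0, 0, 0]
    - [0, 0, 0]

```text
clock: 57.72
ee_pos: [0.5193, 0.0232, 0.1521]
tool_rot: [0.001, 0.793, 0.609, -0.0]
ft_force: [0.5, -0.5, -3.0]
width: 0.0154
```

Run:
```python
from h import *
for n in ['scene','side']:
    im,d=manip.capture(n); c=cam(n); X=cloud(c,d)
    m=(np.hypot(X[...,0]-.619,X[...,1]+.004)<.11)&(X[...,2]>.12)&(X[...,2]<.134)&(d>0)
    P=X[m]; print(n,cv2.minEnclosingCircle((P[:,:2]*1000).astype(np.float32)),np.median(P[:,2]))
    save(cv2.resize(im[210:310,250:390] if n=='scene' else im[180:290,300:440],None,fx=5,fy=5,interpolation=cv2.INTER_CUBIC),f'p1_{n}.png')
plan([.5192,.0235,.152],down(75))
```

```text
scene ((618.15087890625, -2.924931287765503), 90.21996307373047) 0.127094697588116
side ((614.8334350585938, -4.353682994842529), 92.9372787475586) 0.12796543795917842
at [0.5196 0.0231 0.1527] yaw 75.04 w 0.0154 t 57.83 F [-0.2 -0.2 -1.9]
dp [0.0003, -0.0005, 0.0007] twist [0.13, 0.06, 0.04] rows>= 0.014315816129983798
```

View pics/p1_side.png

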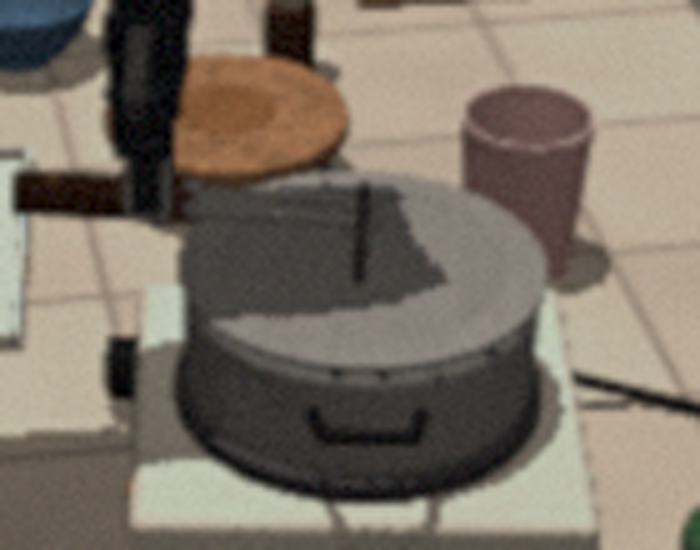

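Call:
play_rows:
  gripper: [0, 0, 0, 0, 0]
  dp:
    - [0, 0, 0.003]
    - [0, 0, 0.006]
    - [0, 0, 0.009]
    - [0, 0, 0.0115]
    - [0, 0, 0.0125]
  twist:
    - [0, 0, 0]
    - [0, 0, 0]
    - [0, 0, 0]
    - [0, 0, 0]
    - [0, 0, 0]

```text
clock: 58.45
ee_pos: [0.5194, 0.023, 0.1397]
tool_rot: [0.001, 0.793, 0.609, 0.0]
ft_force: [0.5, -0.1, -0.5]
width: 0.0152
```

Run:
```python
from h import *
for n in ['scene','side']:
    im,d=manip.capture(n); c=cam(n); X=cloud(c,d)
    m=(np.hypot(X[...,0]-.619,X[...,1]+.004)<.095)&(X[...,2]>.105)&(X[...,2]<.125)&(d>0)
    P=X[m]; A=np.c_[P[:,:2]-P[:,:2].mean(0),np.ones(len(P))]; k=np.linalg.lstsq(A,P[:,2],rcond=None)[0]
    for _ in range(5):
        g=abs(A@k-P[:,2])<.003; k=np.linalg.lstsq(A[g],P[g,2],rcond=None)[0]
    print(n,'tilt',np.degrees(k[:2]),k[2],cv2.minEnclosingCircle((P[g][:,:2]*1000).astype(np.float32)))
    save(cv2.resize(im[210:310,250:390] if n=='scene' else im[180:290,300:440],None,fx=5,fy=5,interpolation=cv2.INTER_CUBIC),f'p2_{n}.png')
plan([.5192,.0235,.1285],down(75))
```

```text
scene tilt [-0.48818699 -0.05231066] 0.11786163735693482 ((619.486572265625, -3.5977561473846436), 89.32444763183594)
side tilt [-0.07562182  0.6278069 ] 0.11836235627777444 ((614.02392578125, -6.315104007720947), 90.96932983398438)
at [0.5194 0.023  0.1397] yaw 75.03 w 0.0149 t 58.55 F [-0.6 -0.2 -1.2]
dp [0.0005, -0.0004, 0.0112] twist [0.11, 0.07, 0.03] rows>= 0.17949828918854255
```

View pics/p2_side.png

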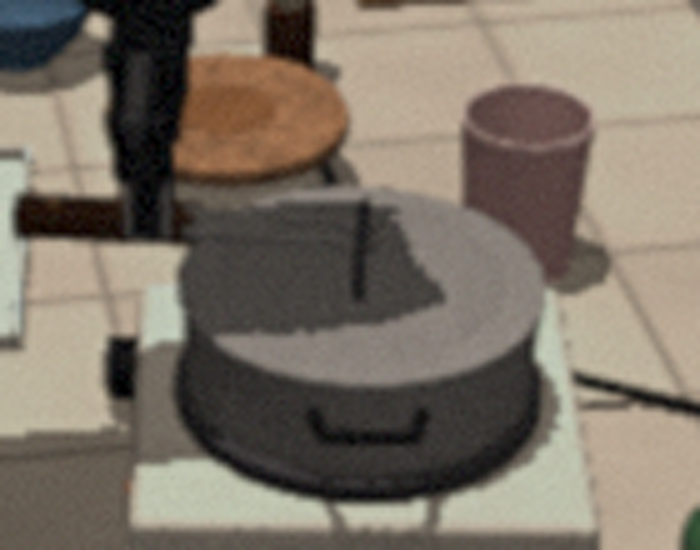

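View pics/p2_scene.png

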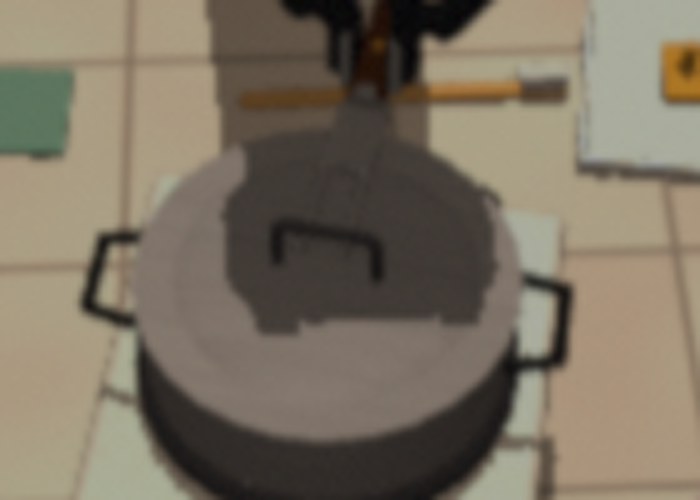

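Call:
play_rows:
  gripper: [0, 0, 0, 0, 0]
  dp:
    - [0, 0, 0.006]
    - [0, 0, 0.011]
    - [0, -0.015, 0.011]
    - [0, -0.04, 0.011]
    - [0, -0.07, 0.011]
  twist:
    - [0, 0, 0]
    - [0, 0, 0]
    - [0, 0, 0]
    - [0, 0, 0]
    - [0, 0, 0]

```text
clock: 59.18
ee_pos: [0.4504, 0.0413, 0.1284]
tool_rot: [0.001, 0.793, 0.609, -0.0]
ft_force: [-0.7, 0.0, -1.4]
width: 0.015
```

Call:
play_rows:
  gripper: [0, 0, 0, 0]
  dp:
    - [0, 0, -0.03]
    - [0, 0, -0.06]
    - [0, 0, -0.07]
    - [0, 0, -0.07]
  twist:
    - [0, 0, 0]
    - [0, 0, 0]
    - [0, 0, 0]
    - [0, 0, 0]

```text
clock: 59.68
ee_pos: [0.4516, 0.0412, 0.1986]
tool_rot: [0.001, 0.793, 0.609, 0.0]
ft_force: [-1.5, 0.0, -1.0]
width: 0.0153
```

Run:
```python
from h import *
for n in ['scene','side']:
    im,d=manip.capture(n); c=cam(n); X=cloud(c,d)
    m=(np.hypot(X[...,0]-.619,X[...,1]+.004)<.095)&(X[...,2]>.105)&(X[...,2]<.125)&(d>0)
    P=X[m]; A=np.c_[P[:,:2]-P[:,:2].mean(0),np.ones(len(P))]; k=np.linalg.lstsq(A,P[:,2],rcond=None)[0]
    for _ in range(5):
        g=abs(A@k-P[:,2])<.003; k=np.linalg.lstsq(A[g],P[g,2],rcond=None)[0]
    print(n,'tilt',np.degrees(k[:2]),k[2],cv2.minEnclosingCircle((P[g][:,:2]*1000).astype(np.float32)))
    save(cv2.resize(im[150:330,200:430] if n=='scene' else im[150:330,250:470],None,fx=3.3,fy=3.3,interpolation=cv2.INTER_CUBIC),f'p3_{n}.png')
plan([.4081,-.2505,.19],down(177))
```

```text
scene tilt [-0.15066277 -0.08430347] 0.11773922906742078 ((618.928955078125, -3.284712791442871), 89.52909088134766)
side tilt [0.09139503 0.98828412] 0.11868714218127586 ((614.414794921875, -5.927957534790039), 89.3094482421875)
at [0.4512 0.0412 0.1973] yaw 75.03 w 0.0152 t 59.77 F [-0.1  0.2 -1.9]
dp [-0.2929, 0.0337, 0.0078] twist [-0.08, 0.08, -101.97] rows>= 9.529985049784123
```

View pics/p3_side.png

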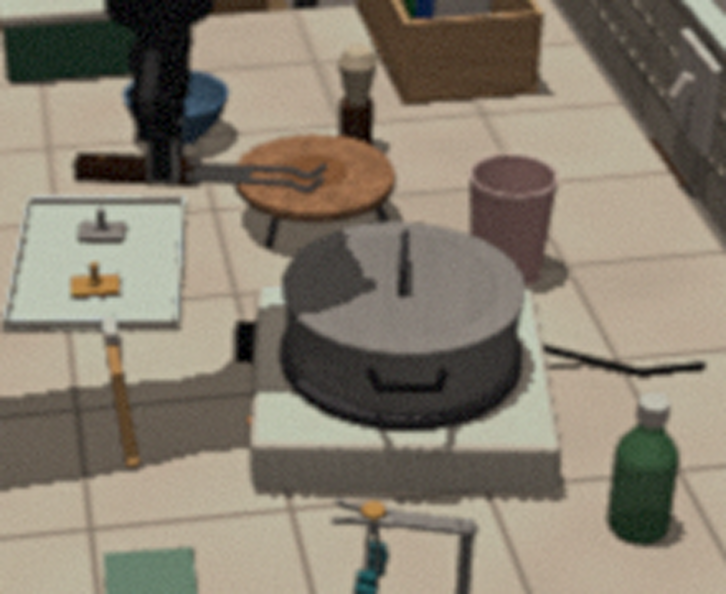

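View pics/p3_scene.png

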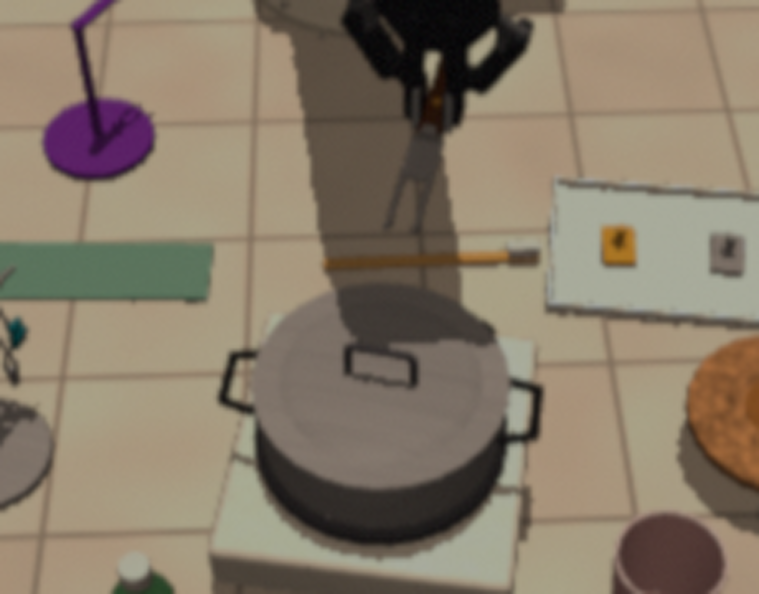

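Call:
play_rows:
  gripper: [0, 0, 0, 0, 0]
  dp:
    - [-0.02, 0.002, 0]
    - [-0.05, 0.006, 0]
    - [-0.085, 0.01, 0]
    - [-0.12, 0.014, 0]
    - [-0.15, 0.017, 0]
  twist:
    - [0, 0, -8]
    - [0, 0, -18]
    - [0, 0, -28]
    - [0, 0, -38]
    - [0, 0, -48]

```text
clock: 60.4
ee_pos: [0.4286, -0.1092, 0.1974]
tool_rot: [0.0, 0.475, 0.88, -0.001]
ft_force: [-0.3, -0.4, -2.0]
width: 0.0154
```

Run:
```python
from h import *
plan([.4078,-.250,.15],down(177))
```

```text
at [ 0.4286 -0.1092  0.1974] yaw 123.33 w 0.0154 t 60.4 F [-0.3 -0.4 -2. ]
dp [-0.1062, -0.0946, 0.0476] twist [-0.08, 0.0, -53.67] rows>= 5.015523856348911
```

Call:
play_rows:
  gripper: [0, 0, 0, 0, 0]
  dp:
    - [-0.022, -0.02, 0.005]
    - [-0.044, -0.04, 0.015]
    - [-0.066, -0.06, 0.026]
    - [-0.088, -0.08, 0.038]
    - [-0.106, -0.0946, 0.0476]
  twist:
    - [0, 0, -10.5]
    - [0, 0, -21]
    - [0, 0, -31.5]
    - [0, 0, -42]
    - [0, 0, -52.5]

```text
clock: 61.02
ee_pos: [0.4069, -0.2494, 0.1494]
tool_rot: [-0.0, 0.036, 0.999, -0.0]
ft_force: [0.5, 0.4, -1.8]
width: 0.0154
```

Run:
```python
from h import *
manip.capture('side'); plan([.4078,-.250,.035],down(177))
```

```text
at [ 0.4065 -0.251   0.1481] yaw 176.45 w 0.0151 t 61.08 F [-1.4 -1.2 -3.3]
dp [-0.0015, 0.0012, 0.1131] twist [-0.05, -0.12, -0.55] rows>= 1.8094115064059302
```

Call:
play_rows:
  gripper: [0, 0, 0, 0, 0]
  dp:
    - [-0.0015, 0.0012, 0.03]
    - [-0.0015, 0.0012, 0.07]
    - [-0.0015, 0.0012, 0.1]
    - [-0.0015, 0.0012, 0.113]
    - [-0.0015, 0.0012, 0.113]
  twist:
    - [0, 0, -0.5]
    - [0, 0, -0.5]
    - [0, 0, -0.5]
    - [0, 0, -0.5]
    - [0, 0, -0.5]

```text
clock: 61.7
ee_pos: [0.4091, -0.2473, 0.0376]
tool_rot: [-0.0, 0.035, 0.999, -0.0]
ft_force: [0.3, -0.6, -0.7]
width: 0.0152
```

Run:
```python
from h import *
manip.capture('side'); im,d=manip.capture('wrist'); plan([.4078,-.250,.0102],down(177))
```

```text
at [ 0.4101 -0.248   0.0394] yaw 176.01 w 0.0155 t 61.8 F [-0.1  0.4 -1. ]
dp [0.0022, -0.0021, 0.0292] twist [-0.13, 0.14, -0.99] rows>= 0.469010304081499
```

Call:
play_rows:
  gripper: [0, 0, 0, 0, 0]
  dp:
    - [0.001, -0.001, 0.012]
    - [0.002, -0.002, 0.022]
    - [0.002, -0.002, 0.027]
    - [0.002, -0.002, 0.029]
    - [0.002, -0.002, 0.029]
  twist:
    - [0, 0, -1]
    - [0, 0, -1]
    - [0, 0, -1]
    - [0, 0, -1]
    - [0, 0, -1]

```text
clock: 62.42
ee_pos: [0.4075, -0.2497, 0.0096]
tool_rot: [0.001, 0.026, 1.0, -0.001]
ft_force: [-0.5, 1.0, 0.7]
width: 0.0153
```

Call:
play_rows:
  gripper: [40, 60, 60, 60, 60]
  dp:
    - [0, 0, 0]
    - [0, 0, 0]
    - [0, 0, -0.002]
    - [0, 0, -0.03]
    - [0, 0, -0.09]
  twist:
    - [0, 0, 0]
    - [0, 0, 0]
    - [0, 0, 0]
    - [0, 0, 0]
    - [0, 0, 0]

```text
clock: 63.05
ee_pos: [0.406, -0.2487, 0.0983]
tool_rot: [-0.001, 0.026, 1.0, 0.0]
ft_force: [0.9, -0.8, 0.5]
width: 0.0513
```

Call:
play_rows:
  gripper: [60, 60, 60, 60, 60]
  dp:
    - [0, 0, -0.05]
    - [0, 0, -0.1]
    - [0, 0, -0.13]
    - [0, 0, -0.13]
    - [0, 0, -0.13]
  twist:
    - [0, 0, 0]
    - [0, 0, 0]
    - [0, 0, 0]
    - [0, 0, 0]
    - [0, 0, 0]

```text
clock: 63.68
ee_pos: [0.4071, -0.2492, 0.2286]
tool_rot: [0.0, 0.026, 1.0, -0.001]
ft_force: [-0.7, 0.4, -0.1]
width: 0.0512
```

Run:
```python
from h import *
manip.capture('side')
c=cam('wrist'); im,d=manip.capture('wrist'); save(im,'e1.png'); X=cloud(c,d)
def ax(m,nm):
    P=X[m]; mu=P.mean(0); (cx,cy),(w,h),a=cv2.minAreaRect((P[:,:2]*1000).astype(np.float32)); print(nm,m.sum(),np.round(mu,4),'rect',cx,cy,w,h,a,np.median(P[:,2]))
hsv=cv2.cvtColor(im,cv2.COLOR_RGB2HSV).astype(int)
reg=(abs(X[...,0]-.415)<.06)&(abs(X[...,1]+.24)<.14)&(d>0)&(X[...,2]<.04)
brown=((hsv[...,0]<15)|(hsv[...,0]>170))&(hsv[...,1]>120)&(hsv[...,2]<150)
ax(reg&brown&(X[...,2]>.015)&(X[...,2]<.03),'handle')
green=(hsv[...,0]>50)&(hsv[...,0]<95)&(hsv[...,1]>50)
ax(reg&green,'mat')
im,d=manip.capture('scene'); save(im,'e2.png'); im2,_=manip.capture('side'); save(im2,'e3.png')
c=cam('scene'); X=cloud(c,d)
blob(X,im,d,.007,.0135,.408,.249,.06); blob(X,im,d,.02,.036,.408,.249,.08)
print(pose()[2]['clock'])
```

```text
handle 1405 [ 0.4064 -0.2727  0.0213] rect 406.8301696777344 -269.7229309082031 87.88140869140625 16.924468994140625 87.40857696533203 0.021389909275131208
mat 7708 [ 0.4082 -0.2479  0.0036] rect 408.26806640625 -242.6077880859375 214.12864685058594 61.82416915893555 87.37952423095703 0.003586389188212305
0.007 [384 218   9  13  72] [0.407  0.2022 0.0104] [array([403.88, 202.23]), array([22.13, 43.08]), np.float64(84.36)] [158. 114.  47.]
0.007 [415 221  11  13  86] [0.4217 0.2866 0.0106] [array([418.56, 287.88]), array([27.31, 39.3 ]), np.float64(80.61)] [116. 107.  97.]
63.875
```

View pics/e1.png

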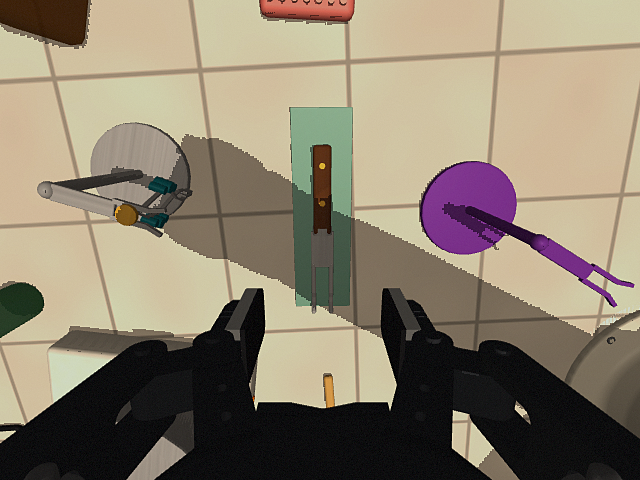

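View pics/e2.png

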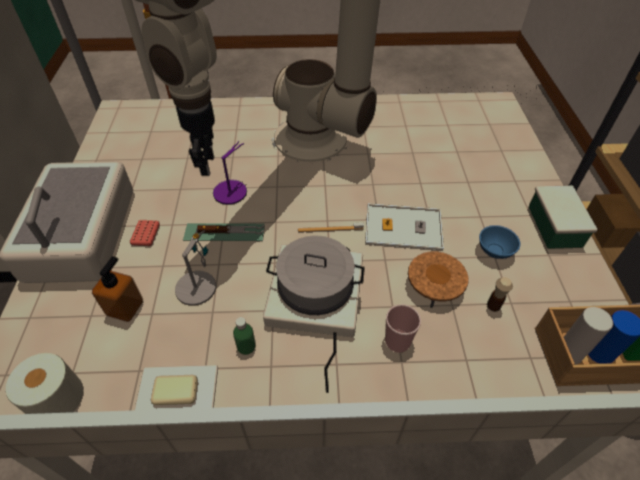

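View pics/e3.png

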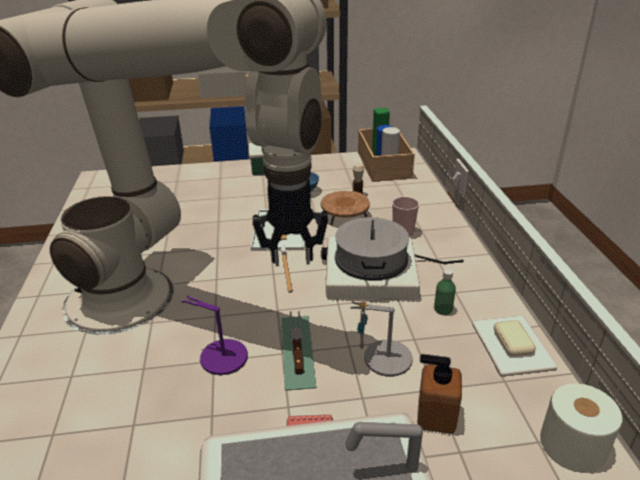

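Run:
```python
from station import manip
print(manip.close_job())
```

```text
the job is handed in; nothing more can be done
None
```

I did the whole job and handed it in at about 64 s of the 210 s allowed; the hand-in gave no verdict. Two heads were present, steel and brass. I lifted the lid level with the lifter and parked it on the trivet. Then I stood both heads neck up in the tray with the tweezers, hung the tweezers back in the fork, put the lid back and laid the lifter on its mat.

**Last checks:**
- **Lid:** down at its original height. By the scene camera it is level and within about 1 mm of the pan centre. The side camera disagreed slightly, reading about 1° of tilt and 2 mm off centre, but it sees the lid at a shallow angle.
- **Heads:** both in the tray, about 85 mm apart. The wrist camera saw both necks upright after placing; the last scene and side pictures show them unmoved. The pan was empty before the lid went back.
- **Tweezers:** hanging in the fork slot, seen in the last wrist and side pictures.
- **Lifter:** lies within about 0.1° of the mat's direction, with its handle's middle near x = -27 mm on the mat.
- **Force:** the highest wrist reading I saw was about 17 N, each time I gripped the lifter off the mat. I saw nothing else on the shelf moved.

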